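Uncap the tool rack, right the dust cups and stand the cutters in their taper sockets

ROBOT

A 7-joint arm with a two-finger parallel gripper is mounted at the origin on the work surface. World frame = base frame: x ahead of the robot, y to its left, z up, the work surface at z = 0. Lengths are in m, angles in rad, forces in N, time in s.
With the tool pointing down it reaches from about 0.35 to 0.9 m from the base axis. Payload 7.2 kg.
Tool frame: the origin (TCP) lies midway between the tips of the shut fingers; the grasp point (between the pads) lies 19 mm behind it; z points along the fingers, y is the line along which they close (so a half turn about z gives the same grasp; the last joint's range is limited). The gripper opens to 88 mm and grips with 3 to 60 N. Pads are 20 mm wide; open, the fingers measure 115 mm over their backs; the gripper's body (75 mm by 178 mm) begins 61 mm behind the grasp point.
Start: joints at [1.147, 0.411, -0.013, 1.596, 0.006, 1.134, -0.082], TCP at [0.218, -0.586, 0.223] pointing down, gripper open.
Joint ranges: [-2.95, 2.95], [-0.29, 1.99], [-1.47, 1.44], [0.14, 2.54], [-1.03, 4.17], [0.13, 1.85], [-2.86, 2.86]. Speed limits (rad/s): [2.39, 2.39, 3.01, 3.01, 3.14, 3.14, 3.14].

INTERFACE

Orientations are given as a unit quaternion [w, x, y, z].
In Python, from rig import * gives the robot as it stands.
- The arm moves only by the tool carry_out, never from a script. Its argument "plan" is a list of rows, each an object with "offset": the shift along the tool's x, y, z in cm, a list of three; "twist": the turn, a rotation vector about the tool's x, y, z in rad, a list of three; "hand": the finger opening in cm, from 0 to 8.78. A call has 1 to 10 rows; each row shifts and turns the commanded pose from where the row before left it, along the tool's axes as they then stand; what a row does not reach is not made up. A row lasts 1/10 s, in which the tool goes at most 50 mm and 8.59 degrees, less where a joint would pass 70% of its speed; a pose out of reach is approached as far as the arm can. A call with a gripper value outside its range is refused whole. The fingers move at their own pace and stop on an object; the grip force is fixed at half the most. Time passes only in rows, so rows that do not move let the fingers close. It gives the time, the measured TCP pose, the force, the opening and the grip force at its end, in the units of the state.
- observe(): the state, without advancing time (a new reading comes with each control period).
- grab_frame(name): name is "scene" or "side" or "wrist"; returns a dict with "img" (420x560x3 uint8, red, green, blue), "depth" (420x560 float32, m along the optical axis (not along the pixel's ray), 0 where there is no reading), "K" (3x3 intrinsics, pixels), "dist" ([k1, k2, p1, p2, k3] as OpenCV has them; the pictures are not rectified), "pose" (4x4, takes a point from camera to world coordinates); the wrist camera has in their place "mount" (4x4, takes a point from camera to tool coordinates, whose origin is the TCP and whose axes are the flange's). Camera axes: x right, y down, z forward; pixel columns grow to the right and rows downward; lengths in m; the calibration is good to about 2 mm. A picture is of the moment at which its call begins: read the wrist's pose just before it.
- job_done(): hands the job in; it is judged then, once.
The state is a dict: "clock": time; "joint_pos": joint angles; "dq": joint speeds; "effort": joint torques, N m; "position": TCP position; "eef_rot": TCP orientation; "force": force on the tool from outside, world axes, zero at the start; "ft_torque": the same for the moment, N m; "width": finger opening in m; "grasp_force": force on a finger pad.
Only numpy, scipy, OpenCV 4.12 (cv2) and the standard library are available. Lean on these libraries where they do the work, as an engineer would, in place of code of your own. Each camera call takes 0.05 s, during which the arm holds its last target. There are 200 camera calls.

TASK

The frame shop's cutter rack has been standing with dust cups turned mouth-down over its tapered sockets. Take off every cup, turn it over and stand it mouth-up on the black rubber mat, and stand every cutter from the plywood board upright in a rack socket of its own, taper fully home. Leave the other things on the bench where they are.

Things in the scene. Friction and masses are not known exactly. Their poses are not given: they have to be found in the camera images.
- rack: Grey steel cutter rack fixed to the bench, 120 x 360 mm and 60 mm high, its long side roughly along y (turned up to 0.12 rad). Origin: centre of its underside; y along the row of three sockets, z up. Bolt tabs stick out 20 mm beyond each end at bench level.
- socket0 (a point): Centre of the mouth of tapered socket 0 (socket rel. to rack: y = -120 mm), in the rack's flat top, 60 mm above the bench; the mouth is a 35 mm hole, below it a round taper of 7 mm in radius per 48 mm (32 mm diameter at top level, narrowing downward, 50 mm deep). Axes as the rack.
- socket1 (a point): Centre of the mouth of tapered socket 1 (socket rel. to rack: y = 0 mm), in the rack's flat top, 60 mm above the bench; the mouth is a 35 mm hole, below it a round taper of 7 mm in radius per 48 mm (32 mm diameter at top level, narrowing downward, 50 mm deep). Axes as the rack.
- socket2 (a point): Centre of the mouth of tapered socket 2 (socket rel. to rack: y = 120 mm), in the rack's flat top, 60 mm above the bench; the mouth is a 35 mm hole, below it a round taper of 7 mm in radius per 48 mm (32 mm diameter at top level, narrowing downward, 50 mm deep). Axes as the rack.
- mat: Black rubber mat fixed on the bench, 330 (its x) x 170 (its y) x 3 mm, on the robot's left; origin: centre of its underside, z up.
- board: Plywood board fixed on the bench, 330 (its x) x 180 (its y) x 6 mm, on the robot's right; origin: centre of its underside, z up. The cutters start lying on it.
- cup0: Plain aluminium square cup, corners bevelled by 9 mm (may be absent): 62 mm across its flat sides, 76 mm high, straight, wall 3 mm, one end closed, 0.14 kg. Origin: centre of the open mouth's rim plane; z from there along the axis to the closed end (up while mouth-down, down when mouth-up); x and y are square to the flat sides. Starts mouth-down on the rack over a socket. It lies steadily on a flat side.
- cup1: Plain aluminium square cup, corners bevelled by 9 mm (may be absent): 62 mm across its flat sides, 76 mm high, straight, wall 3 mm, one end closed, 0.14 kg. Origin: centre of the open mouth's rim plane; z from there along the axis to the closed end (up while mouth-down, down when mouth-up); x and y are square to the flat sides. Starts mouth-down on the rack over a socket. It lies steadily on a flat side.
- cup2: Plain aluminium square cup, corners bevelled by 9 mm (may be absent): 62 mm across its flat sides, 76 mm high, straight, wall 3 mm, one end closed, 0.14 kg. Origin: centre of the open mouth's rim plane; z from there along the axis to the closed end (up while mouth-down, down when mouth-up); x and y are square to the flat sides. Starts mouth-down on the rack over a socket. It lies steadily on a flat side.
- cutter0: Steel taper-shank cutter (may be absent), 141 mm, 0.42 kg. Origin: on its axis, mid neck, 7 mm from its centre of mass; +x to the shank's small end. Along x in mm: round neck dia 24, -30 to 30 (grip here); hex collar 48 across flats, 30 to 40; taper shank 40 to 89, dia 32 at 43, 19 at its end. Dark head dia 48, -30 to -50, 2 mm teeth beyond. Lies level, axis 24 mm up, head to the right (-y). Seated: x down.
- cutter1: Steel taper-shank cutter (may be absent), 141 mm, 0.42 kg. Origin: on its axis, mid neck, 7 mm from its centre of mass; +x to the shank's small end. Along x in mm: round neck dia 24, -30 to 30 (grip here); hex collar 48 across flats, 30 to 40; taper shank 40 to 89, dia 32 at 43, 19 at its end. Dark head dia 48, -30 to -50, 2 mm teeth beyond. Lies level, axis 24 mm up, head to the right (-y). Seated: x down.
- cutter2: Steel taper-shank cutter (may be absent), 141 mm, 0.42 kg. Origin: on its axis, mid neck, 7 mm from its centre of mass; +x to the shank's small end. Along x in mm: round neck dia 24, -30 to 30 (grip here); hex collar 48 across flats, 30 to 40; taper shank 40 to 89, dia 32 at 43, 19 at its end. Dark head dia 48, -30 to -50, 2 mm teeth beyond. Lies level, axis 24 mm up, head to the right (-y). Seated: x down.
- cutter0_gauge (a point): Point on cutter0's axis, 43 mm from its origin towards the shank, where the taper is 32 mm thick: when the taper is home it coincides with the socket's mouth point; the origin is then 43 mm above that, the collar 3 mm above the rack's top.
- cutter1_gauge (a point): Point on cutter1's axis, 43 mm from its origin towards the shank, where the taper is 32 mm thick: when the taper is home it coincides with the socket's mouth point; the origin is then 43 mm above that, the collar 3 mm above the rack's top.
- cutter2_gauge (a point): Point on cutter2's axis, 43 mm from its origin towards the shank, where the taper is 32 mm thick: when the taper is home it coincides with the socket's mouth point; the origin is then 43 mm above that, the collar 3 mm above the rack's top.
- oil: Oil bottle, 60 mm diameter, 150 mm high, standing; origin under its centre. Bystander.
- jar: Jar, 70 mm diameter, 90 mm high, standing; origin under its centre. Bystander.
- spanner: Spanner, 160 mm long, lying flat; bystander.
- driver: Screwdriver lying down; bystander.
- shell: Bottom-bracket shell: steel tube, 42 mm diameter, 68 mm high, standing; bystander.
- headring: Brass headset ring, 50 mm diameter, 20 mm high, lying flat in front of the robot; bystander.
There are look-alikes about, which are no part of the job. Leave any red look-alike of the cup2 alone.

How it is judged:
By the outcome, as a careful person would: the job done as asked, in the order asked, and still so for the second after the job is handed in, with the robot touching nothing.
Of cup0, cup1, cup2 only 2 to 3 are there at a start; the rules pass over those that are not, and their reading is None.
Of cutter0, cutter1, cutter2 only 2 to 3 are there at a start; the rules pass over those that are not, and their reading is None.
At some moment in a run one of cup0, cup1, cup2 may be knocked a few centimetres aside while the robot is not near it.
It also fails if it takes over 210 s, if anything falls off the work surface, if the arm or the gripper's body presses on something with over 40 N, if the wrist force passes 120 N, or if a joint passes its speed limit or range.

## Working session

There is one attempt and no reset: what is moved stays moved. The work goes in short steps, Python scripts to look and compute and a tool call to move; the robot and the scene stay as the last step left them, time stands still between calls to the robot, and variables do not carry over. Pictures are saved under pics/ and viewed, at most 14 in all, crops included, and the job is handed in when it is done.

Besides the shell and the picture viewer there is one more tool, called after ">>>" by a JSON object that holds its "op" and its "data". carry_out: Moves the arm, as the interface text tells. Its arguments: {"type":"object","properties":{"plan":{"type":"array"}},"required":["plan"]}

```bash
ls; mkdir -p pics
python3 - <<'E'
from rig import *
import cv2,numpy as np
s=observe();print({k:np.round(v,3).tolist() for k,v in s.items()})
for n in("scene","side"):
    f=grab_frame(n);cv2.imwrite(f"pics/{n}0.png",f["img"][:,:,::-1]);np.savez(f"{n}0.npz",**f)
    print(n,f["K"].round(1).tolist(),np.round(f["dist"],3),f["pose"].round(3).tolist())
f=grab_frame("wrist");print(f["mount"].round(3).tolist())
E
```

```text
pics
{'clock': 0.0, 'joint_pos': [1.147, 0.412, -0.013, 1.597, 0.006, 1.134, -0.082], 'dq': [-0.0, -0.001, 0.001, -0.0, -0.001, 0.001, 0.0], 'effort': [0.0, -58.794, 0.642, -29.107, -0.054, 0.018, 0.0], 'position': [0.217, -0.585, 0.222], 'eef_rot': [-0.001, 0.984, 0.177, -0.0], 'force': [0.196, 0.259, -0.191], 'ft_torque': [0.017, 0.028, -0.053], 'grasp_force': 0.0, 'width': 0.088}
scene [[470.9, 0.0, 275.2], [0.0, 470.9, 208.7], [0.0, 0.0, 1.0]] [-0.085  0.     0.     0.     0.   ] [[-0.449, 0.729, -0.517, 1.241], [0.894, 0.365, -0.261, 0.308], [-0.002, -0.579, -0.815, 1.117], [0.0, 0.0, 0.0, 1.0]]
side [[492.5, 0.0, 273.0], [0.0, 492.5, 208.5], [0.0, 0.0, 1.0]] [-0.157  0.     0.     0.     0.   ] [[-0.933, -0.272, 0.237, 0.252], [-0.36, 0.724, -0.588, 0.856], [-0.012, -0.634, -0.773, 1.192], [0.0, 0.0, 0.0, 1.0]]
[[-0.0, -0.965, -0.264, 0.071], [1.0, -0.0, -0.0, 0.0], [0.0, -0.264, 0.965, -0.162], [0.0, 0.0, 0.0, 1.0]]
```

View pics/scene0.png

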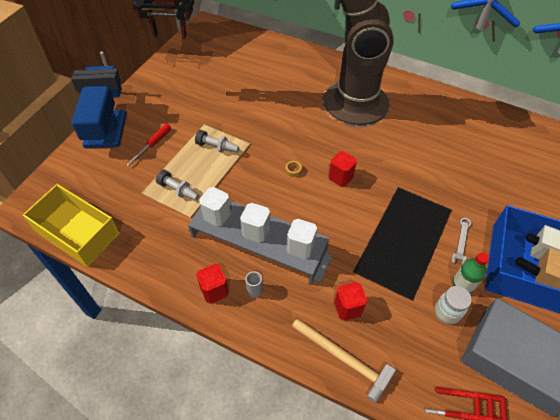

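View pics/side0.png

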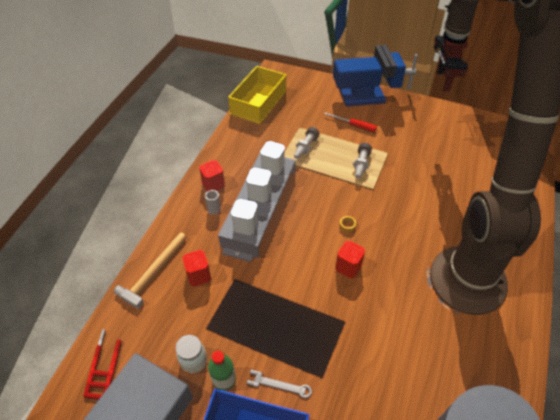

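The scene view shows three white cups on the rack at (215,207), (256,222) and (302,239). Two cutters lie on the board at (218,142) and (180,187), and the mat is at (405,243). There are three red look-alikes at (343,169), (212,283) and (350,300). They are red and off the rack, so I leave them alone. The white ones sit mouth-down over the sockets, which fits the description.

```bash
cat > h.py <<'E'
from rig import *
import cv2,numpy as np
from scipy.spatial.transform import Rotation as R
def q2R(q): return R.from_quat([q[1],q[2],q[3],q[0]]).as_matrix()
def tool():
    s=observe();T=np.eye(4);T[:3,:3]=q2R(s["eef_rot"]);T[:3,3]=s["position"];return s,T
def frame(n):
    s,T=tool();f=grab_frame(n)
    if n=="wrist": f["pose"]=T@f["mount"]
    return f
def cloud(f):
    h,w=f["depth"].shape;v,u=np.mgrid[:h,:w]
    p=cv2.undistortPoints(np.stack([u,v],-1).reshape(-1,1,2).astype(float),f["K"],f["dist"]).reshape(h,w,2)
    d=f["depth"];X=np.dstack([p*d[...,None],d]);P=X@f["pose"][:3,:3].T+f["pose"][:3,3]
    P[d<=0]=np.nan;return P
def onplane(f,uv,z):
    p=cv2.undistortPoints(np.array(uv,float).reshape(-1,1,2),f["K"],f["dist"]).reshape(-1,2)
    r=np.c_[p,np.ones(len(p))]@f["pose"][:3,:3].T;o=f["pose"][:3,3]
    return o+r*((z-o[2])/r[:,2])[:,None]
def blobs(mask,amin):
    n,l,st,c=cv2.connectedComponentsWithStats(mask.astype(np.uint8));return [(l==i) for i in range(1,n) if st[i,4]>=amin]
def rect(P):
    (c,s,a)=cv2.minAreaRect((P[:,:2]*1000).astype(np.float32));return np.round(c,1),np.round(s,1),round(a,1)
E
python3 - <<'E'
from h import *
for n in("scene","side"):
    f=dict(np.load(n+"0.npz"));P=cloud(f);hsv=cv2.cvtColor(f["img"],cv2.COLOR_RGB2HSV);z=P[...,2]
    print(n)
    white=(hsv[...,1]<50)&(hsv[...,2]>120)
    reg=(P[...,0]>.25)&(P[...,0]<1)&(abs(P[...,1])<.45)
    for b in blobs((z>.128)&(z<.145)&reg&(hsv[...,1]<60),80): print("cuptop",rect(onplane(f,np.argwhere(b)[:,::-1],.136)),np.median(z[b]).round(4),np.argwhere(b).mean(0)[::-1].round())
    for b in blobs((z>.054)&(z<.066)&reg&(hsv[...,1]<90),150): print("rack",rect(P[b]),np.median(z[b]).round(4),b.sum())
    for b in blobs((z>.012)&(z<.055)&reg&(P[...,1]<-.1)&(P[...,0]<.8)&(hsv[...,1]<90),40): print("cutter?",rect(P[b]),P[b].mean(0).round(3),P[b].max(0).round(3),b.sum())
    for b in blobs((hsv[...,2]<45)&(abs(z-.003)<.008)&reg,1500): print("mat",rect(onplane(f,np.argwhere(b)[:,::-1],.003)),np.median(z[b]).round(4))
    wood=(abs(z-.006)<.006)&reg&(P[...,1]<-.1)&(hsv[...,0]>12)&(hsv[...,2]>150)
    for b in blobs(wood,800): print("board",rect(P[b]),b.sum())
    for nm,m in(("red",(hsv[...,1]>200)&((hsv[...,0]<6)|(hsv[...,0]>174))&(hsv[...,2]>100)),):
        for b in blobs(m&(z>.02),80): print(nm,rect(P[b]),P[b].max(0).round(3))
    o=blobs((z>.1)&reg&(P[...,1]>.1),50)
    for b in o: print("tall",P[b].mean(0).round(3),P[b].max(0).round(3))
E
```

```text
scene
cuptop (array([ 664.3, -162.3]), array([67.9, 66.5]), 85.5) 0.1371 [214. 199.]
cuptop (array([660.6, -43. ]), array([68.5, 64.3]), 7.0) 0.137 [255. 215.]
cuptop (array([651.8,  84.2]), array([67.3, 63.4]), 6.6) 0.1371 [302. 232.]
rack (array([658.7, -38.7]), array([125.2, 361.8]), 2.4) 0.0611 3081
cutter? (array([ 409.4, -316.1]), array([ 47. , 139.3]), 3.9) [ 0.414 -0.32   0.04 ] [ 0.437 -0.246  0.055] 417
cutter? (array([ 610.5, -330.6]), array([144.2,  51.5]), 86.9) [ 0.614 -0.332  0.041] [ 0.637 -0.259  0.055] 478
cutter? (array([ 721.4, -208.6]), array([20.9, 17. ]), 38.8) [ 0.722 -0.21   0.03 ] [ 0.726 -0.195  0.054] 43
mat (array([467.3, 320.5]), array([168.4, 327.2]), 86.7) 0.0039
board (array([ 494.1, -339.2]), array([195.2, 195.8]), 83.4) 2111
board (array([ 640. , -344.7]), array([189.6,  67.2]), 86.8) 856
red (array([ 454.1, -513.7]), array([21.5, 98.4]), 85.3) [ 0.504 -0.5    0.032]
red (array([338.1,  76. ]), array([61.9, 69.7]), 77.2) [0.375 0.11  0.083]
red (array([533. , 502.2]), array([30.9, 25.2]), 10.5) [0.549 0.516 0.157]
red (array([837.6, -74.6]), array([
[... 408 characters left out ...]
ay([656.8, -38. ]), array([122.8, 365. ]), 2.4) 0.0618 1619
cutter? (array([ 610.9, -327.5]), array([140.7,  52.9]), 84.9) [ 0.605 -0.324  0.041] [ 0.634 -0.257  0.055] 293
cutter? (array([ 404.1, -311.3]), array([134.5,  50.6]), 89.4) [ 0.405 -0.311  0.042] [ 0.43  -0.244  0.055] 311
board (array([ 513.1, -274.9]), array([526.5, 349.8]), 0.1) 5075
red (array([ 447.7, -514.1]), array([32. , 90.6]), 80.7) [ 0.494 -0.492  0.035]
red (array([337.6,  78. ]), array([68.5, 62.9]), 78.4) [0.371 0.114 0.084]
red (array([725. , 254.8]), array([61. , 69.7]), 42.7) [0.763 0.294 0.084]
red (array([532.4, 505. ]), array([25.8, 23.3]), 86.4) [0.544 0.518 0.157]
tall [0.645 0.11  0.125] [0.679 0.119 0.143]
```

>>> {"op": "carry_out", "data": {"plan": [{"offset":[0,0,-4],"twist":[0,0,0],"hand":8.7},{"offset":[0,0,-4],"twist":[0,0,0],"hand":8.7},{"offset":[0,0,-4],"twist":[0,0,0],"hand":8.7},{"offset":[4,-3,0],"twist":[0,0.14,0],"hand":8.7},{"offset":[4,-3,0],"twist":[0,0.14,0],"hand":8.7},{"offset":[4,-3,0],"twist":[0,0,0.14],"hand":8.7},{"offset":[0,0,0],"twist":[0,0,0],"hand":8.7}]}}

```text
clock: 0.85
position: [0.3001, -0.456, 0.3614]
eef_rot: [-0.035, 0.984, 0.106, 0.137]
force: [1.3, 0.2, -0.2]
width: 0.0865
grasp_force: 0.0
```

Run:
```python
from h import *
s=observe();print(s["clock"],[np.array(s[k]).round(4).tolist() for k in("joint_pos","position","eef_rot")])
f=dict(np.load("scene0.npz"));P=cloud(f)
for nm,(u,v) in dict(jar=(453,305),oil=(470,275),spA=(466,225),spB=(460,255),ring=(293,168),shell=(254,280),hammer=(382,380)).items(): print(nm,np.nanmean(P[v-3:v+4,u-3:u+4].reshape(-1,3),0).round(3))
```

```text
0.85 [[1.1523, 0.1729, -0.0823, 1.6283, -0.2753, 1.3094, -0.2179], [0.3001, -0.456, 0.3614], [-0.0348, 0.9844, 0.1057, 0.1366]]
jar [0.651 0.481 0.088]
oil [0.559 0.498 0.097]
spA [0.345 0.466 0.007]
spB [0.451 0.474 0.008]
ring [ 0.374 -0.068  0.004]
shell [0.775 0.011 0.026]
hammer [0.87  0.392 0.027]
```

>>> {"op": "carry_out", "data": {"plan": [{"offset":[0,-4,0],"twist":[0.14,0,0],"hand":8.7},{"offset":[0,-4,0],"twist":[0.14,0,0],"hand":8.7},{"offset":[0,-4,0],"twist":[0.14,0,0],"hand":8.7},{"offset":[0,-4,0],"twist":[0,0,0],"hand":8.7},{"offset":[0,0,0],"twist":[0,0,0],"hand":8.7}]}}

```text
clock: 1.35
position: [0.2542, -0.3112, 0.3981]
eef_rot: [-0.239, 0.956, 0.133, 0.11]
force: [0.6, 0.3, 0.3]
width: 0.0871
grasp_force: 0.0
```

Run:
```python
from h import *
s=observe();print(s["clock"],[np.array(s[k]).round(4).tolist() for k in("joint_pos","position","eef_rot")])
```

```text
1.35 [[1.1701, 0.1609, -0.0984, 1.6397, -0.3588, 1.7218, -0.2091], [0.2542, -0.3112, 0.3981], [-0.2388, 0.9556, 0.1334, 0.11]]
```

```bash
cat > kin.py <<'E'
import numpy as np
from scipy.optimize import least_squares
from scipy.spatial.transform import Rotation as R
LO=np.array([-2.95,-.29,-1.47,.14,-1.03,.13,-2.86]);HI=np.array([2.95,1.99,1.44,2.54,4.17,1.85,2.86])
PAR=[0.34,.48,.48,.25,-2.36,0,0,0]
def fk(q,p=None,full=False):
    d1,d3,d5,dt,b,t,a,c=PAR if p is None else p
    Z=lambda x:R.from_euler('z',x).as_matrix();Y=lambda x:R.from_euler('y',x).as_matrix()
    M=Z(q[0]+b);P=np.array([0,0,d1]);M=M@Y(q[1]);P=P+M@[a,0,d3];E=P
    M=M@Z(q[2])@Y(q[3]);P=P+M@[c,0,d5];W=P
    M=M@Z(q[4])@Y(q[5]);P=P+M@[0,0,dt];M=M@Z(q[6]+t)
    return (P,M,E,W) if full else (P,M)
def fit(data):
    def res(p):
        o=[]
        for q,x,e in data:
            P,M=fk(q,p);o+=list((P-x)*5);D=R.from_quat([e[1],e[2],e[3],e[0]]).as_matrix();o+=list((M-D).ravel())
        return o
    best=None
    for t in (0,1.57,3.14,-1.57):
        r=least_squares(res,[.34,.48,.48,.25,-2.36,t,0,0])
        if best is None or r.cost<best.cost: best=r
    return best
E
cat > data.py <<'E'
D=[([1.147,0.412,-0.013,1.597,0.006,1.134,-0.082],[.217,-.585,.222],[-.001,.984,.177,0]),
([1.1523, 0.1729, -0.0823, 1.6283, -0.2753, 1.3094, -0.2179], [0.3001, -0.456, 0.3614], [-0.0348, 0.9844, 0.1057, 0.1366]),
([1.1701, 0.1609, -0.0984, 1.6397, -0.3588, 1.7218, -0.2091], [0.2542, -0.3112, 0.3981], [-0.2388, 0.9556, 0.1334, 0.11])]
E
python3 - <<'E'
from kin import *;from data import D
r=fit(D);print(r.x.round(4),r.cost,r.fun.round(3))
E
```

```text
[ -3.0573 -22.7864  -7.1622   0.9739  -2.5407  -4.7255   5.3194 -26.7524] 0.7347177433838702 [-0.129 -0.026  0.002  0.03  -0.094  0.    -0.094 -0.03  -0.001  0.
  0.001 -0.    -0.119  0.033 -0.19  -0.057  0.166 -0.532  0.181  0.053
 -0.165 -0.552 -0.004 -0.     0.097 -0.031  0.187 -0.053 -0.069 -0.542
  0.174 -0.02  -0.168 -0.542 -0.003 -0.   ]
```

Run:
```python
import kin,itertools;from kin import *;from data import D
out=[]
for s in itertools.product([1,-1],repeat=7):
    for t in(0,1.57,3.14,-1.57):
      for b in(0,-2.36,2.36,.78,-.78):
        def f(p):
            o=[]
            for q,x,e in D:
                q=np.array(q)*s;M=fk(q,[0]*4+[p[0],p[1],0,0])[1];o+=list((M-R.from_quat([e[1],e[2],e[3],e[0]]).as_matrix()).ravel())
            return o
        r=least_squares(f,[b,t]);out.append((r.cost,s,r.x.round(3)))
out.sort(key=lambda a:a[0]);print(*out[:6],sep="\n")
```

```text
Still running in the background as job /tmp/bash_jobs.1000/bb0a68f1879e (pid 604). You'll get a notice when it ends.
```

```bash
kill -- -$(cat /tmp/bash_jobs.1000/bb0a68f1879e/pid); timeout 100 python3 - <<'E'
import itertools,time,numpy as np;from scipy.spatial.transform import Rotation as R;from data import D
out=[]
for s in itertools.product([1,-1],repeat=4):
  for ys in(1,-1):
    q=np.array([d[0] for d in D])*[s[0],ys,s[1],ys,s[2],ys,s[3]]
    M=R.from_euler('ZYZYZYZ'[:3],q[:,:3])*R.from_euler('YZY',q[:,3:6])*R.from_euler('z',q[:,6])
    E=R.from_quat([[d[2][1],d[2][2],d[2][3],d[2][0]] for d in D])
    # E_i = Zb M_i Zt ; z column: independent of t
    z=M.as_matrix()[:,:,2];ze=E.as_matrix()[:,:,2]
    out.append((np.abs(z[:,2]-ze[:,2]).max(),s,ys,(np.arctan2(ze[1:,1],ze[1:,0])-np.arctan2(z[1:,1],z[1:,0])).round(3)))
out.sort(key=lambda a:a[0]);print(*out[:16],sep="\n")
E
```

```text
(np.float64(8.624407672908063e-06), (1, 1, 1, 1), 1, array([0.713, 2.555]))
(np.float64(8.624407672908063e-06), (1, 1, 1, 1), -1, array([-2.429, -0.586]))
(np.float64(8.624407672908063e-06), (1, 1, 1, -1), 1, array([0.713, 2.555]))
(np.float64(8.624407672908063e-06), (1, 1, 1, -1), -1, array([-2.429, -0.586]))
(np.float64(8.624407672908063e-06), (1, -1, -1, 1), 1, array([-2.304,  3.943]))
(np.float64(8.624407672908063e-06), (1, -1, -1, 1), -1, array([0.837, 0.802]))
(np.float64(8.624407672908063e-06), (-1, 1, 1, -1), 1, array([ 3.017, -1.388]))
(np.float64(8.624407672908063e-06), (-1, 1, 1, -1), -1, array([-0.124,  1.754]))
(np.float64(8.624407672908063e-06), (-1, -1, -1, 1), 1, array([0., 0.]))
(np.float64(8.624407672908063e-06), (-1, -1, -1, 1), -1, array([3.142, 3.142]))
(np.float64(8.624407672908063e-06), (-1, -1, -1, -1), 1, array([0., 0.]))
(np.float64(8.624407672908063e-06), (-1, -1, -1, -1), -1, array([3.142, 3.142]))
(np.float64(8.624407673019086e-06), (1, -1, -1, -1), 1, array([-2.304,  3.943]))
(np.float64(8.624407673019086e-06), (1, -1, -1, -1), -1, array([0.837, 0.802]))
(np.float64(8.624407673019086e-06), (-1, 1, 1, 1), 1, array([ 3.017, -1.388]))
(np.float64(8.624407673019086e-06), (-1, 1, 1, 1), -1, array([-0.124,  1.754]))
```

```bash
cat > kin.py <<'E'
import numpy as np
from scipy.optimize import least_squares
from scipy.spatial.transform import Rotation as R
from math import cos,sin
LO=np.array([-2.95,-.29,-1.47,.14,-1.03,.13,-2.86]);HI=np.array([2.95,1.99,1.44,2.54,4.17,1.85,2.86])
PAR=[0.34,.48,.48,.25,0,0,0]
S7=-1
def Z(x): c,s=cos(x),sin(x);return np.array([[c,-s,0],[s,c,0],[0,0,1.]])
def Y(x): c,s=cos(x),sin(x);return np.array([[c,0,s],[0,1,0],[-s,0,c]])
def fk(q,p=None,full=False):
    d1,d3,d5,dt,t,a,c=PAR if p is None else p
    M=Z(-q[0])@Y(q[1]);P=np.array([0,0,d1])+M@[a,0,d3];E=P
    M=M@Z(-q[2])@Y(q[3]);P=P+M@[c,0,d5];W=P
    M=M@Z(-q[4])@Y(q[5]);P=P+M@[0,0,dt];M=M@Z(S7*q[6]+t)
    return (P,M,E,W) if full else (P,M)
E
timeout 100 python3 - <<'E'
import kin;from kin import *;from data import D
for s in(1,-1):
  kin.S7=s
  for t in(0,1.57,3.14,-1.57):
    def res(p):
        o=[]
        for q,x,e in D:
            P,M=fk(q,p);o+=list((P-x)*5);o+=list((M-R.from_quat([e[1],e[2],e[3],e[0]]).as_matrix()).ravel())
        return np.array(o)
    r=least_squares(res,[.34,.48,.48,.25,t,0,0]);
    if r.cost<.01: print(s,r.cost,r.x.round(4))
E
timeout 100 python3 - <<'E'
import kin;from kin import *;from data import D
for s in(1,-1):
  kin.S7=s;Ms=[fk(q)[1] for q,_,_ in D];Es=[R.from_quat([e[1],e[2],e[3],e[0]]).as_matrix() for _,_,e in D]
  print(s,[np.round(np.degrees(R.from_matrix(M.T@E).as_rotvec()),2) for M,E in zip(Ms,Es)])
kin.S7=-1
# linear position fit
A=[];B=[]
for q,x,e in D:
    b0=fk(q,[0]*7)[0]
    cols=[fk(q,list(np.eye(7)[i]))[0] for i in(0,1,2,3,5,6)]
    A.append(np.array(cols).T);B.append(x)
r=np.linalg.lstsq(np.vstack(A),np.hstack(B),rcond=None);print(r[0].round(4),(np.vstack(A)@r[0]-np.hstack(B)).round(4))
r=np.linalg.lstsq(np.vstack(A)[:,:4],np.hstack(B),rcond=None);print(r[0].round(4),(np.vstack(A)[:,:4]@r[0]-np.hstack(B)).round(4))
E
```

```text
1 [array([-1.000e-02,  6.000e-02,  9.941e+01]), array([ -0.  ,   0.  , 114.98]), array([1.0000e-02, 0.0000e+00, 1.1396e+02])]
-1 [array([-0.000e+00,  6.000e-02,  9.002e+01]), array([ 0.  ,  0.  , 90.01]), array([ 1.e-02, -0.e+00,  9.e+01])]
[-0.5769 -6.4053 -1.3338  0.5737  1.146  -7.8868] [ 0.0258  0.0109  0.0067  0.0004 -0.004  -0.0137 -0.0047  0.0012  0.0071]
[0.088  0.6254 0.4158 0.2563] [ 0.0455  0.0161  0.0063  0.0058  0.0279  0.0018  0.0171 -0.0117 -0.0081]
```

```bash
cat >> h.py <<'E'
import json,math
def pose(p,Rm): T=np.eye(4);T[:3,:3]=Rm;T[:3,3]=p;return T
def down(yaw,tilt=0,taz=0):
    """tool down; tool y axis at world angle yaw; then tilted so tip swings towards world azimuth taz by tilt rad"""
    y=np.array([math.cos(yaw),math.sin(yaw),0]);z=np.array([0,0,-1.]);M=np.c_[np.cross(y,z),y,z]
    ax=np.cross([0,0,-1.],[math.cos(taz),math.sin(taz),0])
    return R.from_rotvec(ax*tilt).as_matrix()@M
def rows(T0,targets,hand=8.7,step=4.0,ang=.13,nd=1,extra=0):
    """targets: list of 4x4 ; straight segments; returns rows and end pose"""
    T=T0.copy();out=[]
    for G in targets:
        n=max(1,math.ceil(np.linalg.norm(G[:3,3]-T[:3,3])*100/step),math.ceil(np.linalg.norm(R.from_matrix(T[:3,:3].T@G[:3,:3]).as_rotvec())/ang))
        P0=T[:3,3].copy();R0=T[:3,:3].copy();rv=R.from_matrix(R0.T@G[:3,:3]).as_rotvec()
        for k in range(1,n+1):
            p=P0+(G[:3,3]-P0)*k/n;Rk=R0@R.from_rotvec(rv*k/n).as_matrix()
            o=np.round(T[:3,:3].T@(p-T[:3,3])*100,nd)+0;t=np.round(R.from_matrix(T[:3,:3].T@Rk).as_rotvec(),2 if nd<2 else 3)+0
            out.append({"offset":o.tolist(),"twist":t.tolist(),"hand":hand})
            T=pose(T[:3,3]+T[:3,:3]@o/100,T[:3,:3]@R.from_rotvec(t).as_matrix())
    out+=[{"offset":[0,0,0],"twist":[0,0,0],"hand":hand}]*extra
    for i in range(0,len(out),10): print(json.dumps(out[i:i+10]))
    print("end",T[:3,3].round(4).tolist());return T
def log(): 
    s=observe();open("log.txt","a").write(json.dumps([np.array(s[k]).tolist() for k in("joint_pos","position","eef_rot")])+"\n");return s
E
timeout 60 python3 - <<'E'
from h import *
s,T=tool()
rad=math.radians
A=pose([.5,-.05,.35],down(rad(94.5)))
T=rows(T,[A],extra=1)
B=pose([.46,.32,.30],down(rad(94.5)))
T=rows(T,[B],extra=1)
C=pose([.46,.32,.30],down(rad(94.5),.8,math.pi))
T=rows(T,[C],extra=1)
E
```

```text
[{"offset": [1.2, -0.5, 0.9], "twist": [0.02, -0.03, -0.12], "hand": 8.7}, {"offset": [1.2, -0.4, 0.9], "twist": [0.01, -0.03, -0.13], "hand": 8.7}, {"offset": [1.4, -0.2, 0.8], "twist": [0.02, -0.03, -0.12], "hand": 8.7}, {"offset": [1.3, -0.1, 0.8], "twist": [0.01, -0.03, -0.12], "hand": 8.7}, {"offset": [1.4, 0.2, 0.7], "twist": [0.02, -0.03, -0.13], "hand": 8.7}, {"offset": [1.4, 0.3, 0.7], "twist": [0.01, -0.03, -0.12], "hand": 8.7}, {"offset": [1.3, 0.5, 0.7], "twist": [0.02, -0.03, -0.13], "hand": 8.7}, {"offset": [1.3, 0.7, 0.6], "twist": [0.01, -0.03, -0.12], "hand": 8.7}, {"offset": [1.2, 0.8, 0.5], "twist": [0.02, -0.03, -0.12], "hand": 8.7}, {"offset": [1.1, 1.0, 0.5], "twist": [0.02, -0.03, -0.13], "hand": 8.7}]
[{"offset": [1.0, 1.2, 0.5], "twist": [0.01, -0.03, -0.12], "hand": 8.7}, {"offset": [0.8, 1.2, 0.4], "twist": [0.02, -0.03, -0.12], "hand": 8.7}, {"offset": [0.7, 1.4, 0.4], "twist": [0.01, -0.03, -0.13], "hand": 8.7}, {"offset": [0.6, 1.4, 0.3], "twist": [0.02, -0.03, -0.12], "hand": 8.7}, {"offset": [0.4, 1.5, 0.3], "twist": [0.01, -0.03, -0.12], "hand": 8.7},
[... 1321 characters left out ...]
wist": [0.0, 0.0, 0.0], "hand": 8.7}]
[{"offset": [0, 0, 0], "twist": [0, 0, 0], "hand": 8.7}]
end [0.4599, 0.32, 0.3001]
[{"offset": [0.0, 0.0, 0.0], "twist": [-0.01, 0.11, 0.0], "hand": 8.7}, {"offset": [0.0, 0.0, 0.0], "twist": [-0.01, 0.12, 0.0], "hand": 8.7}, {"offset": [0.0, 0.0, 0.0], "twist": [-0.01, 0.11, 0.0], "hand": 8.7}, {"offset": [0.0, 0.0, 0.0], "twist": [0.0, 0.12, 0.0], "hand": 8.7}, {"offset": [0.0, 0.0, 0.0], "twist": [-0.01, 0.11, 0.0], "hand": 8.7}, {"offset": [0.0, 0.0, 0.0], "twist": [-0.01, 0.12, 0.0], "hand": 8.7}, {"offset": [0.0, 0.0, 0.0], "twist": [-0.01, 0.11, 0.0], "hand": 8.7}, {"offset": [0, 0, 0], "twist": [0, 0, 0], "hand": 8.7}]
end [0.4599, 0.32, 0.3001]
```

```bash
sed -i 's/step=4.0,ang=.13/step=4.8,ang=.145/' h.py; timeout 60 python3 - <<'E'
from h import *
s,T=tool();log()
rad=math.radians
T=rows(T,[pose([.5,-.05,.35],down(rad(-85.5)))],extra=1)
T=rows(T,[pose([.46,.32,.30],down(rad(-85.5)))],extra=1)
E
```

```text
[{"offset": [3.4, -1.6, 2.6], "twist": [-0.06, -0.03, 0.02], "hand": 8.7}, {"offset": [3.4, -1.8, 2.3], "twist": [-0.06, -0.03, 0.03], "hand": 8.7}, {"offset": [3.4, -2.0, 2.1], "twist": [-0.06, -0.03, 0.02], "hand": 8.7}, {"offset": [3.5, -2.2, 1.9], "twist": [-0.06, -0.03, 0.03], "hand": 8.7}, {"offset": [3.4, -2.4, 1.7], "twist": [-0.06, -0.03, 0.02], "hand": 8.7}, {"offset": [3.5, -2.6, 1.4], "twist": [-0.06, -0.03, 0.03], "hand": 8.7}, {"offset": [3.4, -2.8, 1.2], "twist": [-0.06, -0.03, 0.02], "hand": 8.7}, {"offset": [3.3, -2.9, 0.8], "twist": [-0.06, -0.03, 0.02], "hand": 8.7}, {"offset": [0, 0, 0], "twist": [0, 0, 0], "hand": 8.7}]
end [0.4998, -0.05, 0.3502]
[{"offset": [-0.1, -4.7, 0.6], "twist": [0.0, 0.0, 0.0], "hand": 8.7}, {"offset": [-0.1, -4.6, 0.6], "twist": [0.0, 0.0, 0.0], "hand": 8.7}, {"offset": [-0.2, -4.7, 0.6], "twist": [0.0, 0.0, 0.0], "hand": 8.7}, {"offset": [-0.1, -4.6, 0.6], "twist": [0.0, 0.0, 0.0], "hand": 8.7}, {"offset": [-0.1, -4.7, 0.6], "twist": [0.0, 0.0, 0.0], "hand": 8.7}, {"offset": [-0.1, -4.6, 0.6], "twist": [0.0, 0.0, 0.0], "hand": 8.7}, {"offset": [-0.1, -4.7, 0.6], "twist": [0.0, 0.0, 0.0], "hand": 8.7}, {"offset": [-0.2, -4.6, 0.6], "twist": [0.0, 0.0, 0.0], "hand": 8.7}, {"offset": [0, 0, 0], "twist": [0, 0, 0], "hand": 8.7}]
end [0.4597, 0.3197, 0.3004]
```

>>> {"op": "carry_out", "data": {"plan": [{"offset":[3.4,-1.6,2.6],"twist":[-0.06,-0.03,0.02],"hand":8.7},{"offset":[3.4,-1.8,2.3],"twist":[-0.06,-0.03,0.03],"hand":8.7},{"offset":[3.4,-2.0,2.1],"twist":[-0.06,-0.03,0.02],"hand":8.7},{"offset":[3.5,-2.2,1.9],"twist":[-0.06,-0.03,0.03],"hand":8.7},{"offset":[3.4,-2.4,1.7],"twist":[-0.06,-0.03,0.02],"hand":8.7},{"offset":[3.5,-2.6,1.4],"twist":[-0.06,-0.03,0.03],"hand":8.7},{"offset":[3.4,-2.8,1.2],"twist":[-0.06,-0.03,0.02],"hand":8.7},{"offset":[3.3,-2.9,0.8],"twist":[-0.06,-0.03,0.02],"hand":8.7},{"offset":[0,0,0],"twist":[0,0,0],"hand":8.7}]}}

```text
clock: 2.25
position: [0.5036, -0.0438, 0.348]
eef_rot: [0.001, 0.999, 0.046, 0.001]
force: [0.9, -0.1, 0.4]
width: 0.0872
grasp_force: 0.0
```

```bash
python3 -c "
from h import *
s=log();f=frame('wrist');np.savez('w1.npz',**f);cv2.imwrite('pics/w1.png',f['img'][:,:,::-1])"
```

>>> {"op": "carry_out", "data": {"plan": [{"offset":[-0.1,-4.7,0.6],"twist":[0.0,0.0,0.0],"hand":8.7},{"offset":[-0.1,-4.6,0.6],"twist":[0.0,0.0,0.0],"hand":8.7},{"offset":[-0.2,-4.7,0.6],"twist":[0.0,0.0,0.0],"hand":8.7},{"offset":[-0.1,-4.6,0.6],"twist":[0.0,0.0,0.0],"hand":8.7},{"offset":[-0.1,-4.7,0.6],"twist":[0.0,0.0,0.0],"hand":8.7},{"offset":[-0.1,-4.6,0.6],"twist":[0.0,0.0,0.0],"hand":8.7},{"offset":[-0.1,-4.7,0.6],"twist":[0.0,0.0,0.0],"hand":8.7},{"offset":[-0.2,-4.6,0.6],"twist":[0.0,0.0,0.0],"hand":8.7},{"offset":[0,0,0],"twist":[0,0,0],"hand":8.7}]}}

```text
clock: 3.2
position: [0.4588, 0.3226, 0.2983]
eef_rot: [0.001, 0.999, 0.044, -0.0]
force: [-0.7, -0.6, 0.1]
width: 0.087
grasp_force: 0.0
```

```bash
python3 -c "
from h import *
s=log();print(s['joint_pos'],s['position'],s['eef_rot'])"
```

```text
[-0.09249587  0.34623565 -0.79265859  1.60898635  0.25518072  1.29468186
 -2.4093294 ] [0.45879835 0.32255149 0.29832922] [ 8.85872481e-04  9.99045650e-01  4.36692699e-02 -1.70112911e-05]
```

>>> {"op": "carry_out", "data": {"plan": [{"offset":[0,0,-1],"twist":[0,0.14,0.0],"hand":8.7},{"offset":[0,0,-1],"twist":[0,0.14,0.0],"hand":8.7},{"offset":[0,0,-1],"twist":[0,0.14,0.0],"hand":8.7},{"offset":[0,0,-1],"twist":[0,0.14,0.0],"hand":8.7},{"offset":[0,0,-1],"twist":[0,0.14,0.0],"hand":8.7},{"offset":[0,0,0],"twist":[0,0.14,0.0],"hand":8.7},{"offset":[0,0,0],"twist":[0,0,0.0],"hand":8.7}]}}

```text
clock: 3.9
position: [0.4529, 0.3106, 0.3519]
eef_rot: [-0.018, 0.945, 0.031, 0.326]
force: [0.8, -0.5, 0.5]
width: 0.0874
grasp_force: 0.0
```

```bash
python3 -c "
from h import *
s=log();print(s['joint_pos'],s['position'],s['eef_rot'])"
```

```text
[ 0.19829542 -0.06655534 -1.12476198  2.01698524  0.6182974   0.7849142
 -2.8076826 ] [0.45285071 0.31058472 0.35193823] [-0.01826209  0.94479552  0.03128992  0.32565145]
```

>>> {"op": "carry_out", "data": {"plan": [{"offset":[0,0,0],"twist":[0.14,0,0.0],"hand":8.7},{"offset":[0,0,0],"twist":[0.14,0,0.0],"hand":8.7},{"offset":[0,0,0],"twist":[0.14,0,0.0],"hand":8.7},{"offset":[0,0,0],"twist":[0.14,0,0.0],"hand":8.7},{"offset":[0,0,0],"twist":[0,0,0.0],"hand":8.7}]}}

```text
clock: 4.4
position: [0.4417, 0.3135, 0.3367]
eef_rot: [-0.175, 0.937, 0.093, 0.288]
force: [-0.3, 0.0, -0.1]
width: 0.0872
grasp_force: 0.0
```

```bash
python3 -c "
from h import *
s=log();print(s['joint_pos'],s['position'],s['eef_rot'])"
```

```text
[-0.09980234 -0.17166923 -0.55053096  2.16982092 -0.16574703  0.43532187
 -1.92318954] [0.44174201 0.3134847  0.33667262] [-0.17461421  0.93707987  0.09297772  0.28765662]
```

```bash
cat > fit.py <<'E'
from kin import *;from data import D
import json
D=D+[tuple(json.loads(l)) for l in open("log.txt")][1:]
def cols(q):
    M0=Z(-q[0]);M1=M0@Y(q[1]);M2=M1@Z(-q[2]);M3=M2@Y(q[3]);M4=M3@Z(-q[4]);M5=M4@Y(q[5])
    return dict(b=np.eye(3),s=M0,u=M1,e=M2,f=M3,g=M4,w=M5)
def sel(names):
    A=[];B=[]
    for q,x,_ in D:
        c=cols(q);A.append(np.c_[tuple(c[n[0]][:,'xyz'.index(n[1])] for n in names)]);B.append(x)
    A=np.vstack(A);B=np.hstack(B);r=np.linalg.lstsq(A,B,rcond=None)[0];e=A@r-B;print(dict(zip(names,r.round(4).tolist())),"max",abs(e).max().round(4))
sel(["bz","uz","fz","wz"])
sel(["bx","by","bz","uz","fz","wz"])
sel(["bz","uz","fz","wz","sx","sy"])
sel(["bz","uz","uy","fz","fy","wz","wy"])
sel(["bz","uz","ux","fz","fx","wz","wx"])
sel(["bx","by","bz","uz","ux","uy","fz","fx","fy","wz","wx","wy"])
for d in D: print(np.round(d[0],2))
E
timeout 60 python3 fit.py
```

```text
{'bz': 0.225, 'uz': 0.5751, 'fz': 0.4352, 'wz': 0.3452} max 0.0446
{'bx': -0.0159, 'by': -0.0386, 'bz': 0.3202, 'uz': 0.5173, 'fz': 0.4473, 'wz': 0.3838} max 0.0411
{'bz': 0.2988, 'uz': 0.5289, 'fz': 0.4565, 'wz': 0.3695, 'sx': 0.004, 'sy': -0.0483} max 0.0076
{'bz': 0.2845, 'uz': 0.5328, 'uy': -0.0289, 'fz': 0.4524, 'fy': -0.0191, 'wz': 0.3588, 'wy': -0.0004} max 0.0003
{'bz': 0.2006, 'uz': 0.4428, 'ux': 0.0668, 'fz': 0.3865, 'fx': -0.0951, 'wz': 0.2805, 'wx': 0.0145} max 0.0399
{'bx': 0.0, 'by': 0.0001, 'bz': 0.2847, 'uz': 0.5329, 'ux': -0.0001, 'uy': -0.029, 'fz': 0.4525, 'fx': 0.0003, 'fy': -0.0191, 'wz': 0.3589, 'wx': -0.0, 'wy': -0.0003} max 0.0003
[ 1.15  0.41 -0.01  1.6   0.01  1.13 -0.08]
[ 1.15  0.17 -0.08  1.63 -0.28  1.31 -0.22]
[ 1.17  0.16 -0.1   1.64 -0.36  1.72 -0.21]
[ 0.51  0.17 -0.6   1.66  0.1   1.34 -1.58]
[-0.09  0.35 -0.79  1.61  0.26  1.29 -2.41]
[ 0.2  -0.07 -1.12  2.02  0.62  0.78 -2.81]
[-0.1  -0.17 -0.55  2.17 -0.17  0.44 -1.92]
```

```bash
cat > kin.py <<'E'
import numpy as np,math
from scipy.optimize import least_squares
from scipy.spatial.transform import Rotation as R
from math import cos,sin
LO=np.array([-2.95,-.29,-1.47,.14,-1.03,.13,-2.86]);HI=np.array([2.95,1.99,1.44,2.54,4.17,1.85,2.86])
def Z(x): c,s=cos(x),sin(x);return np.array([[c,-s,0],[s,c,0],[0,0,1.]])
def Y(x): c,s=cos(x),sin(x);return np.array([[c,0,s],[0,1,0],[-s,0,c]])
def fk(q,full=False):
    M=Z(-q[0])@Y(q[1]);P=np.array([0,0,.2847])+M@[0,-.029,.5329];E=P
    M=M@Z(-q[2])@Y(q[3]);P=P+M@[0,-.0191,.4525];W=P
    M=M@Z(-q[4])@Y(q[5]);P=P+M@[0,0,.3588];M=M@Z(-q[6]+math.pi/2)
    return (P,M,E,W) if full else (P,M)
def err(q,p,M):
    P,N=fk(q);return np.r_[(P-p)*3,R.from_matrix(M.T@N).as_rotvec()]
rng=np.random.default_rng(0)
MG=.06
def ik(p,M,q0=None,tries=12):
    """first solution in limits, starting from q0 or random"""
    for k in range(tries):
        x0=q0 if (q0 is not None and k==0) else rng.uniform(LO+.2,HI-.2)
        x0=np.clip(x0,LO+MG+.001,HI-MG-.001)
        r=least_squares(err,x0,args=(p,M),bounds=(LO+MG,HI-MG),max_nfev=40,xtol=1e-6,ftol=1e-8)
        if r.cost<1e-6 and fk(r.x,True)[2][2]>.3 : return r.x
        if q0 is not None and k==0 and tries==1: return None
    return None
def local(q,p,M):
    """local IK step as the arm would do: min change"""
    for _ in range(8):
        e=err(q,p,M)
        if np.linalg.norm(e)<1e-5: break
        J=np.array([(err(q+1e-6*v,p,M)-e)/1e-6 for v in np.eye(7)]).T
        dq=-np.linalg.lstsq(J,e,rcond=1e-3)[0];q=np.clip(q+dq,LO,HI)
    return q,np.linalg.norm(err(q,p,M))
E
cat > map.py <<'E'
from kin import *
from h import down
import sys,time
def grid(name,g,tilts=(.5,.8,1.05,1.3,1.57)):
    print(name)
    for td in range(0,360,45):
        t=math.radians(td);row=[]
        for tilt in tilts:
            c=''
            for h in(1,-1):
                M=down(t+h*math.pi/2,tilt,t);p=np.array(g)+M[:,2]*.019
                c+='+-'[h<0] if ik(p,M,tries=8) is not None else '.'
            row.append(c)
        print(td,' '.join(row))
t0=time.time()
grid("rack mid",[.658,-.04,.105]);print(time.time()-t0)
grid("mat mid",[.467,.32,.055]);grid("open front",[.5,.12,.06],(1.05,1.57))
print(time.time()-t0)
E
timeout 400 python3 map.py
```

```text
rack mid
0 +- +. +- +- +-
45 +- +- +- +- ..
90 +- +- .- +- +.
135 .- +- .. .. ..
180 +- .. .. .. ..
225 +- +- .. .. ..
270 +- +. +- +- +-
315 +- +- +. +. +-
43.45088481903076
mat mid
0 +. +- +- +- +-
45 +. +- .. .. +-
90 +- +- .- +- ..
135 +- .- .- .- +.
180 +- +- .. .. ..
225 +- +- .. .. ..
270 +- +- +- +- ..
315 +- +- +- +- +-
open front
0 .. ..
45 +- ..
90 .- ..
135 .- +-
180 .. ..
225 +- ..
270 .- +.
315 +- +-
110.62821745872498
```

```bash
cat > sim.py <<'E'
from kin import *
from h import pose,down,json
def seg(A,B,step=.045,ang=.14):
    rv=R.from_matrix(A[:3,:3].T@B[:3,:3]).as_rotvec();n=max(1,math.ceil(np.linalg.norm(B[:3,3]-A[:3,3])/step),math.ceil(np.linalg.norm(rv)/ang))
    return [pose(A[:3,3]+(B[:3,3]-A[:3,3])*k/n,A[:3,:3]@R.from_rotvec(rv*k/n).as_matrix()) for k in range(1,n+1)]
def run(q,wps,names=None,verbose=True):
    P,M=fk(q);T=pose(P,M);ok=True
    for i,G in enumerate(wps):
        mx=0
        for S in seg(T,G):
            q,e=local(q,S[:3,3],S[:3,:3]);mx=max(mx,e)
        T=G
        if verbose: print(names[i] if names else i,q.round(2).tolist(),"err",round(mx,4),"marg",np.minimum(q-LO,HI-q).min().round(2),"W z",fk(q,True)[3][2].round(2))
    return q
def G(g,M): return pose(np.array(g)+M[:,2]*.019,M)
O=lambda t,yaw=0:down(math.pi/2+yaw,t,0+yaw)   # '+' : tool y toward +y, tip tilted outward (+x) by t
E
timeout 200 python3 - <<'E'
from sim import *
L=[json.loads(l) for l in open("log.txt")]
# validate local model on log 1->2 and 2->3
for a,b in((1,2),(2,3)):
    q=run(np.array(L[a][0]),[pose(L[b][1],R.from_quat(np.roll(L[b][2],-1)).as_matrix())]);print("real",np.round(L[b][0],2))
q=np.array(L[-1][0])
w=[G([.48,.15,.3],O(0)),G([.55,.085,.25],O(1.05)),G([.65,.085,.105],O(1.05)),G([.65,.085,.25],O(1.05)),G([.56,.2,.2],O(-.52)),G([.56,.2,.034],O(-.52)),G([.56,.2,.2],O(-.52)),G([.56,.2,.2],O(1.05)),G([.56,.2,.034],O(1.05)),G([.56,.2,.2],O(1.05)),G([.40,.335,.2],O(-.52)),G([.36,.335,.041],O(-.52)),G([.36,.335,.2],O(-.52))
,G([.55,-.16,.25],O(1.05)),G([.66,-.16,.105],O(1.05)),G([.66,-.16,.25],O(1.05)),G([.56,.2,.2],O(-.52)),G([.56,.2,.034],O(-.52)),G([.56,.2,.2],O(-.52)),G([.56,.2,.2],O(1.05)),G([.56,.2,.034],O(1.05)),G([.56,.2,.2],O(1.05)),G([.56,.335,.2],O(-.52)),G([.56,.335,.041],O(-.52))]
run(q,w)
E
```

```text
0 [-0.09, 0.35, -0.79, 1.61, 0.25, 1.29, -2.41] err 0.0 marg 0.45 W z 0.66
real [-0.09  0.35 -0.79  1.61  0.26  1.29 -2.41]
0 [-0.13, -0.06, -0.83, 2.03, 0.65, 0.81, -2.85] err 0.0 marg 0.01 W z 0.63
real [ 0.2  -0.07 -1.12  2.02  0.62  0.78 -2.81]
0 [-0.37, 0.16, -0.03, 1.8, 0.0, 1.18, 1.17] err 0.0 marg 0.45 W z 0.64
1 [-0.35, 0.09, -0.16, 2.54, 2.35, 0.65, -1.15] err 0.0062 marg 0.0 W z 0.42
2 [-0.25, 0.61, -0.13, 2.4, 2.7, 0.95, -1.42] err 0.0 marg 0.14 W z 0.27
3 [-0.31, 0.23, -0.06, 2.35, 2.49, 0.56, -1.18] err 0.0 marg 0.19 W z 0.42
4 [-0.36, 0.71, 0.06, 1.31, -0.19, 1.62, 1.3] err 0.0 marg 0.23 W z 0.49
5 [-0.36, 0.88, 0.04, 1.4, -0.2, 1.36, 1.34] err 0.0 marg 0.49 W z 0.33
6 [-0.36, 0.71, 0.06, 1.31, -0.19, 1.62, 1.3] err 0.0 marg 0.23 W z 0.49
7 [-1.22, 0.35, 0.51, 2.48, 2.25, 0.69, -1.39] err 0.0 marg 0.06 W z 0.37
8 [-1.04, 0.85, 0.29, 2.47, 2.47, 1.02, -1.88] err 0.0 marg 0.07 W z 0.2
9 [-1.24, 0.36, 0.53, 2.48, 2.26, 0.68, -1.4] err 0.0 marg 0.06 W z 0.37
10 [-0.83, 0.56, 0.33, 1.61, -0.42, 1.48, 1.21] err 0.0 marg 0.37 W z 0.49
11 [-0.83, 0.72, 0.27, 1.79, -0.5, 1.17, 
[... 248 characters left out ...]
 W z 0.27
15 [-0.4, 0.37, 0.84, 2.32, 3.93, 0.72, -2.27] err 0.0 marg 0.22 W z 0.42
16 [-0.9, 0.21, 1.15, 2.11, -0.56, 1.72, -2.86] err 3.3506 marg 0.0 W z 0.55
17 [-0.84, 1.58, 1.44, 1.23, -1.03, 1.85, -2.86] err 1.4944 marg 0.0 W z 0.24
18 [-0.91, 1.39, 1.44, 1.23, -1.03, 1.85, -2.86] err 1.5476 marg 0.0 W z 0.37
19 [2.83, -0.29, -1.47, 2.54, -0.1, 0.58, -2.86] err 2.598 marg 0.0 W z 0.45
20 [1.01, 1.99, -1.47, 2.54, -1.03, 0.13, 2.86] err 2.5499 marg 0.0 W z 0.18
21 [1.34, 1.26, -1.47, 2.54, -1.03, 0.13, 2.86] err 2.5066 marg 0.0 W z 0.29
22 [-0.57, 0.79, 0.16, 1.16, -0.33, 1.68, 1.18] err 1.1373 marg 0.17 W z 0.49
23 [-0.57, 0.95, 0.14, 1.25, -0.34, 1.44, 1.24] err 0.0 marg 0.41 W z 0.34
```

```bash
cat >> sim.py <<'E'
def H(az,tilt,roll):  # tool tilted 'tilt' from down towards azimuth az, tool y horizontal, roll=+1/-1
    return down(az+roll*math.pi/2,tilt,az)
def GB(c,M,back=.015): # grasp point 'back' short of c along approach
    return pose(np.array(c)+M[:,2]*(.019-back),M)
E
timeout 250 python3 - <<'E'
from sim import *
q0=np.array(json.loads(open("log.txt").read().split("\n")[-2])[0])
rng=np.random.default_rng(1)
best=[]
for roll in(1,-1):
  T=GB([.56,-.05,.16],H(.12,1.5,roll))
  sols=[]
  for k in range(14):
    q=ik(T[:3,3],T[:3,:3],tries=1,q0=np.r_[rng.uniform([-1,.3,-.6,1.8,2.2,.6,-2.5],[1,1.2,.6,2.5,3.6,1.6,2.5])])
    if q is not None: sols.append(q)
  sols.sort(key=lambda q:abs(q[2])+abs(q[4]-2.8)+.3*abs(q[6]))
  for q in sols[:1]:
    print("roll",roll,q.round(2).tolist())
    n=["in","up","mid","mat1a","mat1","mat1up","rk1","mat2a","mat2","back","rk0","mat3a","mat3"]
    A=lambda c,az,t,r,b=.015:GB(c,H(az,t,r),b)
    run(q,[A([.658,-.043,.086],.12,1.5,roll),A([.658,-.043,.2],.12,1.5,roll),A([.55,.1,.2],.12,1.5,0*roll+roll),
      A([.57,.32,.2],.12,1.5,-roll),A([.57,.32,.06],.12,1.47,-roll),A([.50,.32,.2],.12,1.47,-roll),
      A([.658,-.043,.15],.12,1.5,roll),A([.47,.32,.2],.2,1.5,-roll),A([.47,.32,.06],.2,1.47,-roll),A([.4,.32,.2],.2,1.5,-roll),
      A([.66,-.16,.15],-.07,1.5,roll),A([.37,.33,.2],.4,1.5,-roll),A([.37,.33,.06],.4,1.47,-roll)],n)
E
cat > t.py <<'E'
from sim import *
rng=np.random.default_rng(1)
def sols(T,n=10):
  S=[]
  for k in range(n):
    q=ik(T[:3,3],T[:3,:3],tries=1,q0=rng.uniform([-1.2,.0,-1,1.8,1.5,.6,-2.5],[1.2,1.4,1,2.5,4,1.7,2.5]))
    if q is not None: S.append(q)
  S.sort(key=lambda q:-np.minimum(q-LO,HI-q).min());return S
def show(n,c,az,t,r):
    S=sols(GB(c,H(az,t,r)));print(n,len(S),S[0].round(2).tolist() if S else None,np.minimum(S[0]-LO,HI-S[0]).min().round(2) if S else '')
for r in(1,-1):
  for z in(.086,.15,.2,.25): show(f"rack1 r{r} z{z}",[.658,-.043,z],.12,1.5,r)
for az in(0,-.4,-.8,.4):
  for x in(.57,.47,.37): show(f"mat x{x} az{az}",[x,.32,.06],az,1.47,1)
show("mat up",[.57,.32,.16],0,1.47,1);show("mat up",[.47,.32,.16],-.4,1.47,1)
E
timeout 300 python3 t.py
```

```text
rack1 r1 z0.086 1 [0.27, 1.08, -0.16, 2.4, 3.45, 1.78, -1.34] 0.07
rack1 r1 z0.15 3 [0.16, 0.9, -0.05, 2.47, 3.39, 1.71, -1.48] 0.07
rack1 r1 z0.2 6 [1.08, 1.22, -1.17, 2.45, 3.35, 1.21, -0.53] 0.09
rack1 r1 z0.25 7 [0.86, 0.78, -0.87, 2.47, 3.34, 1.26, -1.03] 0.07
rack1 r-1 z0.086 3 [0.27, 1.08, -0.15, 2.4, 3.45, 1.78, 1.8] 0.07
rack1 r-1 z0.15 5 [0.44, 0.92, -0.35, 2.45, 3.45, 1.6, 1.9] 0.09
rack1 r-1 z0.2 2 [0.43, 0.77, -0.36, 2.48, 3.4, 1.51, 1.83] 0.06
rack1 r-1 z0.25 4 [0.63, 0.66, -0.59, 2.48, 3.36, 1.33, 1.89] 0.06
mat x0.57 az0 6 [-1.15, 1.08, 0.06, 2.26, 2.04, 1.51, -1.77] 0.28
mat x0.47 az0 3 [-1.16, 1.1, -0.21, 2.34, 1.85, 1.74, -1.79] 0.11
mat x0.37 az0 6 [-1.46, 1.12, -0.21, 2.38, 1.55, 1.66, -1.92] 0.16
mat x0.57 az-0.4 2 [-0.97, 1.08, -0.25, 1.95, 1.67, 1.68, -1.43] 0.17
mat x0.47 az-0.4 6 [-1.51, 1.07, 0.17, 2.07, 1.31, 1.32, -1.52] 0.47
mat x0.37 az-0.4 4 [-1.33, 1.07, -0.29, 2.09, 1.27, 1.71, -1.65] 0.14
mat x0.57 az-0.8 4 [-1.58, 1.29, 0.68, 1.65, 0.71, 1.15, -0.92] 0.7
mat x0.47 az-0.8 5 [-1.86, 1.39, 0.87, 1.77, 0.4, 1.07, -0.78] 0.57
mat x0.37 az-0.8 4 [-1.64, 1.11, 0.27, 1.82, 0.76, 1.46, -1.24] 0.39
mat x0.57 az0.4 3 [-0.98, 1.17, 0.18, 2.43, 2.65, 1.79, -1.93] 0.06
mat x0.47 az0.4 0 None 
mat x0.37 az0.4 0 None 
mat up 7 [-0.87, 0.83, -0.26, 2.32, 2.09, 1.64, -1.47] 0.21
mat up 3 [-1.44, 0.84, 0.09, 2.13, 1.34, 1.44, -1.39] 0.41
```

```bash
cat > t.py <<'E'
from sim import *
q0=np.array(json.loads(open("log.txt").read().split("\n")[-2])[0])
def S(t,yaw=0,r=1): return down((0 if r>0 else math.pi)+yaw,t,-math.pi/2+yaw)   # tool y along ±x, tip to -y by t
for r in(1,-1):
  print("r",r)
  A=lambda x,y,z,t,yaw=0:G([x,y,z],S(t,yaw,r))
  w=[];n=[]
  def add(nm,*a): w.append(A(*a));n.append(nm)
  add("home",.48,.1,.3,0)
  for k,(cx,cy,yw,sx) in enumerate([(.65,.085,.12,.36),(.659,-.043,.12,.465),(.662,-.162,-.08,.57)]):
    add("pre",cx,cy,.25,1.05,yw);add("grasp",cx,cy,.105,1.05,yw);add("up",cx,cy,.25,1.05,yw)
    add("Lhi",.48,.12,.15,-.52);add("L",.48,.12,.034,-.52);add("Lhi",.48,.12,.15,-.52);add("Lt",.48,.12,.15,1.05);add("Lg",.48,.12,.034,1.05);add("Lt",.48,.12,.15,1.05)
    add("Mhi",sx,.32,.15,-.52);add("M",sx,.32,.041,-.52);add("Mhi",sx,.32,.15,-.52)
  run(q0,w,n)
E
timeout 300 python3 t.py
```

```text
r 1
home [-0.19, 0.14, -0.13, 1.83, 0.02, 1.18, -0.32] err 0.0 marg 0.43 W z 0.64
pre [-0.62, 0.72, 0.0, 1.47, 0.87, 1.61, -0.78] err 0.0 marg 0.24 W z 0.42
grasp [-0.62, 0.91, -0.0, 1.51, 0.87, 1.47, -0.95] err 0.0 marg 0.38 W z 0.27
up [-0.62, 0.72, 0.0, 1.47, 0.87, 1.61, -0.78] err 0.0 marg 0.24 W z 0.42
Lhi [0.4, 0.39, -0.48, 2.05, -0.5, 0.78, 0.31] err 0.0 marg 0.49 W z 0.44
L [0.39, 0.61, -0.49, 2.11, -0.51, 0.53, 0.43] err 0.0 marg 0.4 W z 0.33
Lhi [0.39, 0.39, -0.48, 2.05, -0.5, 0.78, 0.32] err 0.0 marg 0.49 W z 0.44
Lt [-0.75, 0.74, -0.06, 1.75, 0.68, 1.57, -1.15] err 0.0 marg 0.28 W z 0.32
Lg [-0.75, 0.93, -0.06, 1.74, 0.7, 1.44, -1.27] err 0.0 marg 0.41 W z 0.2
Lt [-0.75, 0.74, -0.06, 1.75, 0.68, 1.57, -1.15] err 0.0 marg 0.28 W z 0.32
Mhi [0.07, 0.28, -0.66, 2.24, -0.62, 0.47, -0.03] err 0.0 marg 0.3 W z 0.44
M [0.07, 0.57, -0.71, 2.3, -0.64, 0.15, 0.11] err 0.0 marg 0.02 W z 0.34
Mhi [0.05, 0.28, -0.65, 2.24, -0.63, 0.47, -0.01] err 0.0 marg 0.3 W z 0.44
pre [-0.48, 0.65, 0.05, 1.62, 0.95, 1.45, -0.74] err 0.0 marg 0.4 W z 0.42
grasp [-0.48, 0.85, 0.05, 1.66, 0.98, 1.31,
[... 3876 characters left out ...]
.39
Lhi [-0.72, 0.5, 0.94, 2.12, -1.03, 1.15, -2.29] err 0.0849 marg 0.0 W z 0.44
L [-0.28, 0.59, 0.36, 2.15, -1.03, 0.82, -2.18] err 0.0983 marg 0.0 W z 0.33
Lhi [-0.37, 0.37, 0.45, 2.1, -0.87, 0.96, -2.47] err 0.0 marg 0.16 W z 0.44
Lt [-1.55, 1.55, 1.44, 1.82, -0.52, 1.35, -2.86] err 0.3484 marg 0.0 W z 0.26
Lg [-1.55, 1.79, 1.44, 1.8, -0.76, 1.38, -2.86] err 0.3229 marg 0.0 W z 0.16
Lt [-1.55, 1.55, 1.44, 1.82, -0.52, 1.35, -2.86] err 0.3486 marg 0.0 W z 0.26
Mhi [-0.83, 0.58, 0.68, 1.85, -1.03, 1.02, -2.69] err 0.3321 marg 0.0 W z 0.45
M [-0.48, 0.67, 0.19, 1.88, -1.03, 0.72, -2.62] err 0.0551 marg 0.0 W z 0.34
Mhi [-0.55, 0.51, 0.29, 1.83, -0.89, 0.86, -2.84] err 0.0 marg 0.02 W z 0.44
```

```bash
cat > look.py <<'E'
from h import *
def tops(f,zt=.136,tol=.008,smax=60):
    P=cloud(f);z=P[...,2];hsv=cv2.cvtColor(f["img"],cv2.COLOR_RGB2HSV)
    reg=(P[...,0]>.25)&(P[...,0]<.95)&(abs(P[...,1])<.45)
    m=(abs(z-zt)<tol)&reg&(hsv[...,1]<smax)&(hsv[...,2]>110)
    m=cv2.morphologyEx(m.astype(np.uint8),cv2.MORPH_OPEN,np.ones((3,3)))
    for b in blobs(m,80):
        p=onplane(f,np.argwhere(b)[:,::-1],zt);print("top",rect(p),"mean",(p.mean(0)*1000).round(1)[:2],"z",np.median(z[b]).round(4),b.sum())
E
python3 - <<'E'
from look import *
f=dict(np.load("w1.npz"));print("wrist");tops(f)
for n in("scene","side"): f=frame(n);print(n);tops(f)
s,T=tool();print(T[:3,3],s["clock"])
E
```

```text
wrist
top (array([650. ,  83.5]), array([62.9, 64.4]), 5.1) mean [650.6  83.4] z 0.136 3532
top (array([658.1, -43.6]), array([62.2, 62. ]), 5.3) mean [658.8 -43.4] z 0.136 3395
top (array([ 661. , -162.4]), array([63. , 63.6]), 86.2) mean [ 661.8 -162.4] z 0.1359 3359
scene
top (array([ 663.5, -163.9]), array([64.5, 65.2]), 85.5) mean [ 663.4 -163.6] z 0.1371 470
top (array([660.6, -43.8]), array([67.8, 63.1]), 5.1) mean [660.5 -43.4] z 0.137 521
top (array([651.6,  83.8]), array([67.1, 62.8]), 7.1) mean [652.   83.9] z 0.1372 552
side
top (array([ 660.2, -162.6]), array([71.9, 65.7]), 86.9) mean [ 660.6 -162.7] z 0.1382 314
top (array([656.7, -42.6]), array([65.1, 70.4]), 5.0) mean [657.2 -42.8] z 0.1381 362
top (array([648.6,  84.8]), array([64.5, 68.6]), 6.0) mean [648.2  84.9] z 0.1374 418
[0.44026677 0.31680837 0.33747417] 4.5
```

View pics/w1.png

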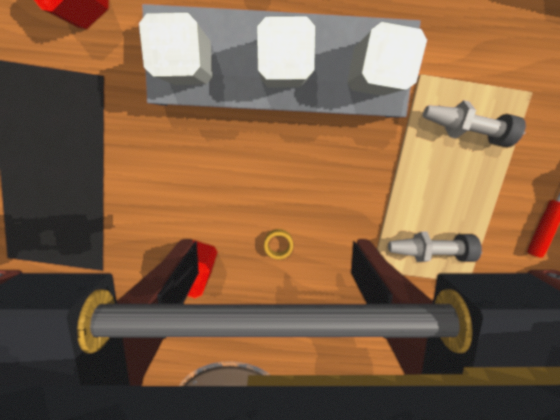

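```bash
cat > go.py <<'E'
from sim import *
from h import *
def S(t,yaw=0): return down(yaw,t,-math.pi/2+yaw)
def A(x,y,z,t=0,yaw=0): return G([x,y,z],S(t,yaw))
E
python3 - <<'E'
from go import *
s,T=tool()
T=rows(T,[A(.60,.14,.26,.5,.09)])
T=rows(T,[A(.65,.0835,.2,1.05,.09)],extra=1)
T=rows(T,[A(.65,.0835,.105,1.05,.09)],extra=2,step=3.5)
run(s["joint_pos"],[A(.60,.14,.26,.5,.09),A(.65,.0835,.2,1.05,.09),A(.65,.0835,.105,1.05,.09)])
E
```

```text
[{"offset": [0.5, 1.9, 0.6], "twist": [-0.01, -0.09, -0.11], "hand": 8.7}, {"offset": [0.3, 1.9, 0.7], "twist": [-0.01, -0.08, -0.12], "hand": 8.7}, {"offset": [0.2, 1.9, 0.6], "twist": [-0.01, -0.09, -0.11], "hand": 8.7}, {"offset": [0.0, 1.9, 0.6], "twist": [-0.01, -0.09, -0.11], "hand": 8.7}, {"offset": [-0.2, 1.9, 0.7], "twist": [-0.02, -0.09, -0.11], "hand": 8.7}, {"offset": [-0.3, 1.9, 0.7], "twist": [-0.01, -0.08, -0.12], "hand": 8.7}, {"offset": [-0.4, 1.8, 0.8], "twist": [-0.01, -0.09, -0.11], "hand": 8.7}, {"offset": [-0.6, 1.7, 0.8], "twist": [-0.01, -0.08, -0.11], "hand": 8.7}, {"offset": [-0.7, 1.7, 0.9], "twist": [-0.01, -0.09, -0.11], "hand": 8.7}, {"offset": [-0.8, 1.6, 1.0], "twist": [-0.01, -0.09, -0.12], "hand": 8.7}]
[{"offset": [-0.9, 1.4, 1.1], "twist": [-0.01, -0.08, -0.11], "hand": 8.7}, {"offset": [-1.0, 1.4, 1.1], "twist": [-0.01, -0.09, -0.11], "hand": 8.7}, {"offset": [-0.9, 1.2, 1.3], "twist": [-0.01, -0.09, -0.11], "hand": 8.7}]
end [0.6006, 0.1313, 0.2433]
[{"offset": [-0.9, 1.1, 2.0], "twist": [0.0, -0.14, 0.0], "hand": 8.7}, {"offset": [-0.6, 1.2, 2.0], "twist": [0.0, -0.13, 0.0], "hand": 8.7}, {"offset": [-0.3, 1.1, 2.2], "twist": [0.0, -0.14, 0.0], "hand": 8.7}, {"offset": [0.0, 1.1, 2.1], "twist": [-0.01, -0.14, 0.0], "hand": 8.7}, {"offset": [0, 0, 0], "twist": [0, 0, 0], "hand": 8.7}]
end [0.6511, 0.067, 0.191]
[{"offset": [2.8, 0.0, 1.6], "twist": [0.0, 0.0, 0.0], "hand": 8.7}, {"offset": [2.7, 0.0, 1.6], "twist": [0.0, 0.0, 0.0], "hand": 8.7}, {"offset": [2.8, 0.0, 1.5], "twist": [0.0, 0.0, 0.0], "hand": 8.7}, {"offset": [0, 0, 0], "twist": [0, 0, 0], "hand": 8.7}, {"offset": [0, 0, 0], "twist": [0, 0, 0], "hand": 8.7}]
end [0.6513, 0.0675, 0.0956]
0 [-0.3, 0.52, -0.37, 1.51, 0.6, 1.46, -0.73] err 0.0 marg 0.39 W z 0.56
1 [-0.49, 0.8, -0.19, 1.46, 0.95, 1.67, -0.9] err 0.0 marg 0.18 W z 0.37
2 [-0.5, 0.93, -0.19, 1.48, 0.96, 1.58, -1.0] err 0.0 marg 0.27 W z 0.27
```

>>> {"op": "carry_out", "data": {"plan": [{"offset":[0.5,1.9,0.6],"twist":[-0.01,-0.09,-0.11],"hand":8.7},{"offset":[0.3,1.9,0.7],"twist":[-0.01,-0.08,-0.12],"hand":8.7},{"offset":[0.2,1.9,0.6],"twist":[-0.01,-0.09,-0.11],"hand":8.7},{"offset":[0.0,1.9,0.6],"twist":[-0.01,-0.09,-0.11],"hand":8.7},{"offset":[-0.2,1.9,0.7],"twist":[-0.02,-0.09,-0.11],"hand":8.7},{"offset":[-0.3,1.9,0.7],"twist":[-0.01,-0.08,-0.12],"hand":8.7},{"offset":[-0.4,1.8,0.8],"twist":[-0.01,-0.09,-0.11],"hand":8.7},{"offset":[-0.6,1.7,0.8],"twist":[-0.01,-0.08,-0.11],"hand":8.7},{"offset":[-0.7,1.7,0.9],"twist":[-0.01,-0.09,-0.11],"hand":8.7},{"offset":[-0.8,1.6,1.0],"twist":[-0.01,-0.09,-0.12],"hand":8.7}]}}

```text
clock: 5.5
position: [0.5668, 0.1728, 0.2659]
eef_rot: [0.106, 0.782, 0.612, -0.061]
force: [-1.0, 0.0, -0.0]
width: 0.087
grasp_force: 0.0
```

>>> {"op": "carry_out", "data": {"plan": [{"offset":[-0.9,1.4,1.1],"twist":[-0.01,-0.08,-0.11],"hand":8.7},{"offset":[-1.0,1.4,1.1],"twist":[-0.01,-0.09,-0.11],"hand":8.7},{"offset":[-0.9,1.2,1.3],"twist":[-0.01,-0.09,-0.11],"hand":8.7},{"offset":[-0.9,1.1,2.0],"twist":[0.0,-0.14,0.0],"hand":8.7},{"offset":[-0.6,1.2,2.0],"twist":[0.0,-0.13,0.0],"hand":8.7},{"offset":[-0.3,1.1,2.2],"twist":[0.0,-0.14,0.0],"hand":8.7},{"offset":[0.0,1.1,2.1],"twist":[-0.01,-0.14,0.0],"hand":8.7},{"offset":[0,0,0],"twist":[0,0,0],"hand":8.7},{"offset":[0,0,0],"twist":[0,0,0],"hand":8.7}]}}

```text
clock: 6.4
position: [0.652, 0.0682, 0.1898]
eef_rot: [0.372, 0.584, 0.639, -0.335]
force: [0.2, -0.8, 0.6]
width: 0.087
grasp_force: 0.0
```

Run:
```python
from go import *
s,T=tool();print(s["clock"],T[:3,3].round(4),s["joint_pos"].round(2) if hasattr(s["joint_pos"],"round") else s["joint_pos"])
B=A(.65,.0835,.2,1.05,.09);print("want",B[:3,3],R.from_matrix(T[:3,:3].T@B[:3,:3]).as_rotvec().round(3))
T=rows(T,[A(.65,.0835,.105,1.05,.09)],extra=1,step=3)
T1=T
T=rows(T,[A(.62,.0835,.22,1.05,.09)],hand=5.6,extra=0)
T=rows(T,[A(.48,.12,.17,-.52)],hand=5.6,extra=1)
T=rows(T,[A(.48,.12,.033,-.52)],hand=5.6,extra=1,step=4)
```

```text
6.4 [0.652  0.0682 0.1898] [-0.49  0.8  -0.19  1.47  0.95  1.66 -0.9 ]
want [0.65148129 0.06708566 0.19054615] [ 0.007 -0.002 -0.003]
[{"offset": [2.0, 0.0, 1.2], "twist": [0.0, 0.0, 0.0], "hand": 8.7}, {"offset": [2.1, -0.1, 1.2], "twist": [0.0, 0.0, 0.0], "hand": 8.7}, {"offset": [2.0, 0.0, 1.2], "twist": [0.0, 0.0, 0.0], "hand": 8.7}, {"offset": [2.0, 0.0, 1.2], "twist": [0.01, 0.0, 0.0], "hand": 8.7}, {"offset": [0, 0, 0], "twist": [0, 0, 0], "hand": 8.7}]
end [0.6516, 0.067, 0.0957]
[{"offset": [-3.3, -1.0, -2.0], "twist": [0.0, 0.0, 0.0], "hand": 5.6}, {"offset": [-3.2, -1.0, -2.0], "twist": [0.0, 0.0, 0.0], "hand": 5.6}, {"offset": [-3.3, -1.0, -2.0], "twist": [0.0, 0.0, 0.0], "hand": 5.6}]
end [0.6214, 0.0675, 0.2105]
[{"offset": [0.8, -1.2, -0.3], "twist": [0.0, 0.14, 0.01], "hand": 5.6}, {"offset": [0.8, -1.3, -0.2], "twist": [0.0, 0.14, 0.01], "hand": 5.6}, {"offset": [0.8, -1.2, -0.1], "twist": [0.01, 0.15, 0.01], "hand": 5.6}, {"offset": [0.8, -1.3, 0.0], "twist": [0.0, 0.14, 0.0], "hand": 5.6}, {"offset": [0.8, -1.2, 0.2], "twist": [0.0, 0.14, 0.01], "hand": 5.6}, {"off
[... 167 characters left out ...]
"twist": [0.0, 0.14, 0.01], "hand": 5.6}, {"offset": [0.6, -1.2, 0.5], "twist": [0.0, 0.14, 0.01], "hand": 5.6}, {"offset": [0.4, -1.3, 0.6], "twist": [0.0, 0.14, 0.0], "hand": 5.6}]
[{"offset": [0.4, -1.3, 0.7], "twist": [0.01, 0.15, 0.01], "hand": 5.6}, {"offset": [0, 0, 0], "twist": [0, 0, 0], "hand": 5.6}]
end [0.48, 0.1299, 0.1537]
[{"offset": [-1.7, 0.0, 3.0], "twist": [0.0, 0.0, 0.0], "hand": 5.6}, {"offset": [-1.7, 0.0, 2.9], "twist": [0.0, 0.0, 0.0], "hand": 5.6}, {"offset": [-1.8, 0.0, 3.0], "twist": [0.0, 0.0, 0.0], "hand": 5.6}, {"offset": [-1.7, 0.0, 3.0], "twist": [0.0, 0.0, 0.0], "hand": 5.6}, {"offset": [0, 0, 0], "twist": [0, 0, 0], "hand": 5.6}]
end [0.4797, 0.1295, 0.0162]
```

>>> {"op": "carry_out", "data": {"plan": [{"offset":[2.0,0.0,1.2],"twist":[0.0,0.0,0.0],"hand":8.7},{"offset":[2.1,-0.1,1.2],"twist":[0.0,0.0,0.0],"hand":8.7},{"offset":[2.0,0.0,1.2],"twist":[0.0,0.0,0.0],"hand":8.7},{"offset":[2.0,0.0,1.2],"twist":[0.01,0.0,0.0],"hand":8.7},{"offset":[0,0,0],"twist":[0,0,0],"hand":8.7},{"offset":[0,0,0],"twist":[0,0,0],"hand":5.6},{"offset":[0,0,0],"twist":[0,0,0],"hand":5.6},{"offset":[0,0,0],"twist":[0,0,0],"hand":5.6},{"offset":[0,0,0],"twist":[0,0,0],"hand":5.6}]}}

```text
clock: 7.3
position: [0.6515, 0.0662, 0.0982]
eef_rot: [0.37, 0.586, 0.637, -0.338]
force: [0.3, 1.3, 3.7]
width: 0.0617
grasp_force: 30.0
```

>>> {"op": "carry_out", "data": {"plan": [{"offset":[-3.3,-1.0,-2.0],"twist":[0.0,0.0,0.0],"hand":5.6},{"offset":[-3.2,-1.0,-2.0],"twist":[0.0,0.0,0.0],"hand":5.6},{"offset":[-3.3,-1.0,-2.0],"twist":[0.0,0.0,0.0],"hand":5.6},{"offset":[0.8,-1.2,-0.3],"twist":[0.0,0.14,0.01],"hand":5.6},{"offset":[0.8,-1.3,-0.2],"twist":[0.0,0.14,0.01],"hand":5.6},{"offset":[0.8,-1.2,-0.1],"twist":[0.01,0.15,0.01],"hand":5.6},{"offset":[0.8,-1.3,0.0],"twist":[0.0,0.14,0.0],"hand":5.6},{"offset":[0.8,-1.2,0.2],"twist":[0.0,0.14,0.01],"hand":5.6},{"offset":[0.8,-1.3,0.2],"twist":[0.0,0.14,0.01],"hand":5.6},{"offset":[0.7,-1.3,0.4],"twist":[0.01,0.15,0.01],"hand":5.6}]}}

```text
clock: 8.3
position: [0.5305, 0.1071, 0.1767]
eef_rot: [0.022, 0.696, 0.717, -0.01]
force: [-1.0, -0.2, -1.9]
width: 0.0626
grasp_force: 30.0
```

>>> {"op": "carry_out", "data": {"plan": [{"offset":[0.6,-1.3,0.5],"twist":[0.0,0.14,0.01],"hand":5.6},{"offset":[0.6,-1.2,0.5],"twist":[0.0,0.14,0.01],"hand":5.6},{"offset":[0.4,-1.3,0.6],"twist":[0.0,0.14,0.0],"hand":5.6},{"offset":[0.4,-1.3,0.7],"twist":[0.01,0.15,0.01],"hand":5.6},{"offset":[0,0,0],"twist":[0,0,0],"hand":5.6},{"offset":[0,0,0],"twist":[0,0,0],"hand":5.6}]}}

```text
clock: 8.9
position: [0.4796, 0.1272, 0.1546]
eef_rot: [-0.183, 0.684, 0.684, 0.179]
force: [0.5, 0.2, -0.4]
width: 0.0619
grasp_force: 30.0
```

Run:
```python
from go import *
s,T=tool();print(s["clock"],T[:3,3].round(4),np.round(s["joint_pos"],2))
f=frame("scene");cv2.imwrite("pics/s2.png",f["img"][100:300,200:460,::-1].repeat(3,0).repeat(3,1))
T=rows(T,[A(.48,.12,.034,-.52)],hand=5.6,extra=1,step=4)
```

```text
8.9 [0.4796 0.1272 0.1546] [ 0.58  0.41 -0.71  2.02 -0.36  0.8   0.17]
[{"offset": [-1.6, 0.0, 3.0], "twist": [0.0, 0.0, 0.0], "hand": 5.6}, {"offset": [-1.7, 0.1, 3.0], "twist": [0.0, 0.0, 0.0], "hand": 5.6}, {"offset": [-1.6, 0.0, 3.0], "twist": [0.0, 0.0, 0.0], "hand": 5.6}, {"offset": [-1.7, 0.0, 3.0], "twist": [0.0, 0.0, 0.0], "hand": 5.6}, {"offset": [0, 0, 0], "twist": [0, 0, 0], "hand": 5.6}]
end [0.48, 0.1292, 0.0177]
```

View pics/s2.png

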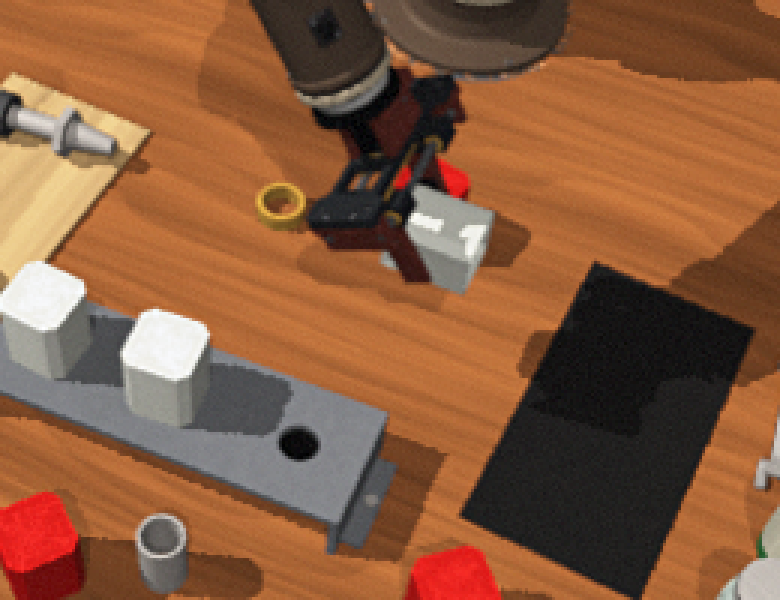

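>>> {"op": "carry_out", "data": {"plan": [{"offset":[-1.6,0.0,3.0],"twist":[0.0,0.0,0.0],"hand":5.6},{"offset":[-1.7,0.1,3.0],"twist":[0.0,0.0,0.0],"hand":5.6},{"offset":[-1.6,0.0,3.0],"twist":[0.0,0.0,0.0],"hand":5.6},{"offset":[-1.7,0.0,3.0],"twist":[0.0,0.0,0.0],"hand":5.6},{"offset":[0,0,0],"twist":[0,0,0],"hand":5.6},{"offset":[0,0,0],"twist":[0,0,0],"hand":5.6},{"offset":[0,0,0],"twist":[0,0,0],"hand":8.7},{"offset":[0,0,0],"twist":[0,0,0],"hand":8.7},{"offset":[0,0,0],"twist":[0,0,0],"hand":8.7}]}}

```text
clock: 9.85
position: [0.481, 0.1311, 0.0193]
eef_rot: [-0.182, 0.682, 0.685, 0.181]
force: [0.7, 0.4, 0.4]
width: 0.0828
grasp_force: 0.0
```

Run:
```python
from go import *
s,T=tool();print(s["clock"],T[:3,3].round(4),np.round(s["joint_pos"],2),s["width"])
T=rows(T,[A(.48,.128,.10,-.52),A(.48,.128,.1,1.05)],extra=2)
T=rows(T,[A(.48,.128,.034,1.05)],extra=2,step=3.5)
run(s["joint_pos"],[A(.48,.128,.10,-.52),A(.48,.128,.1,1.05),A(.48,.128,.034,1.05)])
```

```text
9.85 [0.481  0.1311 0.0193] [ 0.51  0.65 -0.65  2.09 -0.3   0.5   0.23] 0.08277005778699546
[{"offset": [1.9, 0.0, -2.6], "twist": [0.0, 0.0, 0.0], "hand": 8.7}, {"offset": [1.8, -0.1, -2.7], "twist": [0.0, 0.0, 0.0], "hand": 8.7}, {"offset": [-0.2, 0.0, -0.2], "twist": [0.0, -0.14, 0.0], "hand": 8.7}, {"offset": [-0.2, 0.0, -0.1], "twist": [0.0, -0.15, 0.0], "hand": 8.7}, {"offset": [-0.2, 0.0, -0.1], "twist": [0.0, -0.14, 0.0], "hand": 8.7}, {"offset": [-0.2, 0.0, -0.1], "twist": [0.0, -0.14, 0.0], "hand": 8.7}, {"offset": [-0.2, 0.0, -0.1], "twist": [0.0, -0.14, 0.0], "hand": 8.7}, {"offset": [-0.3, 0.0, 0.0], "twist": [0.0, -0.15, 0.0], "hand": 8.7}, {"offset": [-0.2, 0.0, 0.0], "twist": [0.0, -0.14, 0.0], "hand": 8.7}, {"offset": [-0.2, 0.0, 0.1], "twist": [0.0, -0.14, 0.0], "hand": 8.7}]
[{"offset": [-0.3, 0.0, 0.1], "twist": [0.0, -0.14, 0.0], "hand": 8.7}, {"offset": [-0.2, 0.0, 0.1], "twist": [0.0, -0.15, 0.0], "hand": 8.7}, {"offset": [-0.2, 0.0, 0.1], "twist": [0.0, -0.14, 0.0], "hand": 8.7}, {"offset": [0, 0, 0], "twist": [0, 0, 0], "hand": 8.7}, {"offset": [0, 0, 0], "twist": [0, 0, 0], "hand": 8.7}]
end [0.4801, 0.1116, 0.0909]
[{"offset": [2.9, 0.0, 1.6], "twist": [0.0, 0.0, 0.0], "hand": 8.7}, {"offset": [2.9, 0.0, 1.7], "twist": [0.0, 0.0, 0.0], "hand": 8.7}, {"offset": [0, 0, 0], "twist": [0, 0, 0], "hand": 8.7}, {"offset": [0, 0, 0], "twist": [0, 0, 0], "hand": 8.7}]
end [0.4801, 0.1117, 0.0242]
0 [0.53, 0.53, -0.69, 2.07, -0.33, 0.63, 0.19] err 0.0 marg 0.47 W z 0.39
1 [-0.78, 0.82, -0.03, 1.74, 0.67, 1.51, -1.19] err 0.0 marg 0.34 W z 0.27
2 [-0.78, 0.93, -0.03, 1.73, 0.68, 1.43, -1.25] err 0.0 marg 0.42 W z 0.2
```

>>> {"op": "carry_out", "data": {"plan": [{"offset":[1.9,0.0,-2.6],"twist":[0.0,0.0,0.0],"hand":8.7},{"offset":[1.8,-0.1,-2.7],"twist":[0.0,0.0,0.0],"hand":8.7},{"offset":[-0.2,0.0,-0.2],"twist":[0.0,-0.14,0.0],"hand":8.7},{"offset":[-0.2,0.0,-0.1],"twist":[0.0,-0.15,0.0],"hand":8.7},{"offset":[-0.2,0.0,-0.1],"twist":[0.0,-0.14,0.0],"hand":8.7},{"offset":[-0.2,0.0,-0.1],"twist":[0.0,-0.14,0.0],"hand":8.7},{"offset":[-0.2,0.0,-0.1],"twist":[0.0,-0.14,0.0],"hand":8.7},{"offset":[-0.3,0.0,0.0],"twist":[0.0,-0.15,0.0],"hand":8.7},{"offset":[-0.2,0.0,0.0],"twist":[0.0,-0.14,0.0],"hand":8.7},{"offset":[-0.2,0.0,0.1],"twist":[0.0,-0.14,0.0],"hand":8.7}]}}

```text
clock: 10.85
position: [0.4794, 0.1204, 0.0876]
eef_rot: [0.208, 0.673, 0.678, -0.208]
force: [0.4, -0.6, -0.7]
width: 0.0868
grasp_force: 0.0
```

>>> {"op": "carry_out", "data": {"plan": [{"offset":[-0.3,0.0,0.1],"twist":[0.0,-0.14,0.0],"hand":8.7},{"offset":[-0.2,0.0,0.1],"twist":[0.0,-0.15,0.0],"hand":8.7},{"offset":[-0.2,0.0,0.1],"twist":[0.0,-0.14,0.0],"hand":8.7},{"offset":[0,0,0],"twist":[0,0,0],"hand":8.7},{"offset":[0,0,0],"twist":[0,0,0],"hand":8.7}]}}

```text
clock: 11.35
position: [0.4784, 0.1121, 0.0875]
eef_rot: [0.344, 0.614, 0.62, -0.346]
force: [-0.2, 0.0, -0.3]
width: 0.0872
grasp_force: 0.0
```

Run:
```python
from look import *
from go import *
s,T=tool();print(s["clock"],T[:3,3].round(4),np.round(s["joint_pos"],2))
for n in("scene","side"):
    f=frame(n);P=cloud(f);z=P[...,2];hsv=cv2.cvtColor(f["img"],cv2.COLOR_RGB2HSV)
    m=(abs(z-.062)<.006)&(hsv[...,1]<60)&(abs(P[...,0]-.48)<.08)&(abs(P[...,1]-.12)<.1)
    for b in blobs(m,30): print(n,rect(P[b]),b.sum(),np.median(z[b]))
    tops(f)
T=rows(T,[A(.48,.128,.034,1.05)],extra=2,step=3.5)
T=rows(T,[A(.48,.128,.15,1.05)],hand=5.6)
T=rows(T,[A(.45,.25,.16,-.2)],hand=5.6)
```

```text
11.35 [0.4784 0.1121 0.0875] [-0.77  0.81 -0.04  1.75  0.66  1.48 -1.18]
scene (array([483.5, 122.3]), array([56.9, 58.2]), 1.3) 181 0.06299645248047026
scene (array([506.2, 150.7]), array([ 7.4, 33.4]), 7.3) 30 0.05889943337247794
top (array([ 663.9, -163.8]), array([64.8, 66.6]), 86.3) mean [ 664.1 -163. ] z 0.1372 474
top (array([660.1, -43.9]), array([66.9, 63. ]), 5.1) mean [660.1 -43.3] z 0.1373 507
top (array([ 659.3, -163.5]), array([70.7, 67.6]), 87.8) mean [ 660.1 -163.1] z 0.1381 324
top (array([656.5, -42.6]), array([64.6, 70.6]), 5.4) mean [656.7 -41.6] z 0.1376 357
[{"offset": [2.7, 0.1, 1.7], "twist": [0.0, -0.02, 0.0], "hand": 8.7}, {"offset": [2.7, 0.1, 1.6], "twist": [0.0, -0.01, 0.01], "hand": 8.7}, {"offset": [0, 0, 0], "twist": [0, 0, 0], "hand": 8.7}, {"offset": [0, 0, 0], "twist": [0, 0, 0], "hand": 8.7}]
end [0.4799, 0.1116, 0.0242]
[{"offset": [-3.4, 0.0, -1.9], "twist": [0.0, 0.0, 0.0], "hand": 5.6}, {"offset": [-3.3, 0.0, -2.0], "twist": [0.0, 0.0, 0.0], "hand": 5.6}, {"offset": [-3.4, 0.0, -1.9], "twist": [0.0, 0.0, 0.0], "hand": 5.6}]
end [0.4798, 0.1117, 0.1406]
[{"offset": [0.8, -0.3, -1.4], "twist": [0.0, 0.14, 0.0], "hand": 5.6}, {"offset": [0.9, -0.4, -1.2], "twist": [0.0, 0.14, 0.0], "hand": 5.6}, {"offset": [1.2, -0.3, -1.1], "twist": [0.0, 0.14, 0.0], "hand": 5.6}, {"offset": [1.2, -0.3, -1.0], "twist": [0.0, 0.14, 0.0], "hand": 5.6}, {"offset": [1.4, -0.3, -0.7], "twist": [0.0, 0.13, 0.0], "hand": 5.6}, {"offset": [1.5, -0.4, -0.6], "twist": [0.0, 0.14, 0.0], "hand": 5.6}, {"offset": [1.5, -0.3, -0.3], "twist": [0.0, 0.14, 0.0], "hand": 5.6}, {"offset": [1.6, -0.3, -0.2], "twist": [0.0, 0.14, 0.0], "hand": 5.6}, {"offset": [1.6, -0.4, 0.1], "twist": [0.0, 0.14, 0.0], "hand": 5.6}]
end [0.4496, 0.2538, 0.1417]
```

>>> {"op": "carry_out", "data": {"plan": [{"offset":[2.7,0.1,1.7],"twist":[0.0,-0.02,0.0],"hand":8.7},{"offset":[2.7,0.1,1.6],"twist":[0.0,-0.01,0.01],"hand":8.7},{"offset":[0,0,0],"twist":[0,0,0],"hand":8.7},{"offset":[0,0,0],"twist":[0,0,0],"hand":8.7},{"offset":[0,0,0],"twist":[0,0,0],"hand":5.6},{"offset":[0,0,0],"twist":[0,0,0],"hand":5.6},{"offset":[0,0,0],"twist":[0,0,0],"hand":5.6},{"offset":[0,0,0],"twist":[0,0,0],"hand":5.6}]}}

```text
clock: 12.25
position: [0.4805, 0.1115, 0.0256]
eef_rot: [0.356, 0.612, 0.611, -0.354]
force: [0.9, 1.3, 4.2]
width: 0.0621
grasp_force: 30.0
```

>>> {"op": "carry_out", "data": {"plan": [{"offset":[-3.4,0.0,-1.9],"twist":[0.0,0.0,0.0],"hand":5.6},{"offset":[-3.3,0.0,-2.0],"twist":[0.0,0.0,0.0],"hand":5.6},{"offset":[-3.4,0.0,-1.9],"twist":[0.0,0.0,0.0],"hand":5.6},{"offset":[0,0,0],"twist":[0,0,0],"hand":5.6}]}}

```text
clock: 12.65
position: [0.4813, 0.1126, 0.1451]
eef_rot: [0.356, 0.613, 0.611, -0.352]
force: [0.1, 0.6, -2.1]
width: 0.0622
grasp_force: 30.0
```

Run:
```python
from go import *
s,T=tool();print(s["clock"],T[:3,3].round(4),s["width"],R.from_matrix(T[:3,:3].T@S(1.05)).as_rotvec().round(3))
J=s["joint_pos"]
T=rows(T,[A(.39,.325,.13,-.52)],hand=5.6,extra=1)
T=rows(T,[A(.39,.325,.046,-.52)],hand=5.6,extra=2)
run(J,[A(.39,.325,.13,-.52),A(.39,.325,.046,-.52)])
```

```text
12.65 [0.4813 0.1126 0.1451] 0.06223865140606076 [ 0.004 -0.002 -0.006]
[{"offset": [1.2, -0.8, -1.6], "twist": [0.0, 0.14, 0.0], "hand": 5.6}, {"offset": [1.5, -0.9, -1.4], "twist": [0.0, 0.15, 0.0], "hand": 5.6}, {"offset": [1.7, -0.8, -1.2], "twist": [0.0, 0.14, 0.0], "hand": 5.6}, {"offset": [1.8, -0.8, -0.9], "twist": [0.0, 0.14, 0.0], "hand": 5.6}, {"offset": [1.9, -0.9, -0.7], "twist": [0.0, 0.14, 0.0], "hand": 5.6}, {"offset": [2.0, -0.8, -0.4], "twist": [0.0, 0.15, 0.0], "hand": 5.6}, {"offset": [2.0, -0.8, -0.1], "twist": [0.0, 0.14, 0.0], "hand": 5.6}, {"offset": [2.1, -0.8, 0.2], "twist": [0.01, 0.14, 0.0], "hand": 5.6}, {"offset": [2.0, -0.9, 0.4], "twist": [0.0, 0.14, 0.0], "hand": 5.6}, {"offset": [1.9, -0.8, 0.8], "twist": [0.0, 0.15, 0.0], "hand": 5.6}]
[{"offset": [1.7, -0.8, 1.0], "twist": [0.0, 0.14, 0.0], "hand": 5.6}, {"offset": [0, 0, 0], "twist": [0, 0, 0], "hand": 5.6}]
end [0.3902, 0.3342, 0.1132]
[{"offset": [-2.1, 0.0, 3.6], "twist": [0.0, 0.0, 0.0], "hand": 5.6}, {"offset": [-2.1, 0.0, 3.7], "twist": [0.0, 0.0, 0.0], "hand": 5.6}, {"offset": [0, 0, 0], "twist": [0, 0, 0], "hand": 5.6}, {"offset": [0, 0, 0], "twist": [0, 0, 0], "hand": 5.6}]
end [0.39, 0.3342, 0.029]
0 [0.08, 0.38, -0.68, 2.19, -0.53, 0.43, -0.07] err 0.0 marg 0.3 W z 0.42
1 [0.07, 0.58, -0.69, 2.24, -0.52, 0.21, 0.01] err 0.0 marg 0.08 W z 0.34
```

>>> {"op": "carry_out", "data": {"plan": [{"offset":[1.2,-0.8,-1.6],"twist":[0.0,0.14,0.0],"hand":5.6},{"offset":[1.5,-0.9,-1.4],"twist":[0.0,0.15,0.0],"hand":5.6},{"offset":[1.7,-0.8,-1.2],"twist":[0.0,0.14,0.0],"hand":5.6},{"offset":[1.8,-0.8,-0.9],"twist":[0.0,0.14,0.0],"hand":5.6},{"offset":[1.9,-0.9,-0.7],"twist":[0.0,0.14,0.0],"hand":5.6},{"offset":[2.0,-0.8,-0.4],"twist":[0.0,0.15,0.0],"hand":5.6},{"offset":[2.0,-0.8,-0.1],"twist":[0.0,0.14,0.0],"hand":5.6},{"offset":[2.1,-0.8,0.2],"twist":[0.01,0.14,0.0],"hand":5.6},{"offset":[2.0,-0.9,0.4],"twist":[0.0,0.14,0.0],"hand":5.6},{"offset":[1.9,-0.8,0.8],"twist":[0.0,0.15,0.0],"hand":5.6}]}}

```text
clock: 13.65
position: [0.3967, 0.3144, 0.1123]
eef_rot: [-0.136, 0.694, 0.694, 0.132]
force: [-1.6, 2.4, -3.0]
width: 0.0616
grasp_force: 30.0
```

>>> {"op": "carry_out", "data": {"plan": [{"offset":[1.7,-0.8,1.0],"twist":[0.0,0.14,0.0],"hand":5.6},{"offset":[0,0,0],"twist":[0,0,0],"hand":5.6},{"offset":[-2.1,0.0,3.6],"twist":[0.0,0.0,0.0],"hand":5.6},{"offset":[-2.1,0.0,3.7],"twist":[0.0,0.0,0.0],"hand":5.6},{"offset":[0,0,0],"twist":[0,0,0],"hand":5.6},{"offset":[0,0,0],"twist":[0,0,0],"hand":5.6}]}}

```text
clock: 14.25
position: [0.3866, 0.332, 0.0239]
eef_rot: [-0.183, 0.684, 0.685, 0.173]
force: [-1.1, -0.0, -0.4]
width: 0.062
grasp_force: 29.9
```

Run:
```python
from go import *
s,T=tool();print(s["clock"],T[:3,3].round(4),s["width"],s["force"],np.round(s["joint_pos"],2),R.from_matrix(T[:3,:3].T@S(-.52)).as_rotvec().round(3))
f=frame("side");P=cloud(f);z=P[...,2];hsv=cv2.cvtColor(f["img"],cv2.COLOR_RGB2HSV)
m=(hsv[...,1]<60)&(hsv[...,2]>90)&(abs(P[...,0]-.39)<.06)&(abs(P[...,1]-.325)<.07)&(z>.008)
for b in blobs(m,30): print(P[b].min(0).round(4),P[b].max(0).round(4),b.sum())
cv2.imwrite("pics/s3.png",f["img"][200:400,160:420,::-1].repeat(2,0).repeat(2,1))
```

```text
14.25 [0.3866 0.332  0.0239] 0.06202660925004753 [-1.07524248 -0.00860018 -0.43151572] [ 0.05  0.58 -0.67  2.23 -0.48  0.22 -0.03] [-0.014  0.012 -0.003]
[0.3628 0.2569 0.1957] [0.4143 0.2713 0.2185] 74
[0.3546 0.2946 0.0087] [0.4187 0.3606 0.1231] 887
```

View pics/s3.png

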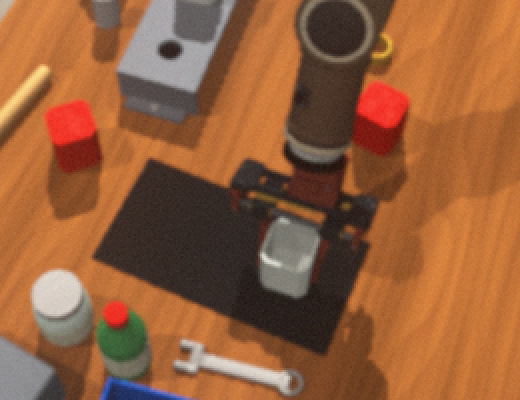

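>>> {"op": "carry_out", "data": {"plan": [{"offset":[0,0,0],"twist":[0,0,0],"hand":7.6},{"offset":[0,0,0],"twist":[0,0,0],"hand":7.6},{"offset":[0,0,0],"twist":[0,0,0],"hand":7.6},{"offset":[0,0,-3],"twist":[0,0,0],"hand":7.6},{"offset":[0,0,-4],"twist":[0,0,0],"hand":7.6},{"offset":[0,0,-4],"twist":[0,0,0],"hand":8.7},{"offset":[0,0,-4],"twist":[0,0,0],"hand":8.7},{"offset":[0,0,0],"twist":[0,0,0],"hand":8.7}]}}

```text
clock: 15.1
position: [0.3921, 0.2562, 0.1592]
eef_rot: [-0.178, 0.685, 0.684, 0.177]
force: [0.1, -1.0, 1.0]
width: 0.0864
grasp_force: 0.0
```

```bash
cat > matc.py <<'E'
from look import *
def rims(n="scene"):
    f=frame(n);P=cloud(f);z=P[...,2];hsv=cv2.cvtColor(f["img"],cv2.COLOR_RGB2HSV)
    m=(hsv[...,1]<70)&(hsv[...,2]>90)&(P[...,0]>.3)&(P[...,0]<.65)&(P[...,1]>.22)&(P[...,1]<.42)&(z>.07)&(z<.09)
    for b in blobs(m,30): print("rim",n,rect(P[b]),np.median(z[b]).round(4),b.sum())
    tops(f)
E
python3 - <<'E'
from matc import *
from go import *
rims();rims("side")
s,T=tool();print(s["clock"],T[:3,3].round(4))
w=[A(.6,.05,.24,.3,.09),A(.658,-.0435,.2,1.05,.09)]
T=rows(T,w,extra=2)
run(s["joint_pos"],w+[A(.658,-.0435,.105,1.05,.09)])
E
```

```text
rim scene (array([387.3, 325.7]), array([66. , 60.9]), 0.3) 0.078 172
top (array([ 664.1, -164. ]), array([64.5, 66.3]), 85.5) mean [ 663.7 -163.6] z 0.1373 475
top (array([660.6, -43.9]), array([67.8, 63.1]), 4.7) mean [660.1 -43.3] z 0.1372 509
rim side (array([387.6, 326.3]), array([63.3, 65.7]), 2.0) 0.0789 202
top (array([ 659.4, -163.6]), array([70.7, 67. ]), 86.9) mean [ 660.1 -163.4] z 0.1384 318
top (array([656.6, -43. ]), array([64.9, 69.9]), 5.9) mean [656.4 -43.1] z 0.1379 366
15.2 [0.3902 0.2573 0.1564]
[{"offset": [-2.2, 3.0, -2.3], "twist": [0.0, -0.12, -0.01], "hand": 8.7}, {"offset": [-2.5, 3.0, -2.0], "twist": [0.0, -0.11, -0.02], "hand": 8.7}, {"offset": [-2.7, 2.9, -1.8], "twist": [0.0, -0.12, -0.01], "hand": 8.7}, {"offset": [-3.0, 2.9, -1.4], "twist": [0.0, -0.11, -0.01], "hand": 8.7}, {"offset": [-3.1, 2.8, -1.1], "twist": [0.0, -0.12, -0.02], "hand": 8.7}, {"offset": [-3.3, 2.8, -0.6], "twist": [0.0, -0.11, -0.01], "hand": 8.7}, {"offset": [-3.4, 2.8, -0.3], "twist": [0.0, -0.12, -0.01], "hand": 8.7}, {"offset": [-1.6, 0.8, 1.0], "twist": [0.0, -0.12, 0.0], "hand": 8.7}, {"offset": [-1.4, 0.9, 1.3], "twist": [0.0, -0.13, 0.0], "hand": 8.7}, {"offset": [-1.3, 0.8, 1.4], "twist": [0.0, -0.12, 0.0], "hand": 8.7}]
[{"offset": [-1.1, 0.8, 1.5], "twist": [0.0, -0.13, 0.0], "hand": 8.7}, {"offset": [-0.9, 0.8, 1.7], "twist": [0.0, -0.12, 0.0], "hand": 8.7}, {"offset": [-0.7, 0.9, 1.7], "twist": [0.0, -0.13, -0.01], "hand": 8.7}, {"offset": [0, 0, 0], "twist": [0, 0, 0], "hand": 8.7}, {"offset": [0, 0, 0], "twist": [0, 0, 0], "hand": 8.7}]
end [0.6599, -0.0598, 0.1908]
0 [-0.07, 0.43, -0.35, 1.64, 0.45, 1.23, -0.49] err 0.0 marg 0.62 W z 0.56
1 [-0.38, 0.73, -0.11, 1.61, 1.01, 1.49, -0.85] err 0.0 marg 0.36 W z 0.37
2 [-0.38, 0.86, -0.1, 1.63, 1.03, 1.41, -0.98] err 0.0 marg 0.44 W z 0.27
```

>>> {"op": "carry_out", "data": {"plan": [{"offset":[-2.2,3.0,-2.3],"twist":[0.0,-0.12,-0.01],"hand":8.7},{"offset":[-2.5,3.0,-2.0],"twist":[0.0,-0.11,-0.02],"hand":8.7},{"offset":[-2.7,2.9,-1.8],"twist":[0.0,-0.12,-0.01],"hand":8.7},{"offset":[-3.0,2.9,-1.4],"twist":[0.0,-0.11,-0.01],"hand":8.7},{"offset":[-3.1,2.8,-1.1],"twist":[0.0,-0.12,-0.02],"hand":8.7},{"offset":[-3.3,2.8,-0.6],"twist":[0.0,-0.11,-0.01],"hand":8.7},{"offset":[-3.4,2.8,-0.3],"twist":[0.0,-0.12,-0.01],"hand":8.7},{"offset":[-1.6,0.8,1.0],"twist":[0.0,-0.12,0.0],"hand":8.7},{"offset":[-1.4,0.9,1.3],"twist":[0.0,-0.13,0.0],"hand":8.7},{"offset":[-1.3,0.8,1.4],"twist":[0.0,-0.12,0.0],"hand":8.7}]}}

```text
clock: 16.2
position: [0.6304, -0.0054, 0.202]
eef_rot: [0.245, 0.636, 0.697, -0.223]
force: [0.1, 0.4, -1.1]
width: 0.0872
grasp_force: 0.0
```

>>> {"op": "carry_out", "data": {"plan": [{"offset":[-1.1,0.8,1.5],"twist":[0.0,-0.13,0.0],"hand":8.7},{"offset":[-0.9,0.8,1.7],"twist":[0.0,-0.12,0.0],"hand":8.7},{"offset":[-0.7,0.9,1.7],"twist":[0.0,-0.13,-0.01],"hand":8.7},{"offset":[0,0,0],"twist":[0,0,0],"hand":8.7},{"offset":[0,0,0],"twist":[0,0,0],"hand":8.7}]}}

```text
clock: 16.7
position: [0.6591, -0.057, 0.1863]
eef_rot: [0.368, 0.58, 0.643, -0.34]
force: [-0.0, 0.5, 0.2]
width: 0.087
grasp_force: 0.0
```

Run:
```python
from matc import *
from go import *
rims()
s,T=tool();print(s["clock"],T[:3,3].round(4))
T=rows(T,[A(.658,-.0435,.105,1.05,.09)],extra=2,step=3.5)
T=rows(T,[A(.63,-.0435,.22,1.05,.09),A(.48,.12,.17,-.52)],hand=5.6,extra=1)
T=rows(T,[A(.48,.12,.034,-.52)],hand=5.6,extra=2)
```

```text
rim scene (array([386. , 330.9]), array([52.3, 71.2]), 86.7) 0.0768 140
top (array([ 664.1, -163.8]), array([64.9, 66.4]), 85.5) mean [ 663.9 -163.4] z 0.1372 478
top (array([640.2, -59.4]), array([25.2, 40.9]), 27.7) mean [641.5 -59.6] z 0.1371 114
top (array([683.6, -39.2]), array([18.9, 52.3]), 7.9) mean [684.3 -37.4] z 0.1366 107
16.75 [ 0.6595 -0.0575  0.188 ]
[{"offset": [2.6, 0.0, 1.6], "twist": [0.0, 0.0, 0.0], "hand": 8.7}, {"offset": [2.7, 0.0, 1.6], "twist": [0.0, 0.0, 0.01], "hand": 8.7}, {"offset": [2.6, 0.0, 1.6], "twist": [0.0, 0.0, 0.0], "hand": 8.7}, {"offset": [0, 0, 0], "twist": [0, 0, 0], "hand": 8.7}, {"offset": [0, 0, 0], "twist": [0, 0, 0], "hand": 8.7}]
end [0.6593, -0.0596, 0.0956]
[{"offset": [-3.3, -0.9, -2.0], "twist": [0.0, 0.0, 0.0], "hand": 5.6}, {"offset": [-3.3, -0.9, -2.0], "twist": [0.0, 0.0, 0.0], "hand": 5.6}, {"offset": [-3.2, -1.0, -1.9], "twist": [0.0, 0.0, 0.0], "hand": 5.6}, {"offset": [1.4, -1.2, -1.3], "twist": [0.0, 0.14, 0.01], "hand": 5.6}, {"offset": [1.5, -1.2, -1.2], "twist": [0.01, 0.14, 0.01], "hand": 5.6}, {"offset": [1.6, -1.3, -0
[... 352 characters left out ...]
-1.3, 0.4], "twist": [0.0, 0.14, 0.01], "hand": 5.6}, {"offset": [1.7, -1.4, 0.7], "twist": [0.0, 0.14, 0.01], "hand": 5.6}, {"offset": [1.6, -1.3, 0.8], "twist": [0.0, 0.14, 0.01], "hand": 5.6}, {"offset": [1.4, -1.4, 1.1], "twist": [0.01, 0.15, 0.01], "hand": 5.6}, {"offset": [0, 0, 0], "twist": [0, 0, 0], "hand": 5.6}]
end [0.4802, 0.129, 0.1538]
[{"offset": [-2.3, 0.0, 3.9], "twist": [0.0, 0.0, 0.0], "hand": 5.6}, {"offset": [-2.2, 0.0, 4.0], "twist": [0.0, 0.0, 0.0], "hand": 5.6}, {"offset": [-2.3, 0.0, 3.9], "twist": [0.0, 0.0, 0.0], "hand": 5.6}, {"offset": [0, 0, 0], "twist": [0, 0, 0], "hand": 5.6}, {"offset": [0, 0, 0], "twist": [0, 0, 0], "hand": 5.6}]
end [0.4796, 0.1291, 0.0176]
```

>>> {"op": "carry_out", "data": {"plan": [{"offset":[2.6,0.0,1.6],"twist":[0.0,0.0,0.0],"hand":8.7},{"offset":[2.7,0.0,1.6],"twist":[0.0,0.0,0.01],"hand":8.7},{"offset":[2.6,0.0,1.6],"twist":[0.0,0.0,0.0],"hand":8.7},{"offset":[0,0,0],"twist":[0,0,0],"hand":8.7},{"offset":[0,0,0],"twist":[0,0,0],"hand":5.6},{"offset":[0,0,0],"twist":[0,0,0],"hand":5.6},{"offset":[0,0,0],"twist":[0,0,0],"hand":5.6},{"offset":[0,0,0],"twist":[0,0,0],"hand":5.6}]}}

```text
clock: 17.55
position: [0.6602, -0.0608, 0.098]
eef_rot: [0.371, 0.584, 0.638, -0.337]
force: [0.3, 0.7, 4.1]
width: 0.0621
grasp_force: 30.0
```

>>> {"op": "carry_out", "data": {"plan": [{"offset":[-3.3,-0.9,-2.0],"twist":[0.0,0.0,0.0],"hand":5.6},{"offset":[-3.3,-0.9,-2.0],"twist":[0.0,0.0,0.0],"hand":5.6},{"offset":[-3.2,-1.0,-1.9],"twist":[0.0,0.0,0.0],"hand":5.6},{"offset":[1.4,-1.2,-1.3],"twist":[0.0,0.14,0.01],"hand":5.6},{"offset":[1.5,-1.2,-1.2],"twist":[0.01,0.14,0.01],"hand":5.6},{"offset":[1.6,-1.3,-0.9],"twist":[0.0,0.15,0.01],"hand":5.6},{"offset":[1.8,-1.3,-0.6],"twist":[0.0,0.14,0.0],"hand":5.6},{"offset":[1.8,-1.2,-0.4],"twist":[0.0,0.14,0.01],"hand":5.6},{"offset":[1.9,-1.3,-0.1],"twist":[0.0,0.14,0.01],"hand":5.6},{"offset":[1.8,-1.3,0.1],"twist":[0.01,0.15,0.01],"hand":5.6}]}}

```text
clock: 18.55
position: [0.5353, 0.0606, 0.1755]
eef_rot: [0.023, 0.695, 0.718, -0.009]
force: [-1.0, -0.5, -2.7]
width: 0.0614
grasp_force: 30.0
```

>>> {"op": "carry_out", "data": {"plan": [{"offset":[1.8,-1.3,0.4],"twist":[0.0,0.14,0.01],"hand":5.6},{"offset":[1.7,-1.4,0.7],"twist":[0.0,0.14,0.01],"hand":5.6},{"offset":[1.6,-1.3,0.8],"twist":[0.0,0.14,0.01],"hand":5.6},{"offset":[1.4,-1.4,1.1],"twist":[0.01,0.15,0.01],"hand":5.6},{"offset":[0,0,0],"twist":[0,0,0],"hand":5.6},{"offset":[0,0,0],"twist":[0,0,0],"hand":5.6}]}}

```text
clock: 19.15
position: [0.4809, 0.1265, 0.1535]
eef_rot: [-0.181, 0.685, 0.682, 0.179]
force: [0.5, 0.2, -1.2]
width: 0.0622
grasp_force: 30.0
```

Run:
```python
from go import *
s,T=tool();print(s["clock"],T[:3,3].round(4),s["width"],R.from_matrix(T[:3,:3].T@S(-.52)).as_rotvec().round(3))
T=rows(T,[A(.48,.12,.034,-.52)],hand=5.6,extra=2)
T=rows(T,[A(.48,.128,.10,-.52),A(.48,.128,.1,1.05)],extra=2)
```

```text
19.15 [0.4809 0.1265 0.1535] 0.0621930792548857 [-0.001  0.005 -0.005]
[{"offset": [-2.1, 0.0, 4.0], "twist": [0.0, 0.0, 0.0], "hand": 5.6}, {"offset": [-2.2, 0.0, 4.0], "twist": [0.0, 0.0, 0.0], "hand": 5.6}, {"offset": [-2.1, 0.0, 4.0], "twist": [0.0, 0.0, 0.0], "hand": 5.6}, {"offset": [0, 0, 0], "twist": [0, 0, 0], "hand": 5.6}, {"offset": [0, 0, 0], "twist": [0, 0, 0], "hand": 5.6}]
end [0.4804, 0.1299, 0.0176]
[{"offset": [2.0, 0.0, -2.7], "twist": [0.0, 0.0, 0.0], "hand": 8.7}, {"offset": [1.9, -0.1, -2.7], "twist": [0.0, 0.0, 0.0], "hand": 8.7}, {"offset": [-0.2, 0.0, -0.2], "twist": [0.0, -0.14, 0.0], "hand": 8.7}, {"offset": [-0.2, 0.0, -0.1], "twist": [0.0, -0.14, 0.0], "hand": 8.7}, {"offset": [-0.2, 0.0, -0.1], "twist": [0.0, -0.15, 0.0], "hand": 8.7}, {"offset": [-0.2, 0.0, -0.1], "twist": [0.0, -0.14, 0.0], "hand": 8.7}, {"offset": [-0.3, 0.0, -0.1], "twist": [0.0, -0.14, 0.0], "hand": 8.7}, {"offset": [-0.2, 0.0, 0.0], "twist": [0.0, -0.14, 0.0], "hand": 8.7}, {"offset": [-0.2, 0.0, 0.0], "twist": [0.0, -0.15, 0.0], "hand": 8.7}, {"offset": [-0.3, 0.0, 0.1], "twist": [0.0, -0.14, 0.0], "hand": 8.7}]
[{"offset": [-0.2, 0.0, 0.1], "twist": [0.0, -0.14, 0.0], "hand": 8.7}, {"offset": [-0.2, 0.0, 0.1], "twist": [0.0, -0.14, 0.0], "hand": 8.7}, {"offset": [-0.2, 0.0, 0.1], "twist": [0.0, -0.15, 0.0], "hand": 8.7}, {"offset": [0, 0, 0], "twist": [0, 0, 0], "hand": 8.7}, {"offset": [0, 0, 0], "twist": [0, 0, 0], "hand": 8.7}]
end [0.4796, 0.1118, 0.0908]
```

>>> {"op": "carry_out", "data": {"plan": [{"offset":[-2.1,0.0,4.0],"twist":[0.0,0.0,0.0],"hand":5.6},{"offset":[-2.2,0.0,4.0],"twist":[0.0,0.0,0.0],"hand":5.6},{"offset":[-2.1,0.0,4.0],"twist":[0.0,0.0,0.0],"hand":5.6},{"offset":[0,0,0],"twist":[0,0,0],"hand":5.6},{"offset":[0,0,0],"twist":[0,0,0],"hand":5.6},{"offset":[0,0,0],"twist":[0,0,0],"hand":8.7},{"offset":[0,0,0],"twist":[0,0,0],"hand":8.7},{"offset":[0,0,0],"twist":[0,0,0],"hand":8.7}]}}

```text
clock: 19.95
position: [0.4811, 0.1317, 0.0193]
eef_rot: [-0.181, 0.684, 0.683, 0.181]
force: [0.1, 0.1, -0.0]
width: 0.0825
grasp_force: 0.0
```

>>> {"op": "carry_out", "data": {"plan": [{"offset":[2.0,0.0,-2.7],"twist":[0.0,0.0,0.0],"hand":8.7},{"offset":[1.9,-0.1,-2.7],"twist":[0.0,0.0,0.0],"hand":8.7},{"offset":[-0.2,0.0,-0.2],"twist":[0.0,-0.14,0.0],"hand":8.7},{"offset":[-0.2,0.0,-0.1],"twist":[0.0,-0.14,0.0],"hand":8.7},{"offset":[-0.2,0.0,-0.1],"twist":[0.0,-0.15,0.0],"hand":8.7},{"offset":[-0.2,0.0,-0.1],"twist":[0.0,-0.14,0.0],"hand":8.7},{"offset":[-0.3,0.0,-0.1],"twist":[0.0,-0.14,0.0],"hand":8.7},{"offset":[-0.2,0.0,0.0],"twist":[0.0,-0.14,0.0],"hand":8.7},{"offset":[-0.2,0.0,0.0],"twist":[0.0,-0.15,0.0],"hand":8.7},{"offset":[-0.3,0.0,0.1],"twist":[0.0,-0.14,0.0],"hand":8.7}]}}

```text
clock: 20.95
position: [0.4795, 0.1217, 0.0898]
eef_rot: [0.208, 0.675, 0.676, -0.208]
force: [-0.4, -0.5, -1.1]
width: 0.0867
grasp_force: 0.0
```

>>> {"op": "carry_out", "data": {"plan": [{"offset":[-0.2,0.0,0.1],"twist":[0.0,-0.14,0.0],"hand":8.7},{"offset":[-0.2,0.0,0.1],"twist":[0.0,-0.14,0.0],"hand":8.7},{"offset":[-0.2,0.0,0.1],"twist":[0.0,-0.15,0.0],"hand":8.7},{"offset":[0,0,0],"twist":[0,0,0],"hand":8.7},{"offset":[0,0,0],"twist":[0,0,0],"hand":8.7}]}}

```text
clock: 21.45
position: [0.4784, 0.114, 0.089]
eef_rot: [0.344, 0.616, 0.618, -0.348]
force: [-0.8, -0.4, 1.2]
width: 0.087
grasp_force: 0.0
```

```bash
cat > lying.py <<'E'
from matc import *
def lying():
  for n in("scene","side"):
    f=frame(n);P=cloud(f);z=P[...,2];hsv=cv2.cvtColor(f["img"],cv2.COLOR_RGB2HSV)
    m=(abs(z-.062)<.006)&(hsv[...,1]<60)&(abs(P[...,0]-.48)<.08)&(abs(P[...,1]-.12)<.1)
    for b in blobs(m,30): print(n,rect(P[b]),b.sum(),np.median(z[b]))
E
python3 - <<'E'
from lying import *
from go import *
lying();rims()
s,T=tool();print(s["clock"],T[:3,3].round(4))
T=rows(T,[A(.48,.128,.034,1.05)],extra=1,step=4)
T=rows(T,[A(.48,.128,.15,1.05),A(.485,.322,.13,-.52)],hand=5.6,extra=2)
E
```

```text
scene (array([484.3, 123.9]), array([59.9, 58.4]), 1.8) 186 0.0631855950485204
scene (array([506.5, 153.4]), array([10.6, 30.1]), 2.0) 31 0.05976986595578859
rim scene (array([416.7, 339.7]), array([ 9. , 35.5]), 15.6) 0.0774 36
top (array([ 664. , -163.8]), array([64.8, 66.6]), 86.3) mean [ 664.1 -163.5] z 0.137 476
21.6 [0.4794 0.113  0.0914]
[{"offset": [2.8, 0.0, 1.8], "twist": [0.0, -0.02, 0.0], "hand": 8.7}, {"offset": [2.9, 0.1, 1.8], "twist": [0.0, -0.01, 0.0], "hand": 8.7}, {"offset": [0, 0, 0], "twist": [0, 0, 0], "hand": 8.7}]
end [0.4801, 0.1115, 0.024]
[{"offset": [-3.4, 0.0, -1.9], "twist": [0.0, 0.0, 0.0], "hand": 5.6}, {"offset": [-3.3, 0.0, -2.0], "twist": [0.0, 0.0, 0.0], "hand": 5.6}, {"offset": [-3.4, -0.1, -1.9], "twist": [0.0, 0.0, 0.0], "hand": 5.6}, {"offset": [1.2, 0.0, -1.6], "twist": [0.0, 0.14, 0.0], "hand": 5.6}, {"offset": [1.4, 0.1, -1.4], "twist": [0.0, 0.15, 0.0], "hand": 5.6}, {"offset": [1.7, 0.0, -1.2], "twist": [0.0, 0.14, 0.0], "hand": 5.6}, {"offset": [1.7, 0.1, -1.0], "twist": [0.0, 0.14, 0.0], "hand": 5.6}, {"offset": [1.9, 0.0, -0.7], "twist": [0.0, 0.14, 0.0], "hand": 5.6}, {"offset": [2.0, 0.1, -0.4], "twist": [0.0, 0.15, 0.0], "hand": 5.6}, {"offset": [2.0, 0.0, -0.2], "twist": [0.0, 0.14, 0.0], "hand": 5.6}]
[{"offset": [2.0, 0.1, 0.2], "twist": [0.0, 0.14, 0.0], "hand": 5.6}, {"offset": [2.0, 0.0, 0.4], "twist": [0.0, 0.14, 0.0], "hand": 5.6}, {"offset": [1.9, 0.0, 0.7], "twist": [0.0, 0.15, 0.0], "hand": 5.6}, {"offset": [1.7, 0.1, 1.0], "twist": [0.0, 0.14, 0.0], "hand": 5.6}, {"offset": [0, 0, 0], "twist": [0, 0, 0], "hand": 5.6}, {"offset": [0, 0, 0], "twist": [0, 0, 0], "hand": 5.6}]
end [0.4851, 0.3312, 0.113]
```

>>> {"op": "carry_out", "data": {"plan": [{"offset":[2.8,0.0,1.8],"twist":[0.0,-0.02,0.0],"hand":8.7},{"offset":[2.9,0.1,1.8],"twist":[0.0,-0.01,0.0],"hand":8.7},{"offset":[0,0,0],"twist":[0,0,0],"hand":8.7},{"offset":[0,0,0],"twist":[0,0,0],"hand":5.6},{"offset":[0,0,0],"twist":[0,0,0],"hand":5.6},{"offset":[0,0,0],"twist":[0,0,0],"hand":5.6},{"offset":[0,0,0],"twist":[0,0,0],"hand":5.6}]}}

```text
clock: 22.3
position: [0.4798, 0.1124, 0.0236]
eef_rot: [0.354, 0.611, 0.612, -0.357]
force: [0.7, 1.1, 5.0]
width: 0.0619
grasp_force: 30.0
```

>>> {"op": "carry_out", "data": {"plan": [{"offset":[-3.4,0.0,-1.9],"twist":[0.0,0.0,0.0],"hand":5.6},{"offset":[-3.3,0.0,-2.0],"twist":[0.0,0.0,0.0],"hand":5.6},{"offset":[-3.4,-0.1,-1.9],"twist":[0.0,0.0,0.0],"hand":5.6},{"offset":[1.2,0.0,-1.6],"twist":[0.0,0.14,0.0],"hand":5.6},{"offset":[1.4,0.1,-1.4],"twist":[0.0,0.15,0.0],"hand":5.6},{"offset":[1.7,0.0,-1.2],"twist":[0.0,0.14,0.0],"hand":5.6},{"offset":[1.7,0.1,-1.0],"twist":[0.0,0.14,0.0],"hand":5.6},{"offset":[1.9,0.0,-0.7],"twist":[0.0,0.14,0.0],"hand":5.6},{"offset":[2.0,0.1,-0.4],"twist":[0.0,0.15,0.0],"hand":5.6},{"offset":[2.0,0.0,-0.2],"twist":[0.0,0.14,0.0],"hand":5.6}]}}

```text
clock: 23.3
position: [0.4824, 0.2534, 0.1226]
eef_rot: [0.016, 0.707, 0.707, -0.018]
force: [-1.2, -0.0, -2.8]
width: 0.0618
grasp_force: 30.0
```

>>> {"op": "carry_out", "data": {"plan": [{"offset":[2.0,0.1,0.2],"twist":[0.0,0.14,0.0],"hand":5.6},{"offset":[2.0,0.0,0.4],"twist":[0.0,0.14,0.0],"hand":5.6},{"offset":[1.9,0.0,0.7],"twist":[0.0,0.15,0.0],"hand":5.6},{"offset":[1.7,0.1,1.0],"twist":[0.0,0.14,0.0],"hand":5.6},{"offset":[0,0,0],"twist":[0,0,0],"hand":5.6},{"offset":[0,0,0],"twist":[0,0,0],"hand":5.6},{"offset":[0,0,0],"twist":[0,0,0],"hand":5.6}]}}

```text
clock: 24.0
position: [0.4833, 0.333, 0.1107]
eef_rot: [-0.182, 0.684, 0.684, 0.178]
force: [0.2, 0.3, -1.3]
width: 0.0617
grasp_force: 30.0
```

Run:
```python
from go import *
s,T=tool();print(s["clock"],T[:3,3].round(4),s["width"],R.from_matrix(T[:3,:3].T@S(-.52)).as_rotvec().round(3))
T=rows(T,[A(.485,.322,.044,-.52)],hand=5.6,extra=2,step=4)
```

```text
24.0 [0.4833 0.333  0.1107] 0.061725124962642305 [-0.006  0.006 -0.001]
[{"offset": [-1.4, 0.1, 2.4], "twist": [0.0, 0.0, 0.0], "hand": 5.6}, {"offset": [-1.4, 0.0, 2.4], "twist": [0.0, 0.0, 0.0], "hand": 5.6}, {"offset": [-1.4, 0.1, 2.4], "twist": [-0.01, 0.01, 0.0], "hand": 5.6}, {"offset": [0, 0, 0], "twist": [0, 0, 0], "hand": 5.6}, {"offset": [0, 0, 0], "twist": [0, 0, 0], "hand": 5.6}]
end [0.4849, 0.3318, 0.0273]
```

Next I lower, release and retract. In the same batch I compute the approach to cup0.

>>> {"op": "carry_out", "data": {"plan": [{"offset":[-1.4,0.1,2.4],"twist":[0.0,0.0,0.0],"hand":5.6},{"offset":[-1.4,0.0,2.4],"twist":[0.0,0.0,0.0],"hand":5.6},{"offset":[-1.4,0.1,2.4],"twist":[-0.01,0.01,0.0],"hand":5.6},{"offset":[0,0,0],"twist":[0,0,0],"hand":5.6},{"offset":[0,0,0],"twist":[0,0,0],"hand":5.6}]}}

```text
clock: 24.5
position: [0.4842, 0.333, 0.0273]
eef_rot: [-0.183, 0.683, 0.682, 0.184]
force: [-0.1, -0.5, -1.2]
width: 0.0618
grasp_force: 30.0
```

>>> {"op": "carry_out", "data": {"plan": [{"offset":[0,0,0],"twist":[0,0,0],"hand":7.4},{"offset":[0,0,0],"twist":[0,0,0],"hand":7.4},{"offset":[0,0,0],"twist":[0,0,0],"hand":7.4},{"offset":[0,0,-3],"twist":[0,0,0],"hand":7.4},{"offset":[0,0,-4],"twist":[0,0,0],"hand":7.4},{"offset":[0,0,-4],"twist":[0,0,0],"hand":8.7},{"offset":[0,0,-4],"twist":[0,0,0],"hand":8.7},{"offset":[0,0,0],"twist":[0,0,0],"hand":8.7},{"offset":[0,0,0],"twist":[0,0,0],"hand":8.7}]}}

```text
clock: 25.4
position: [0.4853, 0.2553, 0.1573]
eef_rot: [-0.181, 0.685, 0.681, 0.186]
force: [-0.2, 0.1, -0.1]
width: 0.087
grasp_force: 0.0
```

Run:
```python
from matc import *
from go import *
rims();rims("side")
s,T=tool();print(s["clock"],T[:3,3].round(4))
w=[A(.6,.0,.24,.3,-.07),A(.661,-.1625,.2,1.05,-.066)]
T=rows(T,w,extra=2)
run(s["joint_pos"],w+[A(.661,-.1625,.105,1.05,-.066)])
```

```text
rim scene (array([387.5, 325.6]), array([68.7, 60.8]), 0.4) 0.0775 170
rim scene (array([484.9, 323. ]), array([60.5, 69.2]), 89.4) 0.0778 182
top (array([ 663.9, -163.9]), array([64.7, 66.6]), 86.4) mean [ 664.  -163.6] z 0.1373 472
rim side (array([484.4, 323.9]), array([62.9, 66. ]), 1.5) 0.0791 183
rim side (array([387.6, 326.9]), array([63.9, 66.3]), 1.0) 0.079 202
top (array([ 659.9, -161.8]), array([74.3, 66.3]), 86.9) mean [ 660.2 -162.9] z 0.1383 327
25.5 [0.4838 0.2561 0.1558]
[{"offset": [-2.8, 1.7, -2.7], "twist": [0.0, -0.12, 0.01], "hand": 8.7}, {"offset": [-3.0, 1.7, -2.3], "twist": [0.0, -0.12, 0.01], "hand": 8.7}, {"offset": [-3.3, 1.7, -2.0], "twist": [0.0, -0.11, 0.01], "hand": 8.7}, {"offset": [-3.4, 1.8, -1.6], "twist": [0.0, -0.12, 0.01], "hand": 8.7}, {"offset": [-3.6, 1.8, -1.1], "twist": [0.0, -0.12, 0.01], "hand": 8.7}, {"offset": [-3.7, 1.8, -0.8], "twist": [-0.01, -0.12, 0.01], "hand": 8.7}, {"offset": [-3.8, 1.9, -0.2], "twist": [0.0, -0.12, 0.01], "hand": 8.7}, {"offset": [-2.5, 1.2, 1.3], "twist": [0.0, -0.12, 0.0], "hand": 8.7}, {"offset": [-2.4, 1.2, 1.7], "twist": [0.0, -0.13, 0.0], "hand": 8.7}, {"offset": [-2.1, 1.2, 1.9], "twist": [0.0, -0.12, 0.0], "hand": 8.7}]
[{"offset": [-1.8, 1.2, 2.1], "twist": [0.0, -0.13, 0.0], "hand": 8.7}, {"offset": [-1.6, 1.2, 2.4], "twist": [0.0, -0.12, -0.01], "hand": 8.7}, {"offset": [-1.3, 1.2, 2.6], "twist": [0.0, -0.13, 0.0], "hand": 8.7}, {"offset": [0, 0, 0], "twist": [0, 0, 0], "hand": 8.7}, {"offset": [0, 0, 0], "twist": [0, 0, 0], "hand": 8.7}]
end [0.6597, -0.1791, 0.1906]
0 [-0.08, 0.42, -0.22, 1.63, 0.39, 1.23, -0.51] err 0.0 marg 0.62 W z 0.56
1 [-0.28, 0.74, 0.03, 1.58, 0.96, 1.42, -0.79] err 0.0 marg 0.43 W z 0.37
2 [-0.28, 0.87, 0.04, 1.59, 0.98, 1.34, -0.91] err 0.0 marg 0.51 W z 0.27
```

>>> {"op": "carry_out", "data": {"plan": [{"offset":[-2.8,1.7,-2.7],"twist":[0.0,-0.12,0.01],"hand":8.7},{"offset":[-3.0,1.7,-2.3],"twist":[0.0,-0.12,0.01],"hand":8.7},{"offset":[-3.3,1.7,-2.0],"twist":[0.0,-0.11,0.01],"hand":8.7},{"offset":[-3.4,1.8,-1.6],"twist":[0.0,-0.12,0.01],"hand":8.7},{"offset":[-3.6,1.8,-1.1],"twist":[0.0,-0.12,0.01],"hand":8.7},{"offset":[-3.7,1.8,-0.8],"twist":[-0.01,-0.12,0.01],"hand":8.7},{"offset":[-3.8,1.9,-0.2],"twist":[0.0,-0.12,0.01],"hand":8.7},{"offset":[-2.5,1.2,1.3],"twist":[0.0,-0.12,0.0],"hand":8.7},{"offset":[-2.4,1.2,1.7],"twist":[0.0,-0.13,0.0],"hand":8.7},{"offset":[-2.1,1.2,1.9],"twist":[0.0,-0.12,0.0],"hand":8.7}]}}

```text
clock: 26.5
position: [0.6306, -0.0921, 0.2052]
eef_rot: [0.228, 0.689, 0.643, -0.242]
force: [0.5, -1.4, -0.5]
width: 0.0873
grasp_force: 0.0
```

>>> {"op": "carry_out", "data": {"plan": [{"offset":[-1.8,1.2,2.1],"twist":[0.0,-0.13,0.0],"hand":8.7},{"offset":[-1.6,1.2,2.4],"twist":[0.0,-0.12,-0.01],"hand":8.7},{"offset":[-1.3,1.2,2.6],"twist":[0.0,-0.13,0.0],"hand":8.7},{"offset":[0,0,0],"twist":[0,0,0],"hand":8.7},{"offset":[0,0,0],"twist":[0,0,0],"hand":8.7}]}}

```text
clock: 27.0
position: [0.6596, -0.1779, 0.1885]
eef_rot: [0.341, 0.629, 0.593, -0.369]
force: [0.2, 0.3, 0.5]
width: 0.0873
grasp_force: 0.0
```

Run:
```python
from matc import *
from go import *
rims()
s,T=tool();print(s["clock"],T[:3,3].round(4))
T=rows(T,[A(.661,-.1625,.105,1.05,-.066)],extra=2,step=3.5)
T=rows(T,[A(.63,-.1,.22,1.05,-.066),A(.48,.12,.17,-.52)],hand=5.6,extra=2)
T=rows(T,[A(.48,.12,.034,-.52)],hand=5.6,extra=2)
```

```text
rim scene (array([386.5, 325.4]), array([69.9, 60.5]), 0.6) 0.0775 176
rim scene (array([484.7, 323. ]), array([60.7, 68.3]), 89.4) 0.0778 178
27.05 [ 0.6601 -0.1779  0.1903]
[{"offset": [2.7, 0.0, 1.6], "twist": [0.0, 0.0, 0.0], "hand": 8.7}, {"offset": [2.7, 0.0, 1.6], "twist": [0.0, 0.0, 0.0], "hand": 8.7}, {"offset": [2.8, 0.0, 1.6], "twist": [0.0, 0.0, 0.01], "hand": 8.7}, {"offset": [0, 0, 0], "twist": [0, 0, 0], "hand": 8.7}, {"offset": [0, 0, 0], "twist": [0, 0, 0], "hand": 8.7}]
end [0.6596, -0.1789, 0.0952]
[{"offset": [-2.3, -1.1, -3.6], "twist": [0.0, 0.0, 0.0], "hand": 5.6}, {"offset": [-2.4, -1.2, -3.7], "twist": [0.0, 0.0, 0.0], "hand": 5.6}, {"offset": [-2.3, -1.1, -3.6], "twist": [0.0, 0.0, 0.0], "hand": 5.6}, {"offset": [1.5, -1.5, -1.6], "twist": [0.0, 0.14, -0.01], "hand": 5.6}, {"offset": [1.7, -1.5, -1.4], "twist": [0.0, 0.15, 0.0], "hand": 5.6}, {"offset": [1.9, -1.5, -1.1], "twist": [0.0, 0.14, -0.01], "hand": 5.6}, {"offset": [2.1, -1.5, -0.8], "twist": [-0.01, 0.14, -0.01], "hand": 5.6}, {"offset": [2.2, -1.4, -0.6], "twist": [0.0, 0.14, 0.0], "hand": 5.6}, 
[... 221 characters left out ...]
set": [2.1, -1.4, 0.7], "twist": [0.0, 0.15, -0.01], "hand": 5.6}, {"offset": [2.1, -1.4, 1.1], "twist": [0.0, 0.14, -0.01], "hand": 5.6}, {"offset": [1.8, -1.3, 1.3], "twist": [0.0, 0.14, -0.01], "hand": 5.6}, {"offset": [0, 0, 0], "twist": [0, 0, 0], "hand": 5.6}, {"offset": [0, 0, 0], "twist": [0, 0, 0], "hand": 5.6}]
end [0.4803, 0.1291, 0.1533]
[{"offset": [-2.2, 0.0, 3.9], "twist": [0.0, 0.0, 0.0], "hand": 5.6}, {"offset": [-2.3, 0.0, 4.0], "twist": [0.0, 0.0, 0.0], "hand": 5.6}, {"offset": [-2.2, 0.0, 3.9], "twist": [-0.01, 0.0, 0.0], "hand": 5.6}, {"offset": [0, 0, 0], "twist": [0, 0, 0], "hand": 5.6}, {"offset": [0, 0, 0], "twist": [0, 0, 0], "hand": 5.6}]
end [0.48, 0.1294, 0.0176]
```

>>> {"op": "carry_out", "data": {"plan": [{"offset":[2.7,0.0,1.6],"twist":[0.0,0.0,0.0],"hand":8.7},{"offset":[2.7,0.0,1.6],"twist":[0.0,0.0,0.0],"hand":8.7},{"offset":[2.8,0.0,1.6],"twist":[0.0,0.0,0.01],"hand":8.7},{"offset":[0,0,0],"twist":[0,0,0],"hand":8.7},{"offset":[0,0,0],"twist":[0,0,0],"hand":5.6},{"offset":[0,0,0],"twist":[0,0,0],"hand":5.6},{"offset":[0,0,0],"twist":[0,0,0],"hand":5.6},{"offset":[0,0,0],"twist":[0,0,0],"hand":5.6}]}}

```text
clock: 27.85
position: [0.6605, -0.1806, 0.0981]
eef_rot: [0.345, 0.634, 0.588, -0.365]
force: [0.8, 1.3, 3.6]
width: 0.0617
grasp_force: 30.0
```

>>> {"op": "carry_out", "data": {"plan": [{"offset":[-2.3,-1.1,-3.6],"twist":[0.0,0.0,0.0],"hand":5.6},{"offset":[-2.4,-1.2,-3.7],"twist":[0.0,0.0,0.0],"hand":5.6},{"offset":[-2.3,-1.1,-3.6],"twist":[0.0,0.0,0.0],"hand":5.6},{"offset":[1.5,-1.5,-1.6],"twist":[0.0,0.14,-0.01],"hand":5.6},{"offset":[1.7,-1.5,-1.4],"twist":[0.0,0.15,0.0],"hand":5.6},{"offset":[1.9,-1.5,-1.1],"twist":[0.0,0.14,-0.01],"hand":5.6},{"offset":[2.1,-1.5,-0.8],"twist":[-0.01,0.14,-0.01],"hand":5.6},{"offset":[2.2,-1.4,-0.6],"twist":[0.0,0.14,0.0],"hand":5.6},{"offset":[2.2,-1.5,-0.2],"twist":[0.0,0.15,-0.01],"hand":5.6},{"offset":[2.2,-1.4,0.1],"twist":[0.0,0.14,-0.01],"hand":5.6}]}}

```text
clock: 28.85
position: [0.5345, 0.039, 0.1761]
eef_rot: [0.015, 0.715, 0.699, -0.02]
force: [-1.8, -0.5, -2.4]
width: 0.0622
grasp_force: 30.0
```

>>> {"op": "carry_out", "data": {"plan": [{"offset":[2.3,-1.4,0.4],"twist":[0.0,0.14,0.0],"hand":5.6},{"offset":[2.1,-1.4,0.7],"twist":[0.0,0.15,-0.01],"hand":5.6},{"offset":[2.1,-1.4,1.1],"twist":[0.0,0.14,-0.01],"hand":5.6},{"offset":[1.8,-1.3,1.3],"twist":[0.0,0.14,-0.01],"hand":5.6},{"offset":[0,0,0],"twist":[0,0,0],"hand":5.6},{"offset":[0,0,0],"twist":[0,0,0],"hand":5.6}]}}

```text
clock: 29.45
position: [0.4811, 0.1262, 0.1532]
eef_rot: [-0.18, 0.683, 0.685, 0.178]
force: [0.8, 0.0, -0.6]
width: 0.0623
grasp_force: 30.0
```

Run:
```python
from go import *
s,T=tool();print(s["clock"],T[:3,3].round(4),s["width"],R.from_matrix(T[:3,:3].T@S(-.52)).as_rotvec().round(3))
T=rows(T,[A(.48,.12,.034,-.52)],hand=5.6,extra=2)
T=rows(T,[A(.48,.128,.10,-.52),A(.48,.128,.1,1.05)],extra=2)
```

```text
29.45 [0.4811 0.1262 0.1532] 0.06225188718491409 [-0.003  0.008  0.001]
[{"offset": [-2.1, 0.0, 4.0], "twist": [0.0, 0.0, 0.0], "hand": 5.6}, {"offset": [-2.1, -0.1, 4.0], "twist": [0.0, 0.01, 0.0], "hand": 5.6}, {"offset": [-2.2, 0.0, 4.0], "twist": [0.0, 0.0, 0.0], "hand": 5.6}, {"offset": [0, 0, 0], "twist": [0, 0, 0], "hand": 5.6}, {"offset": [0, 0, 0], "twist": [0, 0, 0], "hand": 5.6}]
end [0.4799, 0.1297, 0.0173]
[{"offset": [2.0, 0.0, -2.7], "twist": [0.0, 0.0, 0.0], "hand": 8.7}, {"offset": [2.0, 0.0, -2.7], "twist": [0.0, 0.0, 0.0], "hand": 8.7}, {"offset": [-0.2, 0.0, -0.2], "twist": [0.0, -0.14, 0.0], "hand": 8.7}, {"offset": [-0.2, 0.0, -0.1], "twist": [0.0, -0.15, 0.0], "hand": 8.7}, {"offset": [-0.2, 0.0, -0.1], "twist": [0.0, -0.14, 0.0], "hand": 8.7}, {"offset": [-0.2, 0.0, -0.1], "twist": [0.0, -0.14, 0.0], "hand": 8.7}, {"offset": [-0.3, 0.0, -0.1], "twist": [0.0, -0.14, 0.0], "hand": 8.7}, {"offset": [-0.2, 0.0, 0.0], "twist": [0.0, -0.15, 0.0], "hand": 8.7}, {"offset": [-0.2, 0.0, 0.0], "twist": [0.0, -0.14, 0.0], "hand": 8.7}, {"offset": [-0.3, 0.0, 0.1], "twist": [0.0, -0.14, 0.0], "hand": 8.7}]
[{"offset": [-0.2, 0.0, 0.1], "twist": [0.0, -0.15, 0.0], "hand": 8.7}, {"offset": [-0.2, 0.0, 0.1], "twist": [0.0, -0.14, 0.0], "hand": 8.7}, {"offset": [-0.2, 0.0, 0.2], "twist": [0.0, -0.14, 0.0], "hand": 8.7}, {"offset": [0, 0, 0], "twist": [0, 0, 0], "hand": 8.7}, {"offset": [0, 0, 0], "twist": [0, 0, 0], "hand": 8.7}]
end [0.4801, 0.1111, 0.0903]
```

>>> {"op": "carry_out", "data": {"plan": [{"offset":[-2.1,0.0,4.0],"twist":[0.0,0.0,0.0],"hand":5.6},{"offset":[-2.1,-0.1,4.0],"twist":[0.0,0.01,0.0],"hand":5.6},{"offset":[-2.2,0.0,4.0],"twist":[0.0,0.0,0.0],"hand":5.6},{"offset":[0,0,0],"twist":[0,0,0],"hand":5.6},{"offset":[0,0,0],"twist":[0,0,0],"hand":5.6},{"offset":[0,0,0],"twist":[0,0,0],"hand":8.7},{"offset":[0,0,0],"twist":[0,0,0],"hand":8.7},{"offset":[0,0,0],"twist":[0,0,0],"hand":8.7}]}}

```text
clock: 30.25
position: [0.4805, 0.1315, 0.0189]
eef_rot: [-0.183, 0.681, 0.685, 0.184]
force: [0.9, -1.1, 0.4]
width: 0.0825
grasp_force: 0.0
```

>>> {"op": "carry_out", "data": {"plan": [{"offset":[2.0,0.0,-2.7],"twist":[0.0,0.0,0.0],"hand":8.7},{"offset":[2.0,0.0,-2.7],"twist":[0.0,0.0,0.0],"hand":8.7},{"offset":[-0.2,0.0,-0.2],"twist":[0.0,-0.14,0.0],"hand":8.7},{"offset":[-0.2,0.0,-0.1],"twist":[0.0,-0.15,0.0],"hand":8.7},{"offset":[-0.2,0.0,-0.1],"twist":[0.0,-0.14,0.0],"hand":8.7},{"offset":[-0.2,0.0,-0.1],"twist":[0.0,-0.14,0.0],"hand":8.7},{"offset":[-0.3,0.0,-0.1],"twist":[0.0,-0.14,0.0],"hand":8.7},{"offset":[-0.2,0.0,0.0],"twist":[0.0,-0.15,0.0],"hand":8.7},{"offset":[-0.2,0.0,0.0],"twist":[0.0,-0.14,0.0],"hand":8.7},{"offset":[-0.3,0.0,0.1],"twist":[0.0,-0.14,0.0],"hand":8.7}]}}

```text
clock: 31.25
position: [0.48, 0.1217, 0.09]
eef_rot: [0.208, 0.674, 0.678, -0.206]
force: [0.2, 0.0, -0.6]
width: 0.0867
grasp_force: 0.0
```

>>> {"op": "carry_out", "data": {"plan": [{"offset":[-0.2,0.0,0.1],"twist":[0.0,-0.15,0.0],"hand":8.7},{"offset":[-0.2,0.0,0.1],"twist":[0.0,-0.14,0.0],"hand":8.7},{"offset":[-0.2,0.0,0.2],"twist":[0.0,-0.14,0.0],"hand":8.7},{"offset":[0,0,0],"twist":[0,0,0],"hand":8.7},{"offset":[0,0,0],"twist":[0,0,0],"hand":8.7}]}}

```text
clock: 31.75
position: [0.4789, 0.1133, 0.0887]
eef_rot: [0.344, 0.615, 0.62, -0.345]
force: [1.1, -0.6, 0.3]
width: 0.0872
grasp_force: 0.0
```

Run:
```python
from lying import *
from go import *
lying();rims()
s,T=tool();print(s["clock"],T[:3,3].round(4))
T=rows(T,[A(.48,.128,.034,1.05)],extra=1,step=4)
w=[A(.48,.128,.15,1.05),A(.583,.316,.13,-.52)]
T=rows(T,w,hand=5.6,extra=2)
run(s["joint_pos"],w+[A(.583,.316,.044,-.52)])
```

```text
scene (array([471.8, 114.4]), array([46. , 72.7]), 39.6) 184 0.06303969037657553
scene (array([507.1, 149.2]), array([10.2, 37. ]), 4.7) 36 0.05847884095370448
rim scene (array([416. , 339.5]), array([ 9.6, 35.2]), 15.2) 0.0751 38
rim scene (array([485.3, 323. ]), array([60.6, 68.1]), 89.5) 0.0778 182
31.9 [0.4798 0.1123 0.0908]
[{"offset": [2.8, 0.0, 1.8], "twist": [0.0, -0.02, 0.0], "hand": 8.7}, {"offset": [2.8, 0.0, 1.7], "twist": [0.0, -0.01, 0.0], "hand": 8.7}, {"offset": [0, 0, 0], "twist": [0, 0, 0], "hand": 8.7}]
end [0.4797, 0.1114, 0.0247]
[{"offset": [-3.3, 0.0, -1.9], "twist": [0.0, 0.0, 0.0], "hand": 5.6}, {"offset": [-3.4, 0.0, -2.0], "twist": [0.0, 0.0, 0.0], "hand": 5.6}, {"offset": [-3.3, 0.0, -1.9], "twist": [0.0, 0.0, 0.0], "hand": 5.6}, {"offset": [1.2, 0.9, -1.6], "twist": [0.0, 0.14, 0.0], "hand": 5.6}, {"offset": [1.4, 1.0, -1.3], "twist": [0.0, 0.14, 0.0], "hand": 5.6}, {"offset": [1.5, 0.9, -1.2], "twist": [0.0, 0.15, 0.0], "hand": 5.6}, {"offset": [1.8, 1.0, -0.9], "twist": [0.0, 0.14, 0.0], "hand": 5.6}, {"offset": [1.8, 0.9, -0.7], "twist": [0.0, 0.14, 0.0], "hand": 5.6}, {"offset": [1.9, 1.0, -0.4], "twist": [0.0, 0.14, 0.0], "hand": 5.6}, {"offset": [2.0, 0.9, -0.1], "twist": [0.0, 0.15, 0.0], "hand": 5.6}]
[{"offset": [1.9, 1.0, 0.1], "twist": [0.0, 0.14, 0.0], "hand": 5.6}, {"offset": [2.0, 0.9, 0.4], "twist": [0.0, 0.14, 0.0], "hand": 5.6}, {"offset": [1.8, 0.9, 0.7], "twist": [0.0, 0.14, 0.0], "hand": 5.6}, {"offset": [1.7, 1.0, 1.0], "twist": [0.0, 0.15, 0.0], "hand": 5.6}, {"offset": [0, 0, 0], "twist": [0, 0, 0], "hand": 5.6}, {"offset": [0, 0, 0], "twist": [0, 0, 0], "hand": 5.6}]
end [0.5832, 0.3256, 0.113]
0 [-0.87, 0.75, 0.1, 1.74, 0.61, 1.52, -1.09] err 0.0 marg 0.33 W z 0.32
1 [0.02, 0.59, -0.48, 1.78, -0.37, 0.67, -0.09] err 0.0 marg 0.54 W z 0.42
2 [0.02, 0.73, -0.48, 1.81, -0.37, 0.52, -0.02] err 0.0 marg 0.39 W z 0.34
```

>>> {"op": "carry_out", "data": {"plan": [{"offset":[2.8,0.0,1.8],"twist":[0.0,-0.02,0.0],"hand":8.7},{"offset":[2.8,0.0,1.7],"twist":[0.0,-0.01,0.0],"hand":8.7},{"offset":[0,0,0],"twist":[0,0,0],"hand":8.7},{"offset":[0,0,0],"twist":[0,0,0],"hand":5.6},{"offset":[0,0,0],"twist":[0,0,0],"hand":5.6},{"offset":[0,0,0],"twist":[0,0,0],"hand":5.6},{"offset":[0,0,0],"twist":[0,0,0],"hand":5.6}]}}

```text
clock: 32.6
position: [0.4795, 0.1123, 0.0244]
eef_rot: [0.354, 0.61, 0.614, -0.354]
force: [1.2, 2.3, 5.6]
width: 0.0619
grasp_force: 30.0
```

>>> {"op": "carry_out", "data": {"plan": [{"offset":[-3.3,0.0,-1.9],"twist":[0.0,0.0,0.0],"hand":5.6},{"offset":[-3.4,0.0,-2.0],"twist":[0.0,0.0,0.0],"hand":5.6},{"offset":[-3.3,0.0,-1.9],"twist":[0.0,0.0,0.0],"hand":5.6},{"offset":[1.2,0.9,-1.6],"twist":[0.0,0.14,0.0],"hand":5.6},{"offset":[1.4,1.0,-1.3],"twist":[0.0,0.14,0.0],"hand":5.6},{"offset":[1.5,0.9,-1.2],"twist":[0.0,0.15,0.0],"hand":5.6},{"offset":[1.8,1.0,-0.9],"twist":[0.0,0.14,0.0],"hand":5.6},{"offset":[1.8,0.9,-0.7],"twist":[0.0,0.14,0.0],"hand":5.6},{"offset":[1.9,1.0,-0.4],"twist":[0.0,0.14,0.0],"hand":5.6},{"offset":[2.0,0.9,-0.1],"twist":[0.0,0.15,0.0],"hand":5.6}]}}

```text
clock: 33.6
position: [0.5452, 0.2502, 0.1218]
eef_rot: [0.015, 0.705, 0.709, -0.016]
force: [-0.4, -0.4, -3.1]
width: 0.0613
grasp_force: 30.0
```

>>> {"op": "carry_out", "data": {"plan": [{"offset":[1.9,1.0,0.1],"twist":[0.0,0.14,0.0],"hand":5.6},{"offset":[2.0,0.9,0.4],"twist":[0.0,0.14,0.0],"hand":5.6},{"offset":[1.8,0.9,0.7],"twist":[0.0,0.14,0.0],"hand":5.6},{"offset":[1.7,1.0,1.0],"twist":[0.0,0.15,0.0],"hand":5.6},{"offset":[0,0,0],"twist":[0,0,0],"hand":5.6},{"offset":[0,0,0],"twist":[0,0,0],"hand":5.6},{"offset":[0,0,0],"twist":[0,0,0],"hand":5.6}]}}

```text
clock: 34.3
position: [0.5808, 0.3281, 0.1108]
eef_rot: [-0.183, 0.681, 0.686, 0.179]
force: [0.4, 1.8, -1.9]
width: 0.0618
grasp_force: 30.0
```

Run:
```python
from go import *
s,T=tool();print(s["clock"],T[:3,3].round(4),s["width"],R.from_matrix(T[:3,:3].T@S(-.52)).as_rotvec().round(3))
T=rows(T,[A(.583,.316,.044,-.52)],hand=5.6,extra=2,step=4)
```

```text
34.3 [0.5808 0.3281 0.1108] 0.061840872475426675 [-0.008  0.002  0.006]
[{"offset": [-1.5, 0.1, 2.4], "twist": [0.0, 0.0, 0.0], "hand": 5.6}, {"offset": [-1.4, 0.1, 2.3], "twist": [-0.01, 0.0, 0.0], "hand": 5.6}, {"offset": [-1.5, 0.0, 2.4], "twist": [0.0, 0.0, 0.01], "hand": 5.6}, {"offset": [0, 0, 0], "twist": [0, 0, 0], "hand": 5.6}, {"offset": [0, 0, 0], "twist": [0, 0, 0], "hand": 5.6}]
end [0.5827, 0.3251, 0.0273]
```

>>> {"op": "carry_out", "data": {"plan": [{"offset":[-1.5,0.1,2.4],"twist":[0.0,0.0,0.0],"hand":5.6},{"offset":[-1.4,0.1,2.3],"twist":[-0.01,0.0,0.0],"hand":5.6},{"offset":[-1.5,0.0,2.4],"twist":[0.0,0.0,0.01],"hand":5.6},{"offset":[0,0,0],"twist":[0,0,0],"hand":5.6},{"offset":[0,0,0],"twist":[0,0,0],"hand":5.6}]}}

```text
clock: 34.8
position: [0.5828, 0.3261, 0.0275]
eef_rot: [-0.181, 0.685, 0.682, 0.182]
force: [0.4, 0.4, -0.8]
width: 0.0617
grasp_force: 30.0
```

>>> {"op": "carry_out", "data": {"plan": [{"offset":[0,0,0],"twist":[0,0,0],"hand":7.4},{"offset":[0,0,0],"twist":[0,0,0],"hand":7.4},{"offset":[0,0,0],"twist":[0,0,0],"hand":7.4},{"offset":[0,0,-3],"twist":[0,0,0],"hand":7.4},{"offset":[0,0,-4],"twist":[0,0,0],"hand":7.4},{"offset":[0,0,-4],"twist":[0,0,0],"hand":8.7},{"offset":[0,0,-4],"twist":[0,0,0],"hand":8.7},{"offset":[0,0,0],"twist":[0,0,0],"hand":8.7},{"offset":[0,0,0],"twist":[0,0,0],"hand":8.7}]}}

```text
clock: 35.7
position: [0.584, 0.2488, 0.1579]
eef_rot: [-0.18, 0.686, 0.68, 0.183]
force: [-0.5, -0.1, -0.3]
width: 0.0868
grasp_force: 0.0
```

```bash
cat > cut.py <<'E'
from matc import *
def cutters(f,zax=.030,zmin=.013,lab=""):
    P=cloud(f);z=P[...,2];hsv=cv2.cvtColor(f["img"],cv2.COLOR_RGB2HSV)
    m=(z>zmin)&(z<.06)&(P[...,0]>.33)&(P[...,0]<.7)&(P[...,1]<-.2)&(P[...,1]>-.46)&((hsv[...,1]<70)|(hsv[...,2]<70))
    out=[]
    for b in blobs(m,100):
        p=onplane(f,np.argwhere(b)[:,::-1],zax)[:,:2]*1000
        (c,sz,a)=cv2.minAreaRect(p.astype(np.float32));
        if max(sz)<100 or max(sz)>170: continue
        ang=math.radians(a+(90 if sz[1]>sz[0] else 0));d=np.array([math.cos(ang),math.sin(ang)]);d*=np.sign(d[1])
        # neck axis: pixels whose axial coordinate within +-25 of origin
        t0=(p@d).min() # head end at -52
        s=p@d-t0-52;n=np.array([-d[1],d[0]])
        prof=[];
        for k in range(-25,90,5):
            w=(p[(abs(s-k)<2.5)]@n)
            if len(w)>3: prof.append((k,(w.max()+w.min())/2,w.max()-w.min()))
        prof=np.array(prof);fit=np.polyfit(prof[:,0],prof[:,1],1)
        o=d*(t0+52)+n*fit[1];d2=d+n*fit[0];d2/=np.linalg.norm(d2)
        print(lab,"cutter origin",o.round(1),"dir deg",np.degrees(math.atan2(d2[1],d2[0])).round(1),"len",(p@d).max()-t0,"w",prof[:,2].round(0).tolist(),"ztop",np.percentile(z[b],98).round(4))
        out.append((o/1000,d2))
    return out
def rack(f,lab=""):
    P=cloud(f);z=P[...,2];hsv=cv2.cvtColor(f["img"],cv2.COLOR_RGB2HSV)
    m=(abs(z-.06)<.006)&(P[...,0]>.5)&(P[...,0]<.8)&(abs(P[...,1]+.04)<.25)&(hsv[...,1]<90)
    for b in blobs(m,300): print(lab,"rack",rect(onplane(f,np.argwhere(b)[:,::-1],.060)),b.sum())
    # socket mouths: dark holes in rack top
    P6=onplane(f,np.stack(np.meshgrid(np.arange(560),np.arange(420)),-1).reshape(-1,2),.060).reshape(420,560,3)
    d=(hsv[...,2]<45)&(abs(P6[...,0]-.658)<.06)&(abs(P6[...,1]+.04)<.17)
    for b in blobs(d,20):
        if b.sum()<3000: print(lab,"hole",rect(P6[b]),b.sum())
E
python3 - <<'E'
from cut import *
s,T=tool();print(s["clock"],T[:3,3].round(4))
rims();rims("side")
f=dict(np.load("w1.npz"));cutters(f,lab="w1");rack(f,"w1")
f=frame("scene");cutters(f,lab="scene");rack(f,"scene")
f=frame("side");rack(f,"side")
E
```

```text
35.7 [0.584  0.2488 0.1579]
rim scene (array([387.7, 325.6]), array([67.1, 60.7]), 0.4) 0.0781 173
rim scene (array([484.9, 322.9]), array([60.5, 66.3]), 89.2) 0.0782 175
rim scene (array([584.5, 318. ]), array([62.9, 65.1]), 89.3) 0.0782 194
rim side (array([581.7, 318.2]), array([62.9, 65.1]), 2.1) 0.0783 188
rim side (array([484.3, 324.5]), array([64.6, 62.8]), 89.8) 0.0786 193
rim side (array([387.7, 327.4]), array([63.1, 66.5]), 1.4) 0.0787 206
w1 cutter origin [ 604.1 -363.3] dir deg 82.8 len 158.12342800478112 w [44.0, 45.0, 43.0, 42.0, 35.0, 24.0, 23.0, 23.0, 23.0, 23.0, 22.0, 28.0, 36.0, 48.0, 53.0, 53.0, 52.0, 43.0, 34.0, 27.0, 26.0, 24.0, 23.0] ztop 0.0544
w1 cutter origin [ 408.4 -349.4] dir deg 94.4 len 157.56234015204896 w [45.0, 43.0, 41.0, 36.0, 32.0, 24.0, 24.0, 24.0, 24.0, 24.0, 24.0, 36.0, 38.0, 46.0, 50.0, 50.0, 46.0, 39.0, 31.0, 29.0, 25.0, 25.0, 23.0] ztop 0.0544
w1 rack (array([657.6, -37.9]), array([121. , 360.7]), 2.3) 14495
scene cutter origin [ 407.8 -347.7] dir deg 95.2 len 152.91575000859018 w [49.0, 47.0, 38.0, 39.0, 25.0, 24.0, 29.0, 24.0, 28.0, 24.0, 24.0, 43.0, 43.0, 55.0, 55.0, 51.0, 45.0, 42.0, 33.0, 28.0, 28.0, 28.0, 24.0] ztop 0.0572
scene cutter origin [ 604.3 -364.1] dir deg 82.9 len 158.6718804703272 w [47.0, 44.0, 43.0, 36.0, 35.0, 24.0, 23.0, 23.0, 26.0, 24.0, 25.0, 39.0, 41.0, 45.0, 51.0, 52.0, 49.0, 40.0, 37.0, 28.0, 27.0, 26.0, 24.0] ztop 0.0569
scene rack (array([659.1, -38. ]), array([125.2, 361.9]), 2.1) 4945
scene hole (array([ 665. , -158.1]), array([28.4, 29.7]), 79.8) 88
scene hole (array([659.1, -39.2]), array([28.4, 29.5]), 26.6) 95
scene hole (array([654.4,  80.5]), array([27.2, 31.3]), 26.6) 100
side rack (array([ 613.5, -101.1]), array([ 59.5, 254.7]), 10.5) 635
side rack (array([635.8, 122.6]), array([45.5, 94.3]), 89.7) 359
side hole (array([671.4, -22. ]), array([89.4, 26. ]), 11.9) 86
```

Run:
```python
from go import *
s,T=tool();J=s["joint_pos"]
w=[A(.52,.0,.26,0),A(.5,-.42,.26,0)]
T=rows(T,w,extra=2)
c=[A(.605,-.345,.15,-.45,-.126),A(.606,-.345,.034,-.45,-.126),A(.606,-.345,.2,-.45,-.126),A(.662,-.158,.2,1.12,0),A(.662,-.158,.103,1.12,0),A(.662,-.1,.2,1.12,0),A(.407,-.331,.15,-.45,.077),A(.407,-.331,.034,-.45,.077),A(.407,-.331,.2,-.45,.077),A(.658,-.038,.2,1.12,0),A(.658,-.038,.103,1.12,0)]
run(J,w+c)
```

```text
[{"offset": [-2.9, -1.0, -3.3], "twist": [0.0, -0.09, 0.0], "hand": 8.7}, {"offset": [-3.2, -1.0, -3.0], "twist": [0.0, -0.08, 0.0], "hand": 8.7}, {"offset": [-3.5, -1.0, -2.8], "twist": [0.0, -0.09, 0.0], "hand": 8.7}, {"offset": [-3.6, -1.1, -2.5], "twist": [0.0, -0.09, 0.0], "hand": 8.7}, {"offset": [-3.9, -1.0, -2.1], "twist": [0.0, -0.08, -0.01], "hand": 8.7}, {"offset": [-4.0, -1.0, -1.8], "twist": [0.0, -0.09, 0.0], "hand": 8.7}, {"offset": [-4.7, -0.2, 0.0], "twist": [0.0, 0.0, 0.0], "hand": 8.7}, {"offset": [-4.6, -0.3, 0.0], "twist": [0.0, 0.0, 0.0], "hand": 8.7}, {"offset": [-4.7, -0.2, 0.0], "twist": [0.0, 0.0, 0.0], "hand": 8.7}, {"offset": [-4.7, -0.3, 0.0], "twist": [0.0, 0.0, 0.0], "hand": 8.7}]
[{"offset": [-4.6, -0.2, 0.0], "twist": [0.0, 0.0, 0.0], "hand": 8.7}, {"offset": [-4.7, -0.2, 0.0], "twist": [0.0, 0.0, 0.0], "hand": 8.7}, {"offset": [-4.7, -0.3, 0.0], "twist": [0.0, 0.0, 0.0], "hand": 8.7}, {"offset": [-4.6, -0.2, 0.0], "twist": [0.0, 0.0, 0.0], "hand": 8.7}, {"offset": [-4.7, -0.3, 0.0], "twist": [0.0, 0.0, 0.0], "hand": 8.7}, {"offset": [0, 0, 0], "twist
[... 358 characters left out ...]
, 1.14, 0.64] err 0.0 marg 0.71 W z 0.34
4 [0.72, 0.72, -0.15, 1.26, -0.3, 1.39, 0.56] err 0.0 marg 0.46 W z 0.51
5 [-0.49, 0.77, 0.31, 1.64, 0.91, 1.29, -0.75] err 0.0 marg 0.56 W z 0.35
6 [-0.49, 0.91, 0.29, 1.65, 0.91, 1.2, -0.88] err 0.0 marg 0.65 W z 0.25
7 [-0.55, 0.79, 0.28, 1.6, 0.86, 1.36, -0.76] err 0.0 marg 0.49 W z 0.35
8 [0.79, 0.55, -0.02, 1.69, -0.3, 1.26, 0.99] err 0.0 marg 0.59 W z 0.46
9 [0.8, 0.71, -0.03, 1.74, -0.31, 1.06, 1.05] err 0.0 marg 0.72 W z 0.34
10 [0.79, 0.5, -0.01, 1.65, -0.29, 1.35, 0.97] err 0.0 marg 0.5 W z 0.51
11 [-0.55, 0.8, 0.15, 1.54, 0.87, 1.49, -0.81] err 0.0 marg 0.36 W z 0.35
12 [-0.55, 0.93, 0.14, 1.55, 0.87, 1.4, -0.92] err 0.0 marg 0.45 W z 0.25
```

>>> {"op": "carry_out", "data": {"plan": [{"offset":[-2.9,-1.0,-3.3],"twist":[0.0,-0.09,0.0],"hand":8.7},{"offset":[-3.2,-1.0,-3.0],"twist":[0.0,-0.08,0.0],"hand":8.7},{"offset":[-3.5,-1.0,-2.8],"twist":[0.0,-0.09,0.0],"hand":8.7},{"offset":[-3.6,-1.1,-2.5],"twist":[0.0,-0.09,0.0],"hand":8.7},{"offset":[-3.9,-1.0,-2.1],"twist":[0.0,-0.08,-0.01],"hand":8.7},{"offset":[-4.0,-1.0,-1.8],"twist":[0.0,-0.09,0.0],"hand":8.7},{"offset":[-4.7,-0.2,0.0],"twist":[0.0,0.0,0.0],"hand":8.7},{"offset":[-4.6,-0.3,0.0],"twist":[0.0,0.0,0.0],"hand":8.7},{"offset":[-4.7,-0.2,0.0],"twist":[0.0,0.0,0.0],"hand":8.7},{"offset":[-4.7,-0.3,0.0],"twist":[0.0,0.0,0.0],"hand":8.7}]}}

```text
clock: 36.9
position: [0.5108, -0.1884, 0.2414]
eef_rot: [-0.001, 0.706, 0.709, 0.0]
force: [0.8, 0.9, -0.0]
width: 0.0868
grasp_force: 0.0
```

>>> {"op": "carry_out", "data": {"plan": [{"offset":[-4.6,-0.2,0.0],"twist":[0.0,0.0,0.0],"hand":8.7},{"offset":[-4.7,-0.2,0.0],"twist":[0.0,0.0,0.0],"hand":8.7},{"offset":[-4.7,-0.3,0.0],"twist":[0.0,0.0,0.0],"hand":8.7},{"offset":[-4.6,-0.2,0.0],"twist":[0.0,0.0,0.0],"hand":8.7},{"offset":[-4.7,-0.3,0.0],"twist":[0.0,0.0,0.0],"hand":8.7},{"offset":[0,0,0],"twist":[0,0,0],"hand":8.7},{"offset":[0,0,0],"twist":[0,0,0],"hand":8.7}]}}

```text
clock: 37.6
position: [0.4991, -0.4208, 0.2402]
eef_rot: [-0.001, 0.707, 0.707, 0.0]
force: [-0.1, 0.6, -0.0]
width: 0.0872
grasp_force: 0.0
```

Run:
```python
from cut import *
from go import *
s,T=tool();print(s["clock"],T[:3,3].round(4));J=s["joint_pos"]
f=frame("wrist");cv2.imwrite("pics/w2.png",f["img"][:,:,::-1]);np.savez("w2.npz",**f)
cutters(f,lab="w2");rack(f,"w2")
```

```text
37.6 [ 0.4991 -0.4208  0.2402]
w2 cutter origin [ 407.1 -337.7] dir deg 94.6 len 144.94594835792003 w [32.0, 24.0, 24.0, 24.0, 24.0, 24.0, 24.0, 24.0, 23.0, 23.0, 23.0, 46.0, 54.0, 54.0, 48.0, 31.0, 29.0, 28.0, 27.0, 25.0, 24.0, 22.0, 21.0] ztop 0.0547
w2 cutter origin [ 606.  -349.4] dir deg 82.5 len 144.83126011249294 w [24.0, 24.0, 24.0, 24.0, 24.0, 24.0, 24.0, 24.0, 24.0, 24.0, 24.0, 52.0, 55.0, 54.0, 41.0, 31.0, 29.0, 28.0, 26.0, 25.0, 24.0, 22.0, 20.0] ztop 0.0547
```

View pics/w2.png

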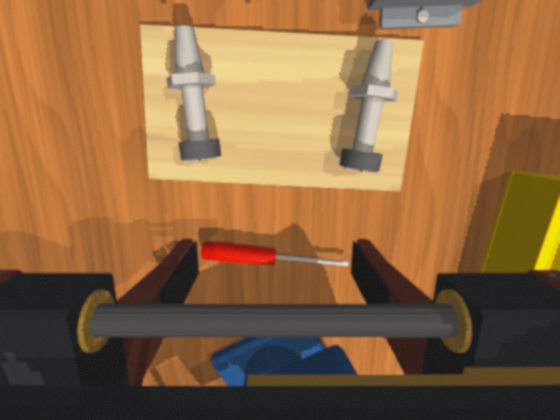

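Run:
```python
from go import *
s,T=tool()
T=rows(T,[A(.607,-.343,.12,-.45,-.131)],hand=6,extra=2)
T=rows(T,[A(.607,-.343,.033,-.45,-.131)],hand=6,extra=2,step=3)
```

```text
[{"offset": [1.7, 2.2, 2.8], "twist": [-0.01, 0.09, 0.03], "hand": 6}, {"offset": [1.5, 2.1, 2.9], "twist": [0.0, 0.09, 0.02], "hand": 6}, {"offset": [1.2, 2.0, 3.0], "twist": [-0.01, 0.09, 0.03], "hand": 6}, {"offset": [1.1, 2.0, 3.2], "twist": [0.0, 0.09, 0.03], "hand": 6}, {"offset": [0.8, 2.0, 3.2], "twist": [-0.01, 0.09, 0.02], "hand": 6}, {"offset": [0, 0, 0], "twist": [0, 0, 0], "hand": 6}, {"offset": [0, 0, 0], "twist": [0, 0, 0], "hand": 6}]
end [0.608, -0.3347, 0.1034]
[{"offset": [-1.3, 0.0, 2.6], "twist": [0.0, 0.0, 0.0], "hand": 6}, {"offset": [-1.3, 0.0, 2.6], "twist": [0.0, 0.0, 0.0], "hand": 6}, {"offset": [-1.2, 0.0, 2.7], "twist": [0.0, 0.0, 0.0], "hand": 6}, {"offset": [0, 0, 0], "twist": [0, 0, 0], "hand": 6}, {"offset": [0, 0, 0], "twist": [0, 0, 0], "hand": 6}]
end [0.608, -0.3343, 0.0157]
```

>>> {"op": "carry_out", "data": {"plan": [{"offset":[1.7,2.2,2.8],"twist":[-0.01,0.09,0.03],"hand":6},{"offset":[1.5,2.1,2.9],"twist":[0.0,0.09,0.02],"hand":6},{"offset":[1.2,2.0,3.0],"twist":[-0.01,0.09,0.03],"hand":6},{"offset":[1.1,2.0,3.2],"twist":[0.0,0.09,0.03],"hand":6},{"offset":[0.8,2.0,3.2],"twist":[-0.01,0.09,0.02],"hand":6},{"offset":[0,0,0],"twist":[0,0,0],"hand":6},{"offset":[0,0,0],"twist":[0,0,0],"hand":6},{"offset":[0,0,0],"twist":[0,0,0],"hand":6}]}}

```text
clock: 38.45
position: [0.6086, -0.3364, 0.1073]
eef_rot: [-0.145, 0.732, 0.644, 0.168]
force: [-0.3, -0.5, 0.1]
width: 0.0598
grasp_force: 0.0
```

Run:
```python
from go import *
s,T=tool();print(T[:3,3].round(4),R.from_matrix(T[:3,:3].T@S(-.45,-.131)).as_rotvec().round(3))
T=rows(T,[A(.607,-.343,.033,-.45,-.131)],hand=6,extra=2,step=3)
```

```text
[ 0.6086 -0.3364  0.1073] [0.003 0.002 0.004]
[{"offset": [-1.0, 0.0, 2.1], "twist": [0.0, 0.0, 0.0], "hand": 6}, {"offset": [-0.9, -0.1, 2.1], "twist": [0.0, 0.0, 0.0], "hand": 6}, {"offset": [-1.0, 0.0, 2.0], "twist": [0.0, 0.0, 0.0], "hand": 6}, {"offset": [-0.9, 0.0, 2.1], "twist": [0.0, 0.0, 0.0], "hand": 6}, {"offset": [0, 0, 0], "twist": [0, 0, 0], "hand": 6}, {"offset": [0, 0, 0], "twist": [0, 0, 0], "hand": 6}]
end [0.6082, -0.3346, 0.0161]
```

>>> {"op": "carry_out", "data": {"plan": [{"offset":[-1.0,0.0,2.1],"twist":[0.0,0.0,0.0],"hand":6},{"offset":[-0.9,-0.1,2.1],"twist":[0.0,0.0,0.0],"hand":6},{"offset":[-1.0,0.0,2.0],"twist":[0.0,0.0,0.0],"hand":6},{"offset":[-0.9,0.0,2.1],"twist":[0.0,0.0,0.0],"hand":6},{"offset":[0,0,0],"twist":[0,0,0],"hand":6},{"offset":[0,0,0],"twist":[0,0,0],"hand":1.5},{"offset":[0,0,0],"twist":[0,0,0],"hand":1.5},{"offset":[0,0,0],"twist":[0,0,0],"hand":1.5},{"offset":[0,0,0],"twist":[0,0,0],"hand":1.5},{"offset":[0,0,0],"twist":[0,0,0],"hand":1.5}]}}

```text
clock: 39.45
position: [0.6078, -0.3346, 0.0143]
eef_rot: [-0.146, 0.733, 0.643, 0.169]
force: [-1.1, -0.3, 1.4]
width: 0.0237
grasp_force: 21.5
```

```bash
cat > ins.py <<'E'
from go import *
def cut_in_tool(o,deg):
    s,T=tool();print(s["clock"],T[:3,3].round(4),s["width"],s["grasp_force"])
    d=np.array([math.cos(math.radians(deg)),math.sin(math.radians(deg)),0])
    Ti=np.linalg.inv(T);ol=(Ti@[o[0],o[1],.030,1])[:3];dl=Ti[:3,:3]@d
    ol=ol.copy();print("origin in tool",ol.round(4),"dir",dl.round(3));ol[1]=0;dl[1]=0;dl/=np.linalg.norm(dl)   # centred between fingers
    np.savez("ct.npz",o=ol,d=dl)
def target(mx,my,gz,yaw=0):
    """tool pose so that the cutter is vertical, gauge at (mx,my,gz)"""
    c=np.load("ct.npz");o,d=c["o"],c["d"]
    # tilt t: S(t)@d = -z
    t=np.array([0]);f=lambda t:(S(t,yaw)@d)[2]
    from scipy.optimize import minimize_scalar
    t=minimize_scalar(f,bounds=(.5,1.57),method="bounded").x
    M=S(t,yaw);return pose(np.array([mx,my,gz])-M@(o+d*.043),M),t
E
python3 - <<'E'
from ins import *
cut_in_tool((.6065,-.3459),82.5)
s,T=tool()
G1,t=target(.6624,-.1578,.125);print("tilt",t)
U=T.copy();U[2,3]+=.15
w=[U,G1]
T=rows(T,w,hand=1.5,extra=2)
run(s["joint_pos"],w+[target(.6624,-.1578,.06)[0]])
E
```

```text
39.45 [ 0.6078 -0.3346  0.0143] 0.02366509621880082 21.513350307941437
origin in tool [-0.0034  0.0003 -0.0191] dir [0.9   0.    0.435]
tilt 1.120285316863931
[{"offset": [1.6, 0.0, -3.4], "twist": [0.0, 0.0, 0.0], "hand": 1.5}, {"offset": [1.7, 0.0, -3.4], "twist": [0.0, 0.0, 0.0], "hand": 1.5}, {"offset": [1.6, 0.0, -3.3], "twist": [0.0, 0.0, 0.0], "hand": 1.5}, {"offset": [1.6, 0.0, -3.4], "twist": [0.0, 0.0, 0.0], "hand": 1.5}, {"offset": [1.3, 0.3, 0.7], "twist": [0.0, -0.14, -0.01], "hand": 1.5}, {"offset": [1.5, 0.3, 0.5], "twist": [-0.01, -0.15, -0.01], "hand": 1.5}, {"offset": [1.5, 0.4, 0.4], "twist": [0.0, -0.14, -0.02], "hand": 1.5}, {"offset": [1.5, 0.3, 0.1], "twist": [-0.01, -0.14, -0.01], "hand": 1.5}, {"offset": [1.5, 0.4, -0.1], "twist": [0.0, -0.14, -0.01], "hand": 1.5}, {"offset": [1.4, 0.4, -0.3], "twist": [-0.01, -0.15, -0.01], "hand": 1.5}]
[{"offset": [1.4, 0.4, -0.5], "twist": [0.0, -0.14, -0.02], "hand": 1.5}, {"offset": [1.3, 0.4, -0.8], "twist": [0.0, -0.14, -0.01], "hand": 1.5}, {"offset": [1.2, 0.5, -0.9], "twist": [-0.01, -0.14, -0.01], "hand": 1.5}, {"offset": [1.1, 0.4, -1.0], "twist": [0.0, -0.15, -0.02], "hand": 1.5}, {"offset": [0.9, 0.5, -1.2], "twist": [-0.01, -0.14, -0.01], "hand": 1.5}, {"offset": [0, 0, 0], "twist": [0, 0, 0], "hand": 1.5}, {"offset": [0, 0, 0], "twist": [0, 0, 0], "hand": 1.5}]
end [0.6622, -0.1731, 0.1564]
0 [0.72, 0.73, -0.16, 1.28, -0.3, 1.35, 0.56] err 0.0 marg 0.5 W z 0.49
1 [-0.53, 0.83, 0.36, 1.65, 0.87, 1.23, -0.78] err 0.0 marg 0.62 W z 0.31
2 [-0.52, 0.93, 0.35, 1.65, 0.87, 1.17, -0.86] err 0.0 marg 0.68 W z 0.25
```

>>> {"op": "carry_out", "data": {"plan": [{"offset":[1.6,0.0,-3.4],"twist":[0.0,0.0,0.0],"hand":1.5},{"offset":[1.7,0.0,-3.4],"twist":[0.0,0.0,0.0],"hand":1.5},{"offset":[1.6,0.0,-3.3],"twist":[0.0,0.0,0.0],"hand":1.5},{"offset":[1.6,0.0,-3.4],"twist":[0.0,0.0,0.0],"hand":1.5},{"offset":[1.3,0.3,0.7],"twist":[0.0,-0.14,-0.01],"hand":1.5},{"offset":[1.5,0.3,0.5],"twist":[-0.01,-0.15,-0.01],"hand":1.5},{"offset":[1.5,0.4,0.4],"twist":[0.0,-0.14,-0.02],"hand":1.5},{"offset":[1.5,0.3,0.1],"twist":[-0.01,-0.14,-0.01],"hand":1.5},{"offset":[1.5,0.4,-0.1],"twist":[0.0,-0.14,-0.01],"hand":1.5},{"offset":[1.4,0.4,-0.3],"twist":[-0.01,-0.15,-0.01],"hand":1.5}]}}

```text
clock: 40.45
position: [0.6377, -0.2461, 0.16]
eef_rot: [0.153, 0.715, 0.668, -0.138]
force: [-0.4, 0.4, -6.1]
width: 0.023
grasp_force: 30.0
```

>>> {"op": "carry_out", "data": {"plan": [{"offset":[1.4,0.4,-0.5],"twist":[0.0,-0.14,-0.02],"hand":1.5},{"offset":[1.3,0.4,-0.8],"twist":[0.0,-0.14,-0.01],"hand":1.5},{"offset":[1.2,0.5,-0.9],"twist":[-0.01,-0.14,-0.01],"hand":1.5},{"offset":[1.1,0.4,-1.0],"twist":[0.0,-0.15,-0.02],"hand":1.5},{"offset":[0.9,0.5,-1.2],"twist":[-0.01,-0.14,-0.01],"hand":1.5},{"offset":[0,0,0],"twist":[0,0,0],"hand":1.5},{"offset":[0,0,0],"twist":[0,0,0],"hand":1.5},{"offset":[0,0,0],"twist":[0,0,0],"hand":1.5}]}}

```text
clock: 41.25
position: [0.6616, -0.174, 0.1564]
eef_rot: [0.375, 0.599, 0.601, -0.374]
force: [0.4, -0.5, -4.4]
width: 0.0232
grasp_force: 30.0
```

Run:
```python
from ins import *
s,T=tool();print(s["clock"],T[:3,3].round(4),s["width"],s["grasp_force"])
c=np.load("ct.npz");print("gauge",(T[:3,3]+T[:3,:3]@(c["o"]+.043*c["d"])).round(4),"dir",(T[:3,:3]@c["d"]).round(3))
a=[]
for n,sl in(("scene",(slice(120,320),slice(130,330))),("side",(slice(80,280),slice(190,390)))):
    f=frame(n);np.savez(n+"3.npz",**f);a.append(f["img"][sl][:,:,::-1].repeat(2,0).repeat(2,1))
cv2.imwrite("pics/s4.png",np.hstack(a))
```

```text
41.25 [ 0.6616 -0.174   0.1564] 0.023224905320752363 29.99979704618454
gauge [ 0.6615 -0.1582  0.1248] dir [-0.     0.003 -1.   ]
```

View pics/s4.png

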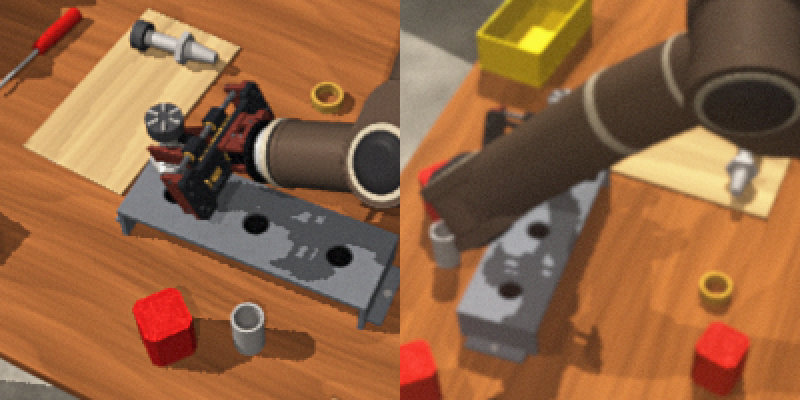

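>>> {"op": "carry_out", "data": {"plan": [{"offset":[2.2,0,1.1],"twist":[0,0,0],"hand":1.5},{"offset":[1.8,0.1,0.9],"twist":[0,0,0],"hand":1.5},{"offset":[0.4,0,0.2],"twist":[0,0,0],"hand":1.5},{"offset":[0,0,0],"twist":[0,0,0],"hand":1.5},{"offset":[0,0,0],"twist":[0,0,0],"hand":1.5}]}}

```text
clock: 41.85
position: [0.6632, -0.1743, 0.1083]
eef_rot: [0.376, 0.598, 0.6, -0.374]
force: [-0.2, -0.4, -4.0]
width: 0.0236
grasp_force: 30.0
```

>>> {"op": "carry_out", "data": {"plan": [{"offset":[0.4,0,0.2],"twist":[0,0,0],"hand":1.5},{"offset":[0.4,0,0.2],"twist":[0,0,0],"hand":1.5},{"offset":[0,0,0],"twist":[0,0,0],"hand":1.5},{"offset":[0,0,0],"twist":[0,0,0],"hand":1.5}]}}

```text
clock: 42.25
position: [0.6628, -0.1734, 0.0977]
eef_rot: [0.376, 0.598, 0.601, -0.375]
force: [0.8, -0.1, -4.4]
width: 0.0231
grasp_force: 30.0
```

```bash
cat > g.py <<'E'
from ins import *
s,T=tool();print(s["clock"],T[:3,3].round(4),s["width"],"F",np.round(s["force"],1),"tq",np.round(s["ft_torque"],2))
c=np.load("ct.npz");print("gauge",(T[:3,3]+T[:3,:3]@(c["o"]+.043*c["d"])).round(4),"dir",(T[:3,:3]@c["d"]).round(3))
E
python3 g.py
```

```text
42.25 [ 0.6628 -0.1734  0.0977] 0.02311698497837343 F [ 0.8 -0.1 -4.4] tq [ 1.75 -0.13  0.02]
gauge [ 0.6627 -0.1577  0.0661] dir [-0.001  0.001 -1.   ]
```

>>> {"op": "carry_out", "data": {"plan": [{"offset":[0.3,0,0.1],"twist":[0,0,0],"hand":1.5},{"offset":[0.2,0,0.1],"twist":[0,0,0],"hand":1.5},{"offset":[0,0,0],"twist":[0,0,0],"hand":1.5},{"offset":[0,0,0],"twist":[0,0,0],"hand":1.5}]}}

```text
clock: 42.65
position: [0.663, -0.1731, 0.0922]
eef_rot: [0.376, 0.598, 0.601, -0.375]
force: [1.2, -0.3, -5.0]
width: 0.0233
grasp_force: 30.0
```

>>> {"op": "carry_out", "data": {"plan": [{"offset":[0.2,0,0.1],"twist":[0,0,0],"hand":1.5},{"offset":[0,0,0],"twist":[0,0,0],"hand":1.5},{"offset":[0,0,0],"twist":[0,0,0],"hand":1.5}]}}

```text
clock: 42.95
position: [0.6631, -0.1732, 0.0902]
eef_rot: [0.376, 0.598, 0.601, -0.374]
force: [2.3, 0.3, -4.0]
width: 0.0234
grasp_force: 30.0
```

```bash
python3 g.py
```

```text
42.95 [ 0.6631 -0.1732  0.0902] 0.023394359667333747 F [ 2.3  0.3 -4. ] tq [ 1.6  -0.5   0.44]
gauge [ 0.663  -0.1574  0.0586] dir [-0.001  0.002 -1.   ]
```

>>> {"op": "carry_out", "data": {"plan": [{"offset":[0.2,0,0.1],"twist":[0,0,0],"hand":1.5},{"offset":[0,0,0],"twist":[0,0,0],"hand":1.5},{"offset":[0,0,0],"twist":[0,0,0],"hand":1.5}]}}

```text
clock: 43.25
position: [0.6632, -0.1736, 0.0892]
eef_rot: [0.377, 0.598, 0.6, -0.375]
force: [1.5, 1.2, 5.3]
width: 0.0234
grasp_force: 30.0
```

>>> {"op": "carry_out", "data": {"plan": [{"offset":[0.2,0,0.1],"twist":[0,0,0],"hand":1.5},{"offset":[0,0,0],"twist":[0,0,0],"hand":1.5},{"offset":[0,0,0],"twist":[0,0,0],"hand":1.5}]}}

```text
clock: 43.55
position: [0.6634, -0.1739, 0.089]
eef_rot: [0.378, 0.598, 0.6, -0.375]
force: [-0.5, 4.0, 14.1]
width: 0.0234
grasp_force: 30.0
```

```bash
python3 g.py
```

```text
43.55 [ 0.6634 -0.1739  0.089 ] 0.0234239583719033 F [-0.5  4.  14.1] tq [-1.51  0.02 -0.19]
gauge [ 0.6634 -0.1583  0.0573] dir [ 0.001 -0.003 -1.   ]
```

>>> {"op": "carry_out", "data": {"plan": [{"offset":[0,0,0],"twist":[0,0,0],"hand":6},{"offset":[0,0,0],"twist":[0,0,0],"hand":6},{"offset":[0,0,0],"twist":[0,0,0],"hand":6},{"offset":[0,0,-2.5],"twist":[0,0,0],"hand":6},{"offset":[0,0,-4],"twist":[0,0,0],"hand":6},{"offset":[0,0,-4],"twist":[0,0,0],"hand":6},{"offset":[0,0,-4],"twist":[0,0,0],"hand":6},{"offset":[0,0,0],"twist":[0,0,0],"hand":6},{"offset":[0,0,0],"twist":[0,0,0],"hand":6}]}}

```text
clock: 44.45
position: [0.6623, -0.0417, 0.1487]
eef_rot: [0.376, 0.597, 0.602, -0.374]
force: [-0.4, -0.4, 0.9]
width: 0.0601
grasp_force: 0.0
```

Run:
```python
from cut import *
from go import *
s,T=tool();J=s["joint_pos"];print(s["clock"],T[:3,3].round(4))
for n in("scene","side"):
    f=frame(n);P=cloud(f);z=P[...,2]
    m=(z>.12)&(z<.17)&(abs(P[...,0]-.663)<.04)&(abs(P[...,1]+.158)<.04)
    for b in blobs(m,30): print(n,"head",rect(P[b]),np.percentile(z[b],[50,90]).round(4),b.sum())
rims()
w=[A(.52,-.05,.26,.3),A(.4065,-.331,.12,-.45,.080)]
T=rows(T,w,hand=6,extra=3)
run(J,w)
```

```text
44.45 [ 0.6623 -0.0417  0.1487]
scene head (array([ 663.6, -158. ]), array([47.2, 47.8]), 80.1) [0.1525 0.1555] 303
side head (array([ 663.6, -161.3]), array([50.3, 45.9]), 60.5) [0.1544 0.1578] 160
rim scene (array([384.6, 340. ]), array([73.2, 38.3]), 19.1) 0.0776 103
rim scene (array([486.5, 346.5]), array([60.1, 14.5]), 0.2) 0.0782 52
rim scene (array([583. , 317.8]), array([62.4, 67.1]), 89.7) 0.0774 163
[{"offset": [-1.5, -2.4, -0.5], "twist": [0.0, 0.14, 0.0], "hand": 6}, {"offset": [-1.4, -2.4, -0.7], "twist": [0.0, 0.13, 0.0], "hand": 6}, {"offset": [-1.3, -2.3, -0.8], "twist": [0.0, 0.14, 0.0], "hand": 6}, {"offset": [-1.2, -2.4, -1.1], "twist": [0.0, 0.14, 0.0], "hand": 6}, {"offset": [-1.0, -2.4, -1.2], "twist": [0.0, 0.13, 0.01], "hand": 6}, {"offset": [-0.9, -2.3, -1.3], "twist": [0.0, 0.14, 0.0], "hand": 6}, {"offset": [-3.1, -1.6, 3.0], "twist": [0.0, 0.11, -0.01], "hand": 6}, {"offset": [-3.3, -1.7, 2.7], "twist": [0.0, 0.1, -0.01], "hand": 6}, {"offset": [-3.6, -1.7, 2.3], "twist": [0.0, 0.11, -0.02], "hand": 6}, {"offset": [-3.8, -1.8, 1.9], "twist": [0.01, 0.11, -0.01], "hand": 6}]
[{"offset": [-4.0, -1.8, 1.5], "twist": [0.0, 0.1, -0.01], "hand": 6}, {"offset": [-4.1, -1.8, 1.1], "twist": [0.0, 0.11, -0.01], "hand": 6}, {"offset": [-4.1, -1.9, 0.7], "twist": [0.0, 0.11, -0.01], "hand": 6}, {"offset": [0, 0, 0], "twist": [0, 0, 0], "hand": 6}, {"offset": [0, 0, 0], "twist": [0, 0, 0], "hand": 6}, {"offset": [0, 0, 0], "twist": [0, 0, 0], "hand": 6}]
end [0.4058, -0.3224, 0.1025]
0 [-0.31, 0.23, 0.14, 1.85, 0.29, 1.13, -0.3] err 0.0 marg 0.52 W z 0.58
1 [0.63, 0.6, 0.21, 1.72, -0.41, 1.23, 1.12] err 0.0 marg 0.62 W z 0.43
```

>>> {"op": "carry_out", "data": {"plan": [{"offset":[-1.5,-2.4,-0.5],"twist":[0.0,0.14,0.0],"hand":6},{"offset":[-1.4,-2.4,-0.7],"twist":[0.0,0.13,0.0],"hand":6},{"offset":[-1.3,-2.3,-0.8],"twist":[0.0,0.14,0.0],"hand":6},{"offset":[-1.2,-2.4,-1.1],"twist":[0.0,0.14,0.0],"hand":6},{"offset":[-1.0,-2.4,-1.2],"twist":[0.0,0.13,0.01],"hand":6},{"offset":[-0.9,-2.3,-1.3],"twist":[0.0,0.14,0.0],"hand":6},{"offset":[-3.1,-1.6,3.0],"twist":[0.0,0.11,-0.01],"hand":6},{"offset":[-3.3,-1.7,2.7],"twist":[0.0,0.1,-0.01],"hand":6},{"offset":[-3.6,-1.7,2.3],"twist":[0.0,0.11,-0.02],"hand":6},{"offset":[-3.8,-1.8,1.9],"twist":[0.01,0.11,-0.01],"hand":6}]}}

```text
clock: 45.6
position: [0.4569, -0.2011, 0.1684]
eef_rot: [-0.042, 0.692, 0.72, 0.033]
force: [-0.2, -0.8, -0.3]
width: 0.0597
grasp_force: 0.0
```

>>> {"op": "carry_out", "data": {"plan": [{"offset":[-4.0,-1.8,1.5],"twist":[0.0,0.1,-0.01],"hand":6},{"offset":[-4.1,-1.8,1.1],"twist":[0.0,0.11,-0.01],"hand":6},{"offset":[-4.1,-1.9,0.7],"twist":[0.0,0.11,-0.01],"hand":6},{"offset":[0,0,0],"twist":[0,0,0],"hand":6},{"offset":[0,0,0],"twist":[0,0,0],"hand":6},{"offset":[0,0,0],"twist":[0,0,0],"hand":6}]}}

```text
clock: 46.2
position: [0.4085, -0.3142, 0.1117]
eef_rot: [-0.156, 0.667, 0.715, 0.141]
force: [0.6, 0.3, 0.1]
width: 0.0596
grasp_force: 0.0
```

Run:
```python
from cut import *
from go import *
rims();rims("side")
s,T=tool();print(s["clock"],T[:3,3].round(4),R.from_matrix(T[:3,:3].T@S(-.45,.08)).as_rotvec().round(3))
T=rows(T,[A(.4066,-.331,.033,-.45,.080)],hand=6,extra=1,step=3)
```

```text
rim scene (array([387.4, 325.3]), array([67. , 60.6]), 1.3) 0.0781 170
rim scene (array([485.6, 323.1]), array([60.8, 64.9]), 89.5) 0.078 177
rim scene (array([584.4, 318. ]), array([62.9, 66.8]), 89.5) 0.0778 193
rim side (array([583. , 318.5]), array([63.4, 63.6]), 87.9) 0.0784 194
rim side (array([485.1, 324.8]), array([62.6, 64.9]), 3.7) 0.0785 182
rim side (array([387.5, 326.8]), array([63.2, 66.2]), 2.3) 0.079 207
46.3 [ 0.4097 -0.3134  0.113 ] [-0.002  0.027 -0.007]
[{"offset": [-1.2, -0.1, 2.1], "twist": [0.0, 0.01, 0.0], "hand": 6}, {"offset": [-1.2, -0.1, 2.1], "twist": [0.0, 0.0, 0.0], "hand": 6}, {"offset": [-1.2, -0.1, 2.1], "twist": [0.0, 0.01, -0.01], "hand": 6}, {"offset": [-1.3, -0.1, 2.1], "twist": [0.0, 0.01, 0.0], "hand": 6}, {"offset": [0, 0, 0], "twist": [0, 0, 0], "hand": 6}]
end [0.4061, -0.323, 0.0162]
```

>>> {"op": "carry_out", "data": {"plan": [{"offset":[-1.2,-0.1,2.1],"twist":[0.0,0.01,0.0],"hand":6},{"offset":[-1.2,-0.1,2.1],"twist":[0.0,0.0,0.0],"hand":6},{"offset":[-1.2,-0.1,2.1],"twist":[0.0,0.01,-0.01],"hand":6},{"offset":[-1.3,-0.1,2.1],"twist":[0.0,0.01,0.0],"hand":6},{"offset":[0,0,0],"twist":[0,0,0],"hand":6},{"offset":[0,0,0],"twist":[0,0,0],"hand":1.5},{"offset":[0,0,0],"twist":[0,0,0],"hand":1.5},{"offset":[0,0,0],"twist":[0,0,0],"hand":1.5},{"offset":[0,0,0],"twist":[0,0,0],"hand":1.5},{"offset":[0,0,0],"twist":[0,0,0],"hand":1.5}]}}

```text
clock: 47.3
position: [0.4054, -0.3246, 0.0156]
eef_rot: [-0.165, 0.661, 0.716, 0.152]
force: [-1.1, -1.1, 1.4]
width: 0.0235
grasp_force: 21.4
```

Run:
```python
from ins import *
cut_in_tool((.4068,-.3342),94.6)
s,T=tool()
X,Y=.6580,-.0382
G1,t=target(X,Y,.13);print("tilt",t)
w=[A(.42,-.28,.23,-.45,.08),A(.55,-.15,.24,.4),G1]
T=rows(T,w,hand=1.5,extra=3,step=4.2,ang=.135)
run(s["joint_pos"],w+[target(X,Y,.06)[0]])
```

```text
47.3 [ 0.4054 -0.3246  0.0156] 0.023512802587700648 21.421878933906555
origin in tool [-0.0024  0.0006 -0.0172] dir [0.899 0.    0.438]
tilt 1.1178948958931523
[{"offset": [2.7, 0.4, -3.1], "twist": [0.0, 0.0, 0.0], "hand": 1.5}, {"offset": [2.6, 0.3, -3.1], "twist": [0.0, 0.0, 0.0], "hand": 1.5}, {"offset": [2.7, 0.4, -3.1], "twist": [0.0, 0.0, 0.0], "hand": 1.5}, {"offset": [2.6, 0.3, -3.1], "twist": [0.0, 0.0, 0.0], "hand": 1.5}, {"offset": [2.7, 0.4, -3.1], "twist": [0.0, 0.0, 0.0], "hand": 1.5}, {"offset": [1.4, 2.0, 0.5], "twist": [0.0, -0.12, 0.01], "hand": 1.5}, {"offset": [1.4, 2.0, 0.4], "twist": [0.0, -0.12, 0.01], "hand": 1.5}, {"offset": [1.6, 1.9, 0.1], "twist": [0.0, -0.13, 0.02], "hand": 1.5}, {"offset": [1.5, 2.0, 0.0], "twist": [0.0, -0.12, 0.01], "hand": 1.5}, {"offset": [1.6, 1.9, -0.2], "twist": [0.0, -0.12, 0.01], "hand": 1.5}]
[{"offset": [1.5, 1.9, -0.4], "twist": [0.0, -0.12, 0.01], "hand": 1.5}, {"offset": [1.5, 1.9, -0.6], "twist": [0.0, -0.12, 0.01], "hand": 1.5}, {"offset": [2.0, 1.8, 0.2], "twist": [0.0, -0.12, 0.0], "hand": 1.5}, {"offset": [2.0, 1.8, 0.0], "twist": [0.0, -0.12, 0.0], "hand": 1.5}, {"offset": [2.0, 1.8, -0.2], "twist": [0.0, -0.12, 0.0], "hand": 1.5}, {"offset": [1.9, 1.8, -0.5], "twist": [0.0, -0.12, 0.0], "hand": 1.5}, {"offset": [1.9, 1.8, -0.7], "twist": [0.0, -0.12, 0.0], "hand": 1.5}, {"offset": [1.8, 1.8, -1.0], "twist": [0.0, -0.12, 0.0], "hand": 1.5}, {"offset": [0, 0, 0], "twist": [0, 0, 0], "hand": 1.5}, {"offset": [0, 0, 0], "twist": [0, 0, 0], "hand": 1.5}]
[{"offset": [0, 0, 0], "twist": [0, 0, 0], "hand": 1.5}]
end [0.6579, -0.0522, 0.1634]
0 [0.54, 0.43, 0.22, 1.7, -0.39, 1.39, 0.98] err 0.0 marg 0.46 W z 0.54
1 [-0.24, 0.31, 0.23, 1.83, 0.38, 1.05, -0.22] err 0.0 marg 0.6 W z 0.55
2 [-0.67, 0.86, 0.33, 1.55, 0.76, 1.38, -0.78] err 0.0 marg 0.47 W z 0.32
3 [-0.66, 0.96, 0.32, 1.55, 0.75, 1.32, -0.86] err 0.0 marg 0.53 W z 0.25
```

>>> {"op": "carry_out", "data": {"plan": [{"offset":[2.7,0.4,-3.1],"twist":[0.0,0.0,0.0],"hand":1.5},{"offset":[2.6,0.3,-3.1],"twist":[0.0,0.0,0.0],"hand":1.5},{"offset":[2.7,0.4,-3.1],"twist":[0.0,0.0,0.0],"hand":1.5},{"offset":[2.6,0.3,-3.1],"twist":[0.0,0.0,0.0],"hand":1.5},{"offset":[2.7,0.4,-3.1],"twist":[0.0,0.0,0.0],"hand":1.5},{"offset":[1.4,2.0,0.5],"twist":[0.0,-0.12,0.01],"hand":1.5},{"offset":[1.4,2.0,0.4],"twist":[0.0,-0.12,0.01],"hand":1.5},{"offset":[1.6,1.9,0.1],"twist":[0.0,-0.13,0.02],"hand":1.5},{"offset":[1.5,2.0,0.0],"twist":[0.0,-0.12,0.01],"hand":1.5},{"offset":[1.6,1.9,-0.2],"twist":[0.0,-0.12,0.01],"hand":1.5}]}}

```text
clock: 48.3
position: [0.5129, -0.1891, 0.2198]
eef_rot: [0.054, 0.697, 0.712, -0.059]
force: [-1.2, -0.6, -4.8]
width: 0.0235
grasp_force: 30.0
```

>>> {"op": "carry_out", "data": {"plan": [{"offset":[1.5,1.9,-0.4],"twist":[0.0,-0.12,0.01],"hand":1.5},{"offset":[1.5,1.9,-0.6],"twist":[0.0,-0.12,0.01],"hand":1.5},{"offset":[2.0,1.8,0.2],"twist":[0.0,-0.12,0.0],"hand":1.5},{"offset":[2.0,1.8,0.0],"twist":[0.0,-0.12,0.0],"hand":1.5},{"offset":[2.0,1.8,-0.2],"twist":[0.0,-0.12,0.0],"hand":1.5},{"offset":[1.9,1.8,-0.5],"twist":[0.0,-0.12,0.0],"hand":1.5},{"offset":[1.9,1.8,-0.7],"twist":[0.0,-0.12,0.0],"hand":1.5},{"offset":[1.8,1.8,-1.0],"twist":[0.0,-0.12,0.0],"hand":1.5},{"offset":[0,0,0],"twist":[0,0,0],"hand":1.5},{"offset":[0,0,0],"twist":[0,0,0],"hand":1.5}]}}

```text
clock: 49.3
position: [0.6566, -0.0507, 0.1587]
eef_rot: [0.373, 0.596, 0.603, -0.378]
force: [-0.7, -0.7, -3.4]
width: 0.0237
grasp_force: 30.0
```

```bash
python3 g.py
python3 - <<'E'
from ins import *
s,T=tool()
print(R.from_matrix(T[:3,:3].T@target(.658,-.0382,.13)[0][:3,:3]).as_rotvec().round(3))
rows(T,[target(.658,-.0382,.085)[0]],hand=1.5,step=3)
rows(T,[target(.658,-.0382,.066)[0]],hand=1.5,step=3)
E
```

```text
49.3 [ 0.6566 -0.0507  0.1587] 0.023664629023760365 F [-0.7 -0.7 -3.4] tq [ 1.5  -0.1  -0.02]
gauge [ 0.6562 -0.0364  0.1254] dir [-0.011 -0.    -1.   ]
[-0.     0.     0.012]
[{"offset": [1.8, 0.1, 1.0], "twist": [0.0, 0.0, 0.01], "hand": 1.5}, {"offset": [1.8, 0.1, 0.9], "twist": [0.0, 0.0, 0.0], "hand": 1.5}]
end [0.6583, -0.0521, 0.118]
[{"offset": [2.6, 0.1, 1.4], "twist": [0.0, 0.0, 0.01], "hand": 1.5}, {"offset": [2.7, 0.1, 1.4], "twist": [0.0, 0.0, 0.0], "hand": 1.5}]
end [0.6582, -0.0527, 0.0988]
```

>>> {"op": "carry_out", "data": {"plan": [{"offset":[2.6,0.1,1.4],"twist":[0.0,0.0,0.01],"hand":1.5},{"offset":[2.2,0.1,1.1],"twist":[0.0,0.0,0.0],"hand":1.5},{"offset":[0.5,0.0,0.3],"twist":[0.0,0.0,0.0],"hand":1.5},{"offset":[0,0,0],"twist":[0,0,0],"hand":1.5},{"offset":[0,0,0],"twist":[0,0,0],"hand":1.5}]}}

```text
clock: 49.8
position: [0.6596, -0.0545, 0.1047]
eef_rot: [0.375, 0.602, 0.598, -0.373]
force: [-1.1, -0.1, -5.4]
width: 0.0235
grasp_force: 30.0
```

```bash
python3 g.py
```

```text
49.8 [ 0.6596 -0.0545  0.1047] 0.023515598536876885 F [-1.1 -0.1 -5.4] tq [ 1.88  0.25 -0.32]
gauge [ 0.6598 -0.04    0.0714] dir [ 0.006  0.003 -1.   ]
```

>>> {"op": "carry_out", "data": {"plan": [{"offset":[0.3,0,0.1],"twist":[0,0,0],"hand":1.5},{"offset":[0.2,0,0.1],"twist":[0,0,0],"hand":1.5},{"offset":[0,0,0],"twist":[0,0,0],"hand":1.5},{"offset":[0,0,0],"twist":[0,0,0],"hand":1.5}]}}

```text
clock: 50.2
position: [0.6592, -0.0536, 0.0975]
eef_rot: [0.375, 0.601, 0.598, -0.374]
force: [-3.5, 1.8, -1.6]
width: 0.0233
grasp_force: 30.0
```

```bash
python3 g.py
```

```text
50.2 [ 0.6592 -0.0536  0.0975] 0.023282472294383034 F [-3.5  1.8 -1.6] tq [ 1.34  0.45 -0.68]
gauge [ 0.6594 -0.0392  0.0642] dir [ 0.003  0.001 -1.   ]
```

>>> {"op": "carry_out", "data": {"plan": [{"offset":[0.2,-0.1,0],"twist":[0,0,0],"hand":1.5},{"offset":[0.2,0,0.1],"twist":[0,0,0],"hand":1.5},{"offset":[0,0,0],"twist":[0,0,0],"hand":1.5},{"offset":[0,0,0],"twist":[0,0,0],"hand":1.5}]}}

```text
clock: 50.6
position: [0.6583, -0.0527, 0.0927]
eef_rot: [0.375, 0.601, 0.599, -0.374]
force: [-1.1, 0.3, -5.2]
width: 0.0231
grasp_force: 30.0
```

>>> {"op": "carry_out", "data": {"plan": [{"offset":[0.2,0,0.1],"twist":[0,0,0],"hand":1.5},{"offset":[0,0,0],"twist":[0,0,0],"hand":1.5},{"offset":[0,0,0],"twist":[0,0,0],"hand":1.5}]}}

```text
clock: 50.9
position: [0.6585, -0.0529, 0.092]
eef_rot: [0.376, 0.601, 0.598, -0.374]
force: [-4.5, 3.6, 5.9]
width: 0.0233
grasp_force: 30.0
```

```bash
python3 g.py
```

```text
50.9 [ 0.6585 -0.0529  0.092 ] 0.02333580821600085 F [-4.5  3.6  5.9] tq [ 0.21  0.47 -0.71]
gauge [ 0.6587 -0.0386  0.0587] dir [ 0.004 -0.    -1.   ]
```

>>> {"op": "carry_out", "data": {"plan": [{"offset":[0.1,-0.1,0],"twist":[0,0,0],"hand":1.5},{"offset":[0.1,0,0.1],"twist":[0,0,0],"hand":1.5},{"offset":[0,0,0],"twist":[0,0,0],"hand":1.5},{"offset":[0,0,0],"twist":[0,0,0],"hand":1.5}]}}

```text
clock: 51.3
position: [0.6583, -0.053, 0.0916]
eef_rot: [0.377, 0.601, 0.598, -0.374]
force: [-3.1, 6.1, 12.5]
width: 0.0235
grasp_force: 30.0
```

```bash
python3 g.py
```

```text
51.3 [ 0.6583 -0.053   0.0916] 0.023464506997410577 F [-3.1  6.1 12.5] tq [-1.12  0.44 -0.71]
gauge [ 0.6585 -0.0387  0.0583] dir [ 0.006 -0.002 -1.   ]
```

Seated: it no longer advances under about 17 N. Now I release, retract and verify.

>>> {"op": "carry_out", "data": {"plan": [{"offset":[0,0,0],"twist":[0,0,0],"hand":6},{"offset":[0,0,0],"twist":[0,0,0],"hand":6},{"offset":[0,0,0],"twist":[0,0,0],"hand":6},{"offset":[0,0,-2.5],"twist":[0,0,0],"hand":6},{"offset":[0,0,-4],"twist":[0,0,0],"hand":6},{"offset":[0,0,-4],"twist":[0,0,0],"hand":6},{"offset":[-3,-2,-3],"twist":[0,0,0],"hand":6},{"offset":[-3,-4,0],"twist":[0,0,0],"hand":6},{"offset":[-3,-4,0],"twist":[0,0,0],"hand":6},{"offset":[0,0,0],"twist":[0,0,0],"hand":6}]}}

```text
clock: 52.3
position: [0.5539, 0.0279, 0.2314]
eef_rot: [0.375, 0.601, 0.598, -0.374]
force: [-0.5, 0.4, -0.4]
width: 0.0596
grasp_force: 0.0
```

Run:
```python
from cut import *
s,T=tool();print(s["clock"],T[:3,3].round(4),np.round(s["force"],1))
for n in("scene","side"):
    f=frame(n);P=cloud(f);z=P[...,2]
    for x,y in((.6634,-.1583),(.6585,-.0385)):
        m=(z>.12)&(z<.17)&(abs(P[...,0]-x)<.035)&(abs(P[...,1]-y)<.035)
        for b in blobs(m,60):
            p=P[b];t=p[p[:,2]>np.percentile(z[b],50)];A=np.c_[t[:,:2]-t[:,:2].mean(0),np.ones(len(t))];k=np.linalg.lstsq(A,t[:,2],rcond=None)[0]
            print(n,"head",rect(p),"ztop",k[2].round(4),"slope",k[:2].round(3),b.sum())
    rims(n)
f=frame("scene");cv2.imwrite("pics/s5.png",f["img"][110:330,130:420,::-1].repeat(2,0).repeat(2,1))
```

```text
52.3 [0.5539 0.0279 0.2314] [-0.5  0.4 -0.4]
scene head (array([ 663.4, -158.1]), array([49.1, 47.3]), 5.3) ztop 0.1546 slope [ 0.008 -0.004] 301
scene head (array([658.8, -37.7]), array([47.2, 45.6]), 26.8) ztop 0.1547 slope [ 0.01  -0.001] 311
rim scene (array([393. , 325.2]), array([58. , 60.4]), 1.9) 0.0778 103
rim scene (array([485.9, 322.9]), array([60.6, 67.6]), 89.2) 0.0782 174
rim scene (array([584.6, 318.1]), array([62.8, 65.4]), 89.0) 0.0777 192
side head (array([ 661.4, -158.4]), array([46.1, 49.7]), 61.4) ztop 0.1559 slope [-0.007 -0.031] 211
side head (array([655.9, -47. ]), array([34.5, 49.3]), 86.3) ztop 0.1563 slope [-0.06   0.004] 107
rim side (array([582.7, 318.1]), array([63.7, 62.8]), 89.1) 0.0789 200
rim side (array([483.6, 324.5]), array([65.8, 62.5]), 88.6) 0.0784 189
rim side (array([387.7, 326.5]), array([63. , 65.3]), 1.4) 0.0796 199
```

View pics/s5.png

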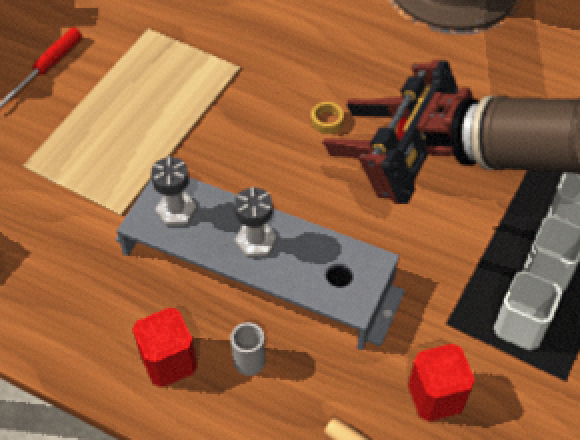

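The picture shows both cutters upright in sockets 0 and 1, with their heads at (170,175) and (255,205) in the crop and tops at the expected height. The three cups stand mouth-up on the mat, and the bystanders are where they were. I'm handing in.

```bash
python3 -c "
from rig import *
print(job_done())"
```

```text
the job is handed in; nothing more can be done
None
```

The job is handed in: all three cups stand mouth-up on the black mat, both cutters are upright and seated in sockets 0 and 1, and I saw nothing else on the bench moved. It took about 52 s of the 210 s allowed.

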